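# Cure a batch of painted birds under the lamp

### The job

Stand every painted bird upright in a socket of the wooden tray, then slide the tray by its blue handle along the track and under the lamp hood until it is fully home against the red end stop. Start the lamp by twisting the knob on the hood clockwise to its stop and letting it spring back, then slide the tray with its birds back out to the front of the loading bay, and only then stand every bird upright on the cork drying board, its whole foot on the cork. Leave the bottle, paint pot and pencil case where they are.

Things in the scene. Friction and masses are not known exactly. Their poses are not given: they have to be found in the camera images.
- station: curing station, fixed: slick 8 mm grey board with an L-shaped track between aluminium fences (12 mm thick, tops 30 mm above the table) and a white lamp hood on four legs. Origin at its underside. In its axes (mm): loading bay, nearest the robot, clear x -95 to 5, y -224 to 32, open on its +x side into the lane, clear x 5 to 105, y -224 to 284, running to +y under the hood to a red end stop
- hood_mouth (a point): lower edge of the hood where the lane enters it (station x 55, y 108 mm, 112 mm above the table; axes as the station's). From here the hood reaches 180 mm to +y and 78 mm either side in x; its underside is 112 and its top 152 mm above the table
- bay_front (a point): where the tray's origin lies when it is pulled against the front stop of the loading bay (station x -50, y -96 mm; 8 mm play either way in y); axes as the station's
- lane_start (a point): where the tray's origin lies at the corner of the track, pushed straight out of the bay into the middle of the lane (station x 55, y -96 mm; 5 mm play either way in x)
- lane_home (a point): where the tray's origin lies when it is fully home against the red end stop (station x 55, y 164 mm)
- tray: wooden sliding tray, loose, 0.4 kg, 90 (x) by 240 (y) by 24 mm thick, origin at the centre of its underside, axes along the station's; it starts in the loading bay on the station's board. Three sockets 50 mm wide, 16 mm deep in a row. Blue upright handle at -y end: 14 (x) by 30 mm (y), centred at x 0, y -100 mm, top 108 mm above the tray's underside; it stays outside the hood when the tray is home
- socket0 (a point): centre of the floor of tray socket 0 (8 mm above the tray's underside, 16 mm below its top; at tray y -30 mm)
- socket1 (a point): centre of the floor of tray socket 1 (8 mm above the tray's underside, 16 mm below its top; at tray y +28 mm)
- socket2 (a point): centre of the floor of tray socket 2 (8 mm above the tray's underside, 16 mm below its top; at tray y +86 mm)
- bird_red: a painted wooden bird (red body, pink head, orange beak), about 0.12 kg, standing; origin at the centre of its underside, x towards the beak; round foot 46 mm wide and 12 mm high, then a straight round body 38 mm wide from 12 to 58 mm, round head 34 mm wide up to 84 mm; it may be absent
- bird_blue: a painted wooden bird (blue body, off-white head, yellow beak), about 0.12 kg, standing; origin at the centre of its underside, x towards the beak; round foot 46 mm wide and 12 mm high, then a straight round body 38 mm wide from 12 to 58 mm, round head 34 mm wide up to 84 mm; it may be absent
- bird_green: a painted wooden bird (green body, yellow head, red beak), about 0.12 kg, standing; origin at the centre of its underside, x towards the beak; round foot 46 mm wide and 12 mm high, then a straight round body 38 mm wide from 12 to 58 mm, round head 34 mm wide up to 84 mm; it may be absent
- knob_grip (a point): middle of the orange bar grip of the lamp's start knob, on top of the hood (knob axis vertical, at station x 55, y 225 mm); the bar is 48 mm long (the point's x), 15 mm thick (y), and reaches 15 mm above and below this point; under it a black disc 48 mm wide, 12 mm thick
- knob (a joint): angle of the start knob: 0 at rest, turns clockwise seen from above to a stop at 1.2 rad, and springs back when let go (a spring of about 0.03 Nm at rest to 0.18 Nm at the stop)
- board: the cork drying board, fixed, 110 mm (x) by 200 mm (y), 4 mm thick, lying on the table; origin at the centre of its underside
- bottle: a clear drinking-water bottle with a blue cap, 64 mm across, 190 mm tall, standing; origin at the centre of its underside; not part of the job
- paint_pot: a red paint pot with white cap, 68 mm across, 75 mm tall; origin at the centre of its underside; not part of the job
- pencil_case: a grey pencil case, 85 x 210 x 50 mm, lying beyond the station; origin at the centre of its underside; not part of the job
Mind the look-alikes: they are no part of the job. What is shaped like the bird_blue but purple is not meant.

How it is judged:
On the way, in this order (a step that is already met when the one before it is completed fails the run):
1. every bird stands in a socket of the tray ((distance between bird_red and socket0 below 0.007 m or distance between bird_red and socket1 below 0.007 m or distance between bird_red and socket2 below 0.007 m) and angle between each of bird_red, bird_blue, bird_green's own z axis and vertical below 0.15 rad and (distance between bird_blue and socket0 below 0.007 m or distance between bird_blue and socket1 below 0.007 m or distance between bird_blue and socket2 below 0.007 m) and (distance between bird_green and socket0 below 0.007 m or distance between bird_green and socket1 below 0.007 m or distance between bird_green and socket2 below 0.007 m)), for 0.2 s.
2. the tray is fully home under the hood, with every bird still standing in a socket (all of step 1 and y of tray in the frame of station above 0.15 m and x of tray in the frame of station above 0.045 m), for 0.2 s.
3. with the tray home, the knob is twisted to its stop (y of tray in the frame of station above 0.15 m and x of tray in the frame of station above 0.045 m and value of joint knob above 1.1 rad), for 0.1 s.
4. the knob is let go and has sprung back, the tray still home (y of tray in the frame of station above 0.15 m and x of tray in the frame of station above 0.045 m and value of joint knob below 0.08 rad), for 0.2 s.
5. the tray is back at the front of the loading bay with every bird still standing in a socket (all of step 1 and x of tray in the frame of station below -0.033 m and z of tray in the frame of station below 0.014 m and y of tray in the frame of station below -0.08 m), for 0.2 s.
At the end, for the whole second after the job is handed in: every bird stands upright (within 0.1 rad) and at rest on the cork board, the centre of its foot within 35 mm (x) and 80 mm (y) of the board's centre; the tray lies in the loading bay, within about 17 mm of the front stop; the knob is back at rest (x of bird_red in the frame of board between -0.035 and 0.035 m and y of bird_red in the frame of board between -0.08 and 0.08 m and z of bird_red in the frame of board between 0.001 and 0.008 m and angle between each of bird_red, bird_blue, bird_green's own z axis and vertical below 0.1 rad and linear speed of each of bird_red, bird_blue, bird_green below 0.02 m/s and x of bird_blue in the frame of board between -0.035 and 0.035 m and y of bird_blue in the frame of board between -0.08 and 0.08 m and z of bird_blue in the frame of board between 0.001 and 0.008 m and x of bird_green in the frame of board between -0.035 and 0.035 m and y of bird_green in the frame of board between -0.08 and 0.08 m and z of bird_green in the frame of board between 0.001 and 0.008 m and x of tray in the frame of station below -0.033 m and z of tray in the frame of station below 0.014 m and y of tray in the frame of station below -0.08 m and value of joint knob below 0.08 rad); the robot touches nothing.
It fails at once if the bottle is moved more than 40 mm (distance of bottle from where it was at the start of the episode above 0.04 m).
It fails at once if the paint pot is moved more than 40 mm (distance of paint_pot from where it was at the start of the episode above 0.04 m).
It fails at once if the pencil case is moved more than 40 mm (distance of pencil_case from where it was at the start of the episode above 0.04 m).
Of bird_red, bird_blue, bird_green only 2 to 3 are there at a start; the rules pass over those that are not, and their reading is None.
At some moment in a run one of bird_red, bird_blue, bird_green, tray may be knocked a few centimetres aside while the robot is not near it.
It also fails if it takes over 210 s, if anything falls off the work surface, if the arm or the gripper's body presses on something with over 40 N, if the wrist force passes 120 N, or if a joint passes its speed limit or range.

### The arm

A 7-joint arm with a two-finger parallel gripper is mounted at the origin on the work surface. World frame = base frame: x ahead of the robot, y to its left, z up, the work surface at z = 0. Lengths are in m, angles in rad, forces in N, time in s.
With the tool pointing down it reaches from about 0.425 to 0.925 m from the base axis. Payload 6.8 kg.
Tool frame: the origin (TCP) lies at the very end of the fingers, on their centre line; the grasp point (between the pads) lies 19 mm behind it (tcp_to_grasp is the distance from the TCP to the grasp point, in m); z points along the fingers, y is the direction in which the jaws open and shut (so a half turn about z gives the same grasp; the last joint's range is limited). The gripper opens to 85 mm and grips with 20 to 120 N. Pads are 22 mm wide; open, the fingers measure 114 mm over their backs; the gripper's body (76 mm by 85 mm) begins 54 mm behind the grasp point. The pads swing forward as they close: fully open they stand 13 mm farther back than shut.
Start: joints at [1.183, 0.477, 0.022, 1.555, -0.011, 1.109, -0.083], TCP at [0.186, -0.649, 0.21] pointing down, gripper open.
Joint ranges: [-2.96, 2.96], [-0.34, 2.1], [-1.41, 1.46], [0.24, 2.44], [-1.37, 4.51], [0.17, 1.92], [-2.96, 2.96]. Speed limits (rad/s): [2.39, 2.39, 3.14, 3.14, 3.14, 3.14, 3.14].

### API

Orientations are given as a unit quaternion [w, x, y, z].
In Python, from station import * gives the robot as it stands.
- The arm moves only by the tool apply_moves, never from a script. Its argument "increments" is one flat list of numbers, 5 for each row, row after row: the finger opening in mm, from 0 to 85.4, then the shift along the tool's x, y, z in mm, then the turn about the tool's z in degrees. In form: [claw, tx, ty, tz, roll, claw, tx, ty, tz, roll, ...]. A call has 1 to 12 rows; each row shifts and turns the pose as measured when the row begins, along the tool's axes as they then stand; what a row does not reach is not made up. A row lasts 1/8 s, in which the tool goes at most 62.5 mm and 10.7 degrees, less where a joint would pass 70% of its speed; a pose out of reach is approached as far as the arm can. A call with a gripper value outside its range is refused whole. The fingers move at their own pace and stop on an object; "squeeze" is the grip in N (left out, the last holds). Time passes only in rows, so rows that do not move let the fingers close. It gives the time, the measured TCP pose, the force and the opening at its end, in the units of the state.
- get_obs(): the state, without advancing time (a new reading comes with each control period).
- read_camera(name): name is "scene" or "top"; returns (picture, depth): 384x512x3 uint8, blue, green, red; 384x512 float32, m along the optical axis (not along the pixel's ray), 0 where there is no reading.
- get_calibration(name): a dict with "mtx" (3x3 intrinsics, pixels), "camera_from_world" (4x4, takes a point from world to camera coordinates). Camera axes: x right, y down, z forward; pixel columns grow to the right and rows downward; lengths in m; the calibration is good to about 2 mm. A picture is of the moment at which its call begins. get_calibration takes no time and is no camera call.
- hand_in(): hands the job in, once; it reports no verdict.
Trained networks look in the newest picture that a camera, given by its name, has taken for a name from the list of things; names that differ only in an ending like _2 or _b are one class to them, and where a whole thing is asked for, a point or a joint stands for the part that bears it (a point fixed in the world has none). Each returns a list of dicts, best first, with "p" (0 to 1); they miss things now and then, are a little off and sometimes report something else, mostly with a low value. They report only what shows in the picture. A call takes as long as a camera call. They do not tell look-alikes from the thing itself.
- outline_of(camera, thing): "pixels" (384x512 bool, what is visible of it) and "extent" ([centre column, centre row, width, height] in pixels, round what is visible of it).
The state is a dict: "t": time; "q": joint angles; "joint_vel": joint speeds; "joint_torque": joint torques, N m; "eef_pos": TCP position; "tool_rot": TCP orientation; "contact_force": force on the tool from outside, world axes, zero at the start; "torque": the same for the moment, N m; "gripper_width": opening from 0.0 (shut) to 1.0 (fully open).
Only numpy, scipy, OpenCV 4.12 (cv2) and the standard library are available. Lean on these libraries where they do the work, as an engineer would, in place of code of your own. Each camera call takes 0.05 s, during which the arm holds its last target.

## Working session

There is one attempt and no reset: what is moved stays moved. The work goes in short steps, Python scripts to look and compute and a tool call to move; the robot and the scene stay as the last step left them, time stands still between calls to the robot, and variables do not carry over. Pictures are saved under pics/ and viewed, and the job is handed in when it is done.

Besides the shell and the picture viewer there is one more tool, called after "Emit:" as a command line: name --argument value ..., lists and objects as JSON in quotes. apply_moves: Moves the arm, as the interface text tells. Its arguments: {"type":"object","properties":{"increments":{"type":"array"},"squeeze":{"type":"number"}},"required":["increments"]}

```bash
ls -la; mkdir -p pics; python3 - <<'E'
from station import *
import cv2
o=get_obs(); print(o)
for n in ("scene","top"):
    p,d=read_camera(n); cv2.imwrite(f"pics/{n}0.png",p); c=get_calibration(n); print(n,c)
E
```

```text
total 12
drwxr-xr-x  3 agent agent 4096 Dec  7 03:56 .
drwxr-xr-x 23 root  root  4096 Dec  7 03:56 ..
drwxr-xr-x  2 agent agent 4096 Dec  7 03:56 pics
{'t': 0.0, 'q': array([ 1.18286486,  0.47781929,  0.02234131,  1.55642571, -0.01150593,
        1.10928533, -0.08309466]), 'joint_vel': array([-0.00030859,  0.00130743,  0.00032656,  0.00137917,  0.00014706,
        0.00056179,  0.00116317]), 'joint_torque': array([ 8.07487122e-04, -5.96462667e+01,  1.60864189e+00, -2.81201077e+01,
        1.25771749e-02,  9.40417754e-03,  5.92577592e-06]), 'eef_pos': array([ 0.18624619, -0.64815766,  0.20882377]), 'tool_rot': array([-8.84510307e-04,  9.90225732e-01,  1.39471079e-01, -1.90338813e-04]), 'contact_force': array([-0.81637981, -0.41385368,  0.25106242]), 'torque': array([-0.00124438, -0.00143689, -0.02031774]), 'gripper_width': 0.998287824670986}
scene {'mtx': array([[404.92287866,   0.        , 251.39901275],
       [  0.        , 404.92287866, 198.03152984],
       [  0.        ,   0.        ,   1.        ]]), 'camera_from_world': array([[ 0.84170679,  0.53981848, -0.01121085, -0.42323248],
       [ 0.42059638, -0.66854787, -0.61330452, -0.26143873],
       [-0.33856811,  0.51150734, -0.78976698,  1.46381923],
       [ 0.        ,  0.        ,  0.        ,  1.        ]])}
top {'mtx': array([[420.37920144,   0.        , 252.08309707],
       [  0.        , 420.37920144, 194.53327669],
       [  0.        ,   0.        ,   1.        ]]), 'camera_from_world': array([[-0.0154283 , -0.99975596,  0.01581129, -0.13414391],
       [-0.99569428,  0.01391621, -0.09164738,  0.6074726 ],
       [ 0.09140499, -0.01715718, -0.99566599,  1.21516018],
       [ 0.        ,  0.        ,  0.        ,  1.        ]])}
```

View pics/scene0.png

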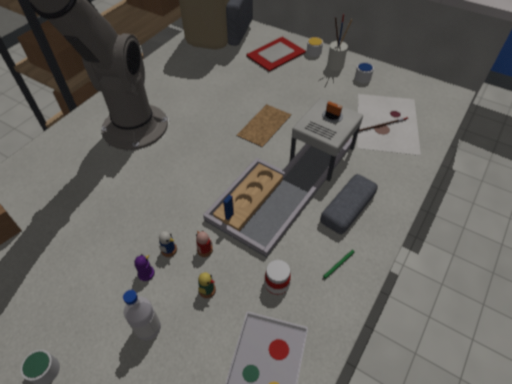

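View pics/top0.png

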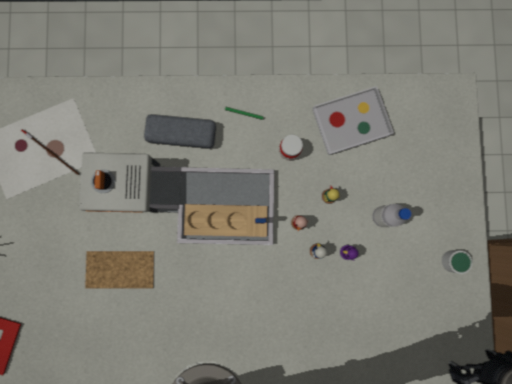

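The top view shows red (300,222), blue (318,250), green (331,194), purple look-alike (349,252), tray with 3 empty sockets around (228,220), board (120,269) and hood (115,182).

```bash
cat > h.py <<'E'
from station import *
import numpy as np, cv2
from scipy.optimize import least_squares
from scipy.spatial.transform import Rotation as R
def cloud(cam,d):
    c=get_calibration(cam);K=c["mtx"];T=np.linalg.inv(c["camera_from_world"])
    v,u=np.mgrid[:384,:512]
    P=np.stack([(u-K[0,2])/K[0,0]*d,(v-K[1,2])/K[1,1]*d,d,np.ones_like(d)],-1)@T.T
    P=P[...,:3]; P[d<=0]=np.nan
    return P
def proj(cam,X):
    c=get_calibration(cam);X=np.atleast_2d(X)
    p=(np.c_[X,np.ones(len(X))]@c["camera_from_world"].T)[:,:3]@c["mtx"].T
    return p[:,:2]/p[:,2:]
def snap(cam,fn=None):
    p,d=read_camera(cam)
    if fn: cv2.imwrite(f"pics/{fn}.png",p)
    return p,d,cloud(cam,d)
def tcp():
    o=get_obs();return o["eef_pos"],R.from_quat(np.roll(o["tool_rot"],-1)),o
E
python3 - <<'E'
from h import *
D={}
for cam in ("top","scene"):
    p,d,P=snap(cam); D[cam]=P
    for n in ("bird_red","bird_blue","bird_green","tray","board","station","bottle","paint_pot","pencil_case","knob_grip"):
        for r in outline_of(cam,n)[:4]:
            m=r["pixels"]; X=P[m]; X=X[np.isfinite(X).all(1)]
            if len(X): print(cam,n,round(r["p"],2),np.round(r["extent"],0),"med",np.round(np.median(X,0),3),"z98",np.round(np.percentile(X[:,2],98),3), "lo",np.round(np.percentile(X,2,axis=0),3),"hi",np.round(np.percentile(X,98,axis=0),3))
np.savez("c0.npz",**D)
E
```

```text
top bird_red 0.49 [298. 224.  19.  16.] med [ 0.521 -0.276  0.071] z98 0.085 lo [ 0.501 -0.308 -0.003] hi [ 0.544 -0.261  0.085]
top bird_red 0.44 [178. 198. 195.  96.] med [0.623 0.097 0.029] z98 0.167 lo [ 0.468 -0.197  0.002] hi [0.705 0.305 0.167]
top bird_blue 0.51 [349. 254.  14.  16.] med [ 0.432 -0.416  0.069] z98 0.086 lo [ 0.413 -0.437  0.007] hi [ 0.451 -0.402  0.086]
top bird_blue 0.47 [317. 251.  20.  13.] med [ 0.436 -0.327  0.073] z98 0.085 lo [ 0.415 -0.346  0.008] hi [ 0.454 -0.314  0.085]
top bird_green 0.49 [334. 196.  17.  20.] med [ 0.599 -0.369  0.068] z98 0.085 lo [ 0.581 -0.391 -0.001] hi [ 0.624 -0.356  0.085]
top tray 0.84 [226. 222.  84.  26.] med [ 0.53  -0.066  0.03 ] z98 0.11 lo [ 0.485 -0.181  0.007] hi [0.576 0.049 0.11 ]
top tray 0.64 [120. 271.  67.  39.] med [0.391 0.253 0.003] z98 0.008 lo [ 0.337  0.156 -0.002] hi [0.445 0.348 0.008]
top tray 0.39 [103. 179.  20.  18.] med [0.635 0.247 0.183] z98 0.2 lo [0.614 0.233 0.163] hi [0.658 0.275 0.2  ]
top board 0.78 [120. 270.  66.  37.] med [0.39  0.253 0.003] z98 0.008 lo [ 0.336  0.156 -0.002] hi [0.
[... 2101 characters left out ...]
z98 0.167 lo [ 0.473 -0.205  0.003] hi [0.715 0.302 0.167]
scene paint_pot 0.62 [277. 279.  24.  35.] med [ 0.755 -0.273  0.071] z98 0.077 lo [ 0.723 -0.293  0.012] hi [ 0.782 -0.237  0.077]
scene pencil_case 0.42 [283. 176. 157. 154.] med [0.636 0.105 0.024] z98 0.166 lo [ 0.475 -0.205  0.003] hi [0.715 0.301 0.166]
scene knob_grip 0.73 [142. 316.  38.  51.] med [ 0.557 -0.542  0.12 ] z98 0.19 lo [ 0.524 -0.566  0.001] hi [ 0.573 -0.507  0.19 ]
scene knob_grip 0.52 [249. 198.  70.  65.] med [ 0.539 -0.073  0.029] z98 0.11 lo [ 0.493 -0.183  0.011] hi [0.583 0.05  0.11 ]
scene knob_grip 0.48 [336. 113.  16.  23.] med [0.642 0.247 0.173] z98 0.197 lo [0.605 0.231 0.149] hi [0.663 0.298 0.197]
```

```bash
cat >> h.py <<'E'
def fit_bird(P,xy,zb=0.0,rad=0.045):
    """P HxWx3; fit vertical bird axis; zb = z of underside"""
    X=P.reshape(-1,3);X=X[np.isfinite(X).all(1)]
    X=X[np.hypot(X[:,0]-xy[0],X[:,1]-xy[1])<rad]
    z=X[:,2]-zb
    b=X[(z>.018)&(z<.05)]; hd=X[(z>.06)&(z<.088)]
    def f(p):
        rb=np.hypot(b[:,0]-p[0],b[:,1]-p[1])-.019
        rh=np.sqrt((hd[:,0]-p[0])**2+(hd[:,1]-p[1])**2+(hd[:,2]-zb-.067)**2)-.017
        return np.r_[rb,rh]
    s=least_squares(f,xy,loss="soft_l1",f_scale=.002)
    return s.x,len(b),len(hd),np.median(np.abs(s.fun)),np.median(s.fun)
E
python3 - <<'E'
from h import *
D=np.load("c0.npz")
for n,x in dict(red=(.521,-.28),blue=(.436,-.335),green=(.6,-.375),purple=(.432,-.42)).items():
    for cam in ("top","scene"):
        print(n,cam,fit_bird(D[cam],x))
    print(n,"both",fit_bird(np.stack([D["top"],D["scene"]]),x))
# handle / tray / station stats
for cam in("top","scene"):
    X=D[cam].reshape(-1,3);X=X[np.isfinite(X).all(1)]
    def box(lo,hi):
        m=((X>lo)&(X<hi)).all(1);return X[m]
    h=box([.48,-.25,.05],[.6,-.12,.13]);print(cam,"handle",len(h),h.min(0),h.max(0),np.median(h,0))
    t=h[h[:,2]>.105];print("  top",len(t),t.min(0),t.max(0))
    k=box([.58,.2,.16],[.7,.32,.21]);k=k[k[:,2]>.185];print("knob",len(k),k.min(0),k.max(0),np.median(k,0))
    hd=box([.5,.0,.145],[.8,.4,.158]);print("hood",len(hd),np.percentile(hd,[1,99],axis=0)); 
    r=cv2.minAreaRect(hd[:,:2].astype(np.float32)*1000);print(r)
    bd=box([.32,.13,.002],[.46,.37,.012])
E
```

```text
red top (array([ 0.52152944, -0.28143706]), 22, 123, np.float64(0.0009957851084720082), np.float64(0.0002794923038181331))
red scene (array([ 0.52586373, -0.28063422]), 99, 136, np.float64(0.0009280226129851007), np.float64(7.483458239652963e-05))
red both (array([ 0.52456797, -0.28115774]), 121, 259, np.float64(0.0014021783822816946), np.float64(0.000470838034980256))
blue top (array([ 0.43703929, -0.33494058]), 28, 124, np.float64(0.0012613232577944247), np.float64(0.00016744215488551616))
blue scene (array([ 0.4402685 , -0.33491346]), 101, 134, np.float64(0.0010942366410226674), np.float64(-9.018039976535844e-05))
blue both (array([ 0.43937754, -0.33507309]), 129, 258, np.float64(0.001357758742286181), np.float64(0.000360359995234618))
green top (array([ 0.60085223, -0.37623011]), 30, 126, np.float64(0.0011523627220682547), np.float64(9.039084399595394e-05))
green scene (array([ 0.6047755 , -0.37553727]), 88, 157, np.float64(0.0009073868907886092), np.float64(-0.00025446404902992534))
green both (array([ 0.60344852, -0.37593108]), 118, 283, np.float64(0.0013320495439977376), np.fl
[... 741 characters left out ...]
]
hood 3581 [[0.55795922 0.1371643  0.14616111]
 [0.7114578  0.31330096 0.15667728]]
((634.9373168945312, 226.27508544921875), (181.28631591796875, 155.8682861328125), 87.91561126708984)
scene handle 174 [ 0.52410915 -0.18035232  0.05020254] [ 0.54059776 -0.14876841  0.11760076] [ 0.53713742 -0.16991306  0.0913786 ]
  top 59 [ 0.5252966  -0.18011215  0.105043  ] [ 0.54036492 -0.15075256  0.11760076]
knob 86 [0.61827119 0.24259418 0.18501547] [0.66389203 0.26349108 0.19826321] [0.64181134 0.24924265 0.19357261]
hood 1774 [[0.56426446 0.13662381 0.1455222 ]
 [0.71604598 0.31037123 0.15542386]]
((639.7481689453125, 224.5218963623047), (180.88568115234375, 156.74038696289062), 87.30772399902344)
```

```bash
python3 - <<'E'
import cv2
p=cv2.imread("pics/top0.png")[130:290,70:370];cv2.imwrite("pics/tc.png",cv2.resize(p,None,fx=2.6,fy=2.6,interpolation=cv2.INTER_CUBIC))
E
```

```text
(no output)
```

View pics/tc.png

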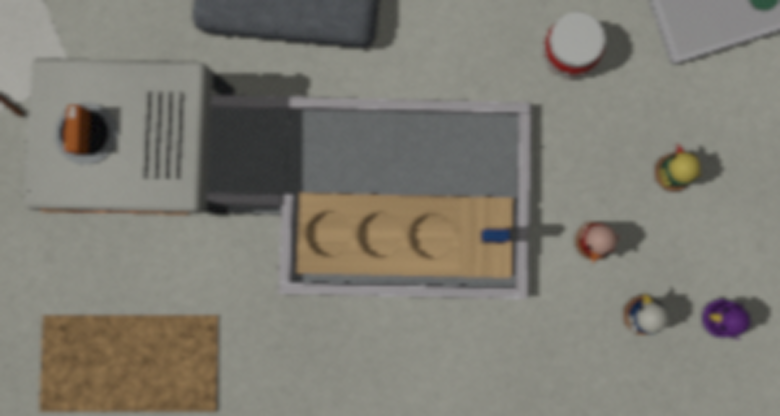

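```bash
cat >> h.py <<'E'
def rect(P,lo,hi,erode=True):
    X=P.reshape(-1,3);X=X[np.isfinite(X).all(1)]
    X=X[((X>lo)&(X<hi)).all(1)]
    return cv2.minAreaRect(X[:,:2].astype(np.float32)*1000),len(X)
E
python3 - <<'E'
from h import *
D=np.load("c0.npz")
for cam in("top","scene"):
    P=D[cam]
    p=cv2.imread(f"pics/{cam}0.png").astype(float)
    # wood color mask
    hsv=cv2.cvtColor(p.astype(np.uint8),cv2.COLOR_BGR2HSV)
    m=(hsv[...,0]>8)&(hsv[...,0]<24)&(hsv[...,1]>70)
    x,y=P[...,0],P[...,1]
    m&=(x>.46)&(x<.62)&(y>-.25)&(y<.1)
    cv2.imwrite(f"pics/m_{cam}.png",m*255)
    # project mask pixels to plane z=.032
    c=get_calibration(cam);T=np.linalg.inv(c["camera_from_world"]);K=c["mtx"]
    def onplane(uv,z):
        uv=np.atleast_2d(uv).astype(float);d=np.c_[(uv-K[[0,1],[2,2]])/K[0,0],np.ones(len(uv))]@T[:3,:3].T
        o=T[:3,3];s=(z-o[2])/d[:,2];return (o+d*s[:,None])[:,:2]
    m=cv2.morphologyEx(m.astype(np.uint8),cv2.MORPH_OPEN,np.ones((3,3)))
    v,u=np.nonzero(m);W=onplane(np.c_[u,v],.032)*1000
    print(cam,"tray",cv2.minAreaRect(W.astype(np.float32)))
    # cork
    mb=(hsv[...,0]>8)&(hsv[...,0]<24)&(hsv[...,1]>70)&(P[...,0]>.3)&(P[...,0]<.48)&(P[...,1]>.1)&(P[...,1]<.4)
    mb=cv2.morphologyEx(mb.astype(np.uint8),cv2.MORPH_OPEN,np.ones((3,3)))
    v,u=np.nonzero(mb);W=onplane(np.c_[u,v],.004)*1000
    print(cam,"board",cv2.minAreaRect(W.astype(np.float32)))
    # fences z~.03: fit lines: inner edges via pts
    X=P.reshape(-1,3);X=X[np.isfinite(X).all(1)]
    for nm,lo,hi in [("left fence",[.46,-.2,.024],[.485,.03,.034]),("right",[.675,-.2,.024],[.71,.05,.034]),("front",[.5,-.23,.024],[.67,-.185,.034])]:
        q=X[((X>lo)&(X<hi)).all(1)]
        if len(q)>10:
            l=cv2.fitLine(q[:,:2].astype(np.float32)*1000,cv2.DIST_HUBER,0,.1,.01).ravel();print(cam,nm,len(q),l, q.min(0),q.max(0))
    l=rect(P,[.55,.1,.146],[.75,.35,.158]);print("hood",l)
E
```

```text
top tray ((531.35009765625, -62.85527038574219), (241.36468505859375, 89.26600646972656), 87.87150573730469)
top board ((392.3092041015625, 252.12576293945312), (198.27438354492188, 105.28617095947266), 89.07804107666016)
top left fence 326 [ 1.36208655e-02  9.99907255e-01  4.69336945e+02 -8.32411118e+01] [ 0.46005425 -0.19964839  0.02430612] [0.48320054 0.02909075 0.03385526]
top right 284 [ 2.7346257e-02  9.9962604e-01  6.8097241e+02 -6.6098289e+01] [ 0.67510736 -0.19746141  0.02408087] [0.69031178 0.04920397 0.03394079]
top front 226 [ 9.9963027e-01 -2.7190952e-02  5.8602582e+02 -1.9901945e+02] [ 0.50004142 -0.20631249  0.0243628 ] [ 0.66956629 -0.19116663  0.03384029]
hood (((634.9193725585938, 225.78228759765625), (180.300048828125, 155.8682861328125), 87.91561126708984), 3550)
scene tray ((537.8880004882812, -66.54946899414062), (247.80551147460938, 99.86299896240234), 87.89273071289062)
scene board ((396.99578857421875, 250.62982177734375), (198.9143524169922, 105.94371032714844), 88.58052825927734)
scene left fence 265 [ 2.7255096e-02  9.9962848e-01  4.7325211e+02 -9.0506432e+01] [ 0.46127205 -0.19990087  0.02418532] [0.4849113  0.02842789 0.03322402]
scene right 313 [ 3.8435005e-02  9.9926108e-01  6.8471021e+02 -8.1424316e+01] [ 0.67505135 -0.19902078  0.02417791] [0.69486017 0.04960211 0.03298867]
scene front 249 [ 9.9929315e-01 -3.7592709e-02  5.8674622e+02 -1.9978981e+02] [ 0.50082243 -0.20828757  0.02403679] [ 0.66990181 -0.18520752  0.03303625]
hood (((639.3551635742188, 224.6551513671875), (181.07810974121094, 155.61019897460938), 87.4710693359375), 1738)[ WARN:0@0.257] global loadsave.cpp:1063 imwrite_ Unsupported depth image for selected encoder is fallbacked to CV_8U.
```

```bash
cat >> h.py <<'E'
def go(x,y,z,yaw,rows=None):
    """print tool-frame increments to world TCP target (m), yaw deg of tool x"""
    p,r,o=tcp();M=r.as_matrix()
    d=M.T@(np.array([x,y,z])-p)*1000
    cur=np.degrees(np.arctan2(M[1,0],M[0,0]))
    roll=-((yaw-cur+180)%360-180)
    tilt=np.degrees(np.arccos(-M[2,2]))
    print("t=%.2f pos %s yaw %.2f tilt %.2f grip %.1f q7 %.2f F %s"%(o["t"],np.round(p*1000,1),cur,tilt,o["gripper_width"]*85.4,o["q"][6],np.round(o["contact_force"],1)))
    n=rows or int(max(np.ceil(np.linalg.norm(d)/50),np.ceil(abs(roll)/9),1))
    print("total tool xyz %s roll %.2f | rows %d each %s"%(np.round(d,1),roll,n,np.round(d/n,1)))
    # with turn spread over rows: per-row increments along a straight world line
    D=M@(d/n); out=[]
    for i in range(n):
        a=np.radians(-roll*i/n); c,s=np.cos(a),np.sin(a)
        Rz=np.array([[c,-s,0],[s,c,0],[0,0,1]])@M
        out.append(list(np.round(Rz.T@D,0))+[round(roll/n,1)])
    for k in out: print("  ",*k)
E
python3 -c "
from h import *
go(.5237,-.281,.2,0,10)"
```

```text
t=1.20 pos [ 186.4 -648.8  209.8] yaw 16.03 tilt 0.01 grip 85.6 q7 -0.08 F [-0.8  0.   0.1]
total tool xyz [ 425.7 -260.3    9.8] roll 16.03 | rows 10 each [ 42.6 -26.    1. ]
   43.0 -26.0 1.0 1.6
   42.0 -27.0 1.0 1.6
   41.0 -28.0 1.0 1.6
   40.0 -30.0 1.0 1.6
   39.0 -31.0 1.0 1.6
   39.0 -32.0 1.0 1.6
   38.0 -33.0 1.0 1.6
   37.0 -34.0 1.0 1.6
   36.0 -35.0 1.0 1.6
   35.0 -36.0 1.0 1.6
```

Emit:
apply_moves --increments '[70,43,-26,1,1.6,70,42,-27,1,1.6,70,41,-28,1,1.6,70,40,-30,1,1.6,70,39,-31,1,1.6,70,39,-32,1,1.6,70,38,-33,1,1.6,70,37,-34,1,1.6,70,36,-35,1,1.6,70,35,-36,1,1.6]' --squeeze 35

```text
t: 2.45
eef_pos: [0.5345, -0.2762, 0.1999]
tool_rot: [0.003, 1.0, -0.01, 0.001]
contact_force: [0.9, -0.3, -0.7]
gripper_width: 0.816
```

```bash
python3 -c "
from h import *
go(.5237,-.281,.1,0)"
```

```text
t=2.45 pos [ 534.5 -276.2  199.9] yaw -1.10 tilt 0.32 grip 69.7 q7 -1.26 F [ 0.9 -0.3 -0.7]
total tool xyz [-10.9   4.4  99.9] roll -1.10 | rows 3 each [-3.6  1.5 33.3]
   -4.0 1.0 33.0 -0.4
   -4.0 1.0 33.0 -0.4
   -4.0 1.0 33.0 -0.4
```

Emit:
apply_moves --increments '[70,-4,1,33,-0.4,70,-4,1,33,-0.4,70,-3,2,33,-0.3,70,0,0,0,0]'

```text
t: 2.95
eef_pos: [0.5294, -0.2745, 0.0996]
tool_rot: [0.002, 1.0, 0.005, 0.003]
contact_force: [0.2, -0.2, 1.1]
gripper_width: 0.817
```

```bash
python3 -c "
from h import *
go(.5237,-.281,.022,0)
snap('top','t1');snap('scene','s1')"
```

```text
t=2.95 pos [ 529.4 -274.5   99.6] yaw 0.61 tilt 0.44 grip 69.8 q7 -1.25 F [ 0.2 -0.2  1.1]
total tool xyz [-6.2  6.1 77.6] roll 0.61 | rows 2 each [-3.1  3.1 38.8]
   -3.0 3.0 39.0 0.3
   -3.0 3.0 39.0 0.3
```

View pics/s1.png

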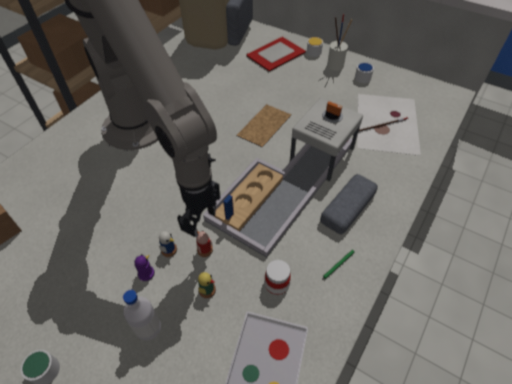

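Emit:
apply_moves --increments '[70,-6,6,0,0.6,70,0,0,0,0]'

```text
t: 3.3
eef_pos: [0.5275, -0.2829, 0.1057]
tool_rot: [0.004, 1.0, -0.001, 0.008]
contact_force: [0.4, -0.8, 1.1]
gripper_width: 0.822
```

```bash
python3 -c "
from h import *
go(.5237,-.281,.022,0)"
```

```text
t=3.30 pos [ 527.5 -282.9  105.7] yaw -0.06 tilt 1.06 grip 70.2 q7 -1.24 F [ 0.4 -0.8  1.1]
total tool xyz [-5.2 -2.6 83.6] roll -0.06 | rows 2 each [-2.6 -1.3 41.8]
   -3.0 -1.0 42.0 -0.0
   -3.0 -1.0 42.0 -0.0
```

Emit:
apply_moves --increments '[70,0,0,0,0,70,0,0,0,0,70,0,0,0,0]'

```text
t: 3.68
eef_pos: [0.5284, -0.2832, 0.1073]
tool_rot: [0.005, 1.0, -0.001, 0.009]
contact_force: [-0.6, -0.3, 0.2]
gripper_width: 0.817
```

```bash
python3 -c "
from h import *
go(.5237,-.281,.022,0);print(tcp()[1].as_matrix().round(4))"
```

```text
t=3.67 pos [ 528.4 -283.2  107.3] yaw -0.07 tilt 1.21 grip 69.8 q7 -1.24 F [-0.6 -0.3  0.2]
total tool xyz [-6.3 -3.  85.2] roll -0.07 | rows 2 each [-3.1 -1.5 42.6]
   -3.0 -1.0 43.0 -0.0
   -3.0 -1.0 43.0 -0.0
[[ 0.9998 -0.0014  0.0189]
 [-0.0012 -1.     -0.0094]
 [ 0.0189  0.0093 -0.9998]]
```

Emit:
apply_moves --increments '[70,-2,-1,22,0,70,-2,-1,22,0,70,-1,-1,20,0,70,-1,0,14,0,70,0,0,0,0]'

```text
t: 4.3
eef_pos: [0.5249, -0.2808, 0.0275]
tool_rot: [0.005, 1.0, -0.0, 0.01]
contact_force: [-0.6, -0.2, -0.3]
gripper_width: 0.818
```

```bash
python3 -c "
from h import *
go(.5237,-.281,.022,0)"
```

```text
t=4.30 pos [ 524.9 -280.8   27.5] yaw -0.03 tilt 1.31 grip 69.9 q7 -1.26 F [-0.6 -0.2 -0.3]
total tool xyz [-1.4  0.2  5.5] roll -0.03 | rows 1 each [-1.4  0.2  5.5]
   -1.0 0.0 5.0 -0.0
```

Emit:
apply_moves --increments '[70,-1,0,6,0,70,0,0,0,0,30,0,0,0,0,30,0,0,0,0,30,0,0,0,0,30,0,0,0,0]' --squeeze 40

```text
t: 5.05
eef_pos: [0.5257, -0.2813, 0.0234]
tool_rot: [0.006, 1.0, -0.0, 0.012]
contact_force: [-0.2, -0.4, -0.5]
gripper_width: 0.428
```

```bash
python3 -c "
from h import *
go(.5237,-.281,.022,0)
for c in('top','scene'):
  p,d,P=snap(c,c+'2');print(c,fit_bird(P,(.524,-.281)),fit_bird(P,(.4387,-.335))[0],fit_bird(P,(.603,-.376))[0])
"
```

```text
t=5.05 pos [ 525.7 -281.3   23.4] yaw -0.02 tilt 1.52 grip 36.5 q7 -1.26 F [-0.2 -0.4 -0.5]
total tool xyz [-2.  -0.3  1.4] roll -0.02 | rows 1 each [-2.  -0.3  1.4]
   -2.0 -0.0 1.0 -0.0
top (array([ 0.524, -0.281]), 0, 0, np.float64(nan), np.float64(nan)) [ 0.4387 -0.335 ] [ 0.60109267 -0.37614621]
scene (array([ 0.52714497, -0.28149978]), 77, 139, np.float64(0.0018888100959185356), np.float64(0.0005476587337331779)) [ 0.44024835 -0.33478111] [ 0.60486327 -0.3756267 ]
  return _methods._mean(a, axis=axis, dtype=dtype,
  ret = ret.dtype.type(ret / rcount)
```

```bash
cat >> h.py <<'E'
def mz():
    p,r,o=tcp();M=r.as_matrix();az=np.arctan2(p[1],p[0]);z=M[:,2]
    print("tilt radial %.2f tang %.2f deg"%(np.degrees(z[0]*np.cos(az)+z[1]*np.sin(az)),np.degrees(-z[0]*np.sin(az)+z[1]*np.cos(az))),"q",o["q"].round(3))
E
python3 -c "
from h import *
mz()
go(.537,-.16,.15,88)"
```

```text
tilt radial 1.52 tang 0.09 deg q [ 0.458  0.571 -0.095  1.902  0.087  0.646 -1.261]
t=5.15 pos [ 525.7 -281.3   23.4] yaw -0.02 tilt 1.52 grip 36.2 q7 -1.26 F [-0.5  0.4 -1.5]
total tool xyz [  14.3 -119.9 -127.6] roll -88.02 | rows 10 each [  1.4 -12.  -12.8]
   1.0 -12.0 -13.0 -8.8
   3.0 -12.0 -13.0 -8.8
   5.0 -11.0 -13.0 -8.8
   7.0 -10.0 -13.0 -8.8
   8.0 -9.0 -13.0 -8.8
   10.0 -8.0 -13.0 -8.8
   11.0 -6.0 -12.0 -8.8
   12.0 -5.0 -12.0 -8.8
   12.0 -3.0 -12.0 -8.8
   12.0 -1.0 -12.0 -8.8
```

Emit:
apply_moves --increments '[30,0,0,-30,0,30,0,0,-45,0,30,0,0,-45,0,30,1,-25,-15,-8.8,30,5,-25,0,-8.8,30,9,-24,0,-8.8,30,12,-22,0,-8.8,30,16,-20,0,-8.8,30,19,-18,0,-8.8,30,21,-16,0,-8.8,30,23,-12,0,-8.8]'

```text
t: 6.52
eef_pos: [0.5248, -0.0719, 0.1593]
tool_rot: [0.011, 0.807, 0.59, 0.005]
contact_force: [0.3, -0.5, -1.6]
gripper_width: 0.424
```

```bash
python3 -c "
from h import *
mz()
go(.5368,.0225,.13,88)
for c in('top','scene'):
  p,d,P=snap(c,c+'3');z=tcp()[0];print(c,fit_bird(P,z[:2],z[2]-.023))
"
```

```text
tilt radial 1.31 tang -0.56 deg q [ 0.379  0.319 -0.442  1.947  0.191  0.892 -0.47 ]
t=6.53 pos [524.8 -71.9 159.3] yaw 72.29 tilt 1.43 grip 36.2 q7 -0.47 F [ 0.3 -0.5 -1.6]
total tool xyz [ 93.7 -18.   28.3] roll -15.71 | rows 2 each [46.9 -9.  14.2]
   47.0 -9.0 14.0 -7.9
   48.0 -3.0 14.0 -7.9
top (array([ 0.52480707, -0.0673255 ]), 0, 0, np.float64(nan), np.float64(nan))
scene (array([ 0.52786886, -0.07111859]), 100, 171, np.float64(0.001987071102575521), np.float64(0.0005799811482416241))
  return _methods._mean(a, axis=axis, dtype=dtype,
  ret = ret.dtype.type(ret / rcount)
```

View pics/scene3.png

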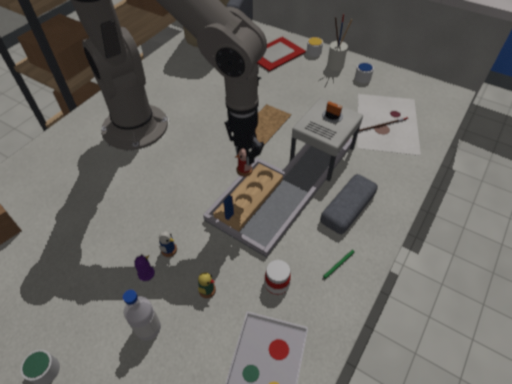

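View pics/top3.png

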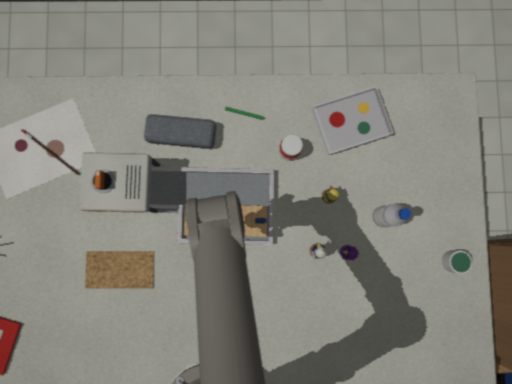

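Emit:
apply_moves --increments '[30,30,-6,0,-7.8,30,32,-5,0,-7.8,30,30,0,15,0,30,2,0,15,0,30,0,0,0,0]'

```text
t: 7.25
eef_pos: [0.531, 0.0221, 0.1271]
tool_rot: [0.012, 0.721, 0.692, 0.003]
contact_force: [-0.1, -0.0, -2.1]
gripper_width: 0.427
```

```bash
python3 -c "
from h import *
mz()
go(.5361,.0229,.07,88)
"
```

```text
tilt radial 1.18 tang -0.86 deg q [ 0.25   0.378 -0.512  1.966  0.27   0.843 -0.451]
t=7.25 pos [531.   22.1 127.1] yaw 87.65 tilt 1.46 grip 36.5 q7 -0.45 F [-0.1 -0.  -2.1]
total tool xyz [ 1.8  3.8 57.2] roll -0.35 | rows 2 each [ 0.9  1.9 28.6]
   1.0 2.0 29.0 -0.2
   1.0 2.0 29.0 -0.2
```

Emit:
apply_moves --increments '[30,1,2,22,0,30,1,2,22,0,30,0,1,12,0,30,0,0,0,0]'

```text
t: 7.75
eef_pos: [0.5392, 0.0167, 0.0711]
tool_rot: [0.014, 0.725, 0.689, 0.002]
contact_force: [-0.0, 0.8, -0.6]
gripper_width: 0.424
```

```bash
python3 -c "
from h import *
mz()
go(.5361,.0229,.04,88)
for c in('top','scene'):
  p,d,P=snap(c,c+'4');z=tcp()[0];print(c,fit_bird(P,z[:2],z[2]-.023,.03))
  cv2.imwrite('pics/z.png',cv2.resize(p[120:230,190:310],None,fx=5,fy=5,interpolation=cv2.INTER_CUBIC))
"
```

```text
tilt radial 1.30 tang -1.04 deg q [ 0.217  0.467 -0.47   1.99   0.341  0.739 -0.512]
t=7.75 pos [539.2  16.7  71.1] yaw 87.05 tilt 1.66 grip 36.2 q7 -0.51 F [-0.   0.8 -0.6]
total tool xyz [ 6.5 -4.1 30.9] roll -0.95 | rows 1 each [ 6.5 -4.1 30.9]
   6.0 -4.0 31.0 -0.9
top (array([0.52571186, 0.00776244]), 3, 2, np.float64(0.0005461790325669187), np.float64(0.00025298865032407844))
scene (array([0.5414641 , 0.01260041]), 89, 142, np.float64(0.0015937951504007078), np.float64(0.0007741666330306728))
```

View pics/z.png

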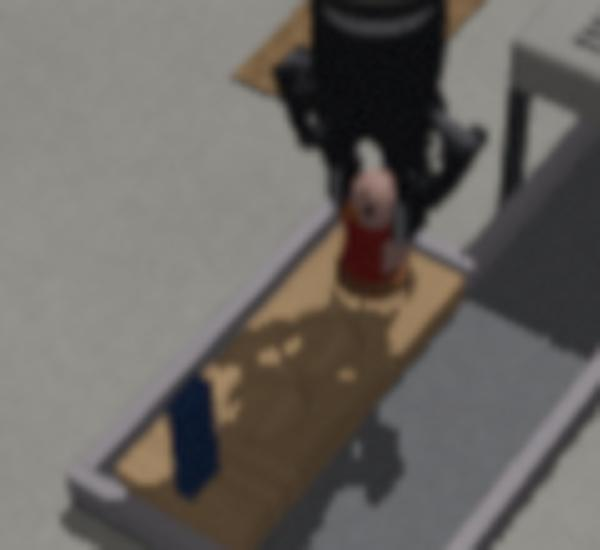

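```bash
cat >> h.py <<'E'
def fit_held(cam,p,P,z,off=.023):
    hsv=cv2.cvtColor(p,cv2.COLOR_BGR2HSV)
    m=((hsv[...,1]>60)&(hsv[...,2]>60))
    m&=(np.hypot(P[...,0]-z[0],P[...,1]-z[1])<.032)&(P[...,2]>z[2]-off+.015)
    return fit_bird(P[m],z[:2],z[2]-off,.04)+(m.sum(),)
E
python3 -c "
from h import *
mz()
go(.5361,.0229,.04,88)
for c in ('scene','scene'):
  p,d,P=snap(c,c+'4');z=tcp()[0];print(z,fit_held(c,p,P,z))
# check same method on others
print(fit_held('scene',p,P,[.4387,-.335,.023]),fit_bird(P,(.4387,-.335)))
print(fit_held('scene',p,P,[.603,-.376,.023]))
"
```

```text
tilt radial 1.41 tang -1.03 deg q [ 0.217  0.465 -0.471  1.99   0.341  0.739 -0.512]
t=7.85 pos [539.9  17.3  72.1] yaw 87.07 tilt 1.74 grip 36.1 q7 -0.51 F [-0.2 -0.1 -1.1]
total tool xyz [ 5.9 -4.9 31.9] roll -0.93 | rows 1 each [ 5.9 -4.9 31.9]
   6.0 -5.0 32.0 -0.9
[0.54005823 0.01758865 0.07236822] (array([0.54356326, 0.0147292 ]), 40, 70, np.float64(0.0015367043081632465), np.float64(-0.0003803652479823349), np.int64(140))
[0.54003028 0.01779918 0.07240569] (array([0.54368063, 0.01435137]), 41, 70, np.float64(0.0012401125356512784), np.float64(9.116195266957103e-05), np.int64(141))
(array([ 0.4434827 , -0.32422655]), 0, 10, np.float64(0.0015060343692983851), np.float64(-0.0001394802685157244), np.int64(10)) (array([ 0.4403863 , -0.33477076]), 96, 136, np.float64(0.0010400367956404852), np.float64(-0.00036295234612384285))
(array([ 0.60516872, -0.37562361]), 35, 143, np.float64(0.0010142822579920253), np.float64(-0.00025327248059521176), np.int64(182))
```

Emit:
apply_moves --increments '[30,8,-5,4,-0.9,30,0,0,4,0,30,0,0,0,0]'

```text
t: 8.32
eef_pos: [0.5358, 0.027, 0.0647]
tool_rot: [0.016, 0.718, 0.695, 0.004]
contact_force: [0.4, -0.0, -1.0]
gripper_width: 0.424
```

```bash
python3 -c "
from h import *
go(.5355,.0253,.056,88)
for c in ('scene',):
  p,d,P=snap(c,c+'5');z=tcp()[0];print(z,fit_held(c,p,P,z))
"
```

```text
t=8.32 pos [535.8  27.   64.7] yaw 88.13 tilt 1.85 grip 36.2 q7 -0.53 F [ 0.4 -0.  -1. ]
total tool xyz [-1.6 -0.5  8.7] roll 0.13 | rows 1 each [-1.6 -0.5  8.7]
   -2.0 -0.0 9.0 0.1
[0.53589151 0.02714828 0.0648779 ] (array([0.53920571, 0.02381773]), 51, 73, np.float64(0.0012383315276326672), np.float64(3.851736788568205e-05), np.int64(148))
```

Emit:
apply_moves --increments '[30,-2,0,7,0,30,0,0,6,0,30,0,0,4,0,30,0,0,0,0]'

```text
t: 8.88
eef_pos: [0.5376, 0.0295, 0.0495]
tool_rot: [0.015, 0.718, 0.696, 0.007]
contact_force: [-0.6, -0.1, -2.0]
gripper_width: 0.427
```

```bash
python3 -c "
from h import *
go(.5355,.0253,.04,88)
for c in ('scene',):
  p,d,P=snap(c,c+'5');z=tcp()[0];print(z,fit_held(c,p,P,z))
"
```

```text
t=8.88 pos [537.6  29.5  49.5] yaw 88.25 tilt 1.91 grip 36.4 q7 -0.54 F [-0.6 -0.1 -2. ]
total tool xyz [-4.2 -2.3  9.5] roll 0.25 | rows 1 each [-4.2 -2.3  9.5]
   -4.0 -2.0 10.0 0.2
[0.53771047 0.02952994 0.04957354] (array([0.54140381, 0.02607974]), 50, 72, np.float64(0.0012939090155214654), np.float64(-4.630614554736005e-05), np.int64(155))
```

```bash
python3 -c "
import cv2
p=cv2.imread('pics/scene5.png')
cv2.imwrite('pics/z.png',cv2.resize(p[130:230,200:300],None,fx=6,fy=6,interpolation=cv2.INTER_CUBIC))
"
```

```text
(no output)
```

View pics/z.png

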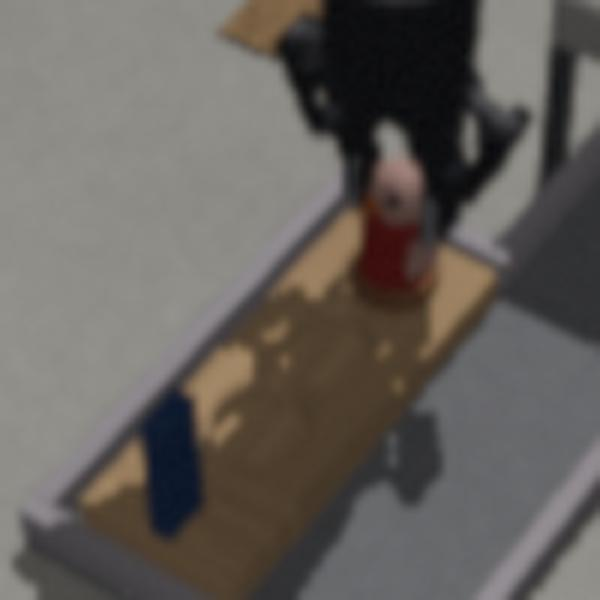

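Emit:
apply_moves --increments '[30,-4,-2,4,0,30,0,0,4,0,30,0,0,0,0]'

```text
t: 9.3
eef_pos: [0.5362, 0.0257, 0.0406]
tool_rot: [0.015, 0.718, 0.696, 0.008]
contact_force: [-0.2, 2.3, -1.7]
gripper_width: 0.425
```

```bash
python3 -c "
from h import *
go(.5355,.0253,.04,88)
for c in ('scene',):
  p,d,P=snap(c,c+'5');z=tcp()[0];print(z,fit_held(c,p,P,z))
"
```

```text
t=9.30 pos [536.2  25.7  40.6] yaw 88.22 tilt 1.93 grip 36.3 q7 -0.54 F [-0.2  2.3 -1.7]
total tool xyz [-0.4 -0.8  0.6] roll 0.22 | rows 1 each [-0.4 -0.8  0.6]
   -0.0 -1.0 1.0 0.2
[0.53622124 0.02563518 0.04071878] (array([0.53948926, 0.02220209]), 48, 72, np.float64(0.0014143533948438721), np.float64(-3.9706219603590984e-05), np.int64(164))
```

Emit:
apply_moves --increments '[30,0,0,2,0,60,0,0,0,0,65,0,0,0,0,65,0,0,0,0]'

```text
t: 9.85
eef_pos: [0.5359, 0.024, 0.0385]
tool_rot: [0.015, 0.718, 0.696, 0.007]
contact_force: [-0.5, -0.6, 0.6]
gripper_width: 0.76
```

```bash
python3 -c "
from h import *
mz();go(.4387,-.335,.15,0)
p,d,P=snap('scene','scene6');z=tcp()[0];print(z,fit_held('scene',p,P,z))
"
```

```text
tilt radial 1.74 tang -0.81 deg q [ 0.189  0.51  -0.451  2.021  0.385  0.662 -0.546]
t=9.85 pos [535.9  24.   38.5] yaw 88.15 tilt 1.92 grip 64.9 q7 -0.55 F [-0.5 -0.6  0.6]
total tool xyz [-363.2  -82.2 -109.8] roll 88.15 | rows 10 each [-36.3  -8.2 -11. ]
   -36.0 -8.0 -11.0 8.8
   -37.0 -3.0 -11.0 8.8
   -37.0 3.0 -11.0 8.8
   -36.0 9.0 -10.0 8.8
   -35.0 14.0 -10.0 8.8
   -32.0 19.0 -10.0 8.8
   -29.0 24.0 -10.0 8.8
   -25.0 28.0 -10.0 8.8
   -20.0 32.0 -10.0 8.8
   -15.0 34.0 -10.0 8.8
[0.53593456 0.02396288 0.03853431] (array([0.53782486, 0.01975466]), 52, 78, np.float64(0.0013942838867011089), np.float64(-8.497088088047465e-05), np.int64(177))
```

Emit:
apply_moves --increments '[70,0,0,-40,0,70,0,0,-60,0,70,-37,-3,-20,8.8,70,-40,3,0,8.8,70,-39,9,0,8.8,70,-38,14,0,8.8,70,-35,19,0,8.8,70,-32,25,0,8.8,70,-28,30,0,8.8,70,-22,34,0,8.8,70,-15,34,0,8.8]'

```text
t: 11.28
eef_pos: [0.4813, -0.3357, 0.1668]
tool_rot: [0.008, 0.998, 0.059, 0.016]
contact_force: [0.6, 0.4, -0.4]
gripper_width: 0.821
```

```bash
python3 -c "
from h import *
mz();go(.4387,-.335,.11,0)
for c in('top','scene'):
  p,d,P=snap(c,c+'7')
  for n,xy,zb in (('red',(.536,.022),.016),('green',(.603,-.376),0),('blue',(.4387,-.335),0)):
    try: print(c,n,fit_bird(P,xy,zb)[:3])
    except Exception as e: print(n,e)
"
```

```text
tilt radial 2.00 tang 0.48 deg q [ 0.604  0.363 -0.123  1.838  0.05   0.908 -0.993]
t=11.28 pos [ 481.3 -335.7  166.8] yaw 6.83 tilt 2.06 grip 70.1 q7 -0.99 F [ 0.6  0.4 -0.4]
total tool xyz [-43.9  -6.7  55.3] roll 6.83 | rows 2 each [-22.   -3.3  27.7]
   -22.0 -3.0 28.0 3.4
   -22.0 -2.0 28.0 3.4
top red (array([0.53338979, 0.01868418]), 80, 125)
top green (array([ 0.60101198, -0.37562562]), 31, 124)
top blue (array([ 0.43648826, -0.33474373]), 23, 116)
scene red (array([0.53783013, 0.01941361]), 97, 102)
scene green (array([ 0.60467556, -0.37544891]), 94, 157)
scene blue (array([ 0.4402951 , -0.33468908]), 99, 134)
```

View pics/top7.png

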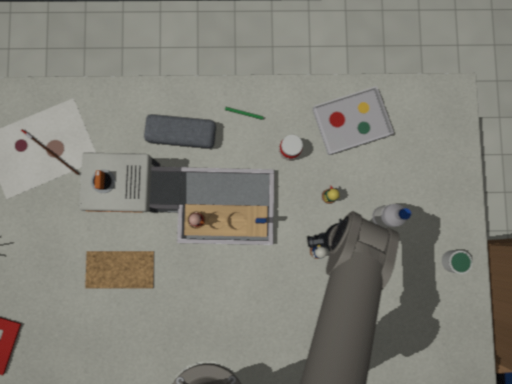

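View pics/scene7.png

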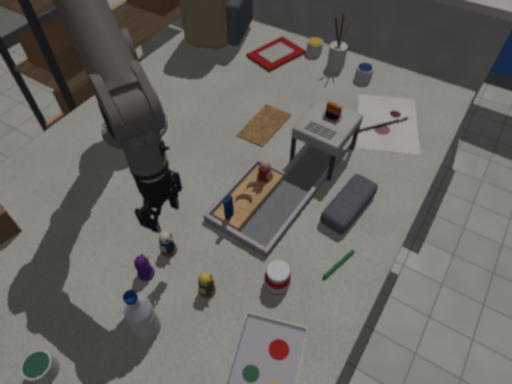

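Emit:
apply_moves --increments '[70,-20,-3,15,3.4,70,-20,-2,20,3.4,70,-3,0,20,0,70,0,0,0,0]'

```text
t: 11.88
eef_pos: [0.4377, -0.337, 0.1091]
tool_rot: [0.007, 1.0, -0.002, 0.017]
contact_force: [-0.3, -0.1, 0.1]
gripper_width: 0.82
```

```bash
python3 -c "
from h import *
mz();go(.4375,-.3347,.0225,0)
"
```

```text
tilt radial 2.02 tang 0.49 deg q [ 0.622  0.383 -0.094  1.967  0.045  0.758 -1.07 ]
t=11.88 pos [ 437.7 -337.   109.1] yaw -0.16 tilt 2.08 grip 70.0 q7 -1.07 F [-0.3 -0.1  0.1]
total tool xyz [-3.  -3.5 86.5] roll -0.16 | rows 2 each [-1.5 -1.8 43.3]
   -2.0 -2.0 43.0 -0.1
   -2.0 -2.0 43.0 -0.1
```

Emit:
apply_moves --increments '[70,-1,-1,25,0,70,-1,-1,25,0,70,-1,-1,22,0,70,0,0,12,0,70,0,0,0,0]'

```text
t: 12.5
eef_pos: [0.4433, -0.335, 0.0276]
tool_rot: [0.009, 1.0, 0.002, 0.02]
contact_force: [0.5, -0.4, -0.3]
gripper_width: 0.817
```

```bash
python3 -c "
from h import *
mz();go(.4375,-.3347,.0225,0)
p,d,P=snap('scene');print(fit_bird(P,(.4375,-.335),0,.03)[:3])
"
```

```text
tilt radial 2.46 tang 0.60 deg q [ 0.608  0.509 -0.087  2.011  0.068  0.581 -1.091]
t=12.50 pos [ 443.3 -335.    27.6] yaw 0.21 tilt 2.53 grip 69.8 q7 -1.09 F [ 0.5 -0.4 -0.3]
total tool xyz [-6.  -0.4  4.8] roll 0.21 | rows 1 each [-6.  -0.4  4.8]
   -6.0 -0.0 5.0 0.2
(array([ 0.44013698, -0.33463462]), 95, 122)
```

Emit:
apply_moves --increments '[70,-6,0,6,0,30,0,0,0,0,30,0,0,0,0,30,0,0,0,0]' --squeeze 40

```text
t: 13.05
eef_pos: [0.4388, -0.3362, 0.0239]
tool_rot: [0.01, 1.0, 0.002, 0.022]
contact_force: [-0.3, 0.4, -1.4]
gripper_width: 0.424
```

```bash
python3 -c "
from h import *
mz();go(.4375,-.3347,.0225,0)
p,d,P=snap('scene');print(fit_bird(P,(.4375,-.335),0,.03)[:3])
"
```

```text
tilt radial 2.72 tang 0.64 deg q [ 0.614  0.51  -0.087  2.023  0.069  0.563 -1.086]
t=13.05 pos [ 438.8 -336.2   23.9] yaw 0.21 tilt 2.79 grip 36.2 q7 -1.09 F [-0.3  0.4 -1.4]
total tool xyz [-1.4 -1.5  1.3] roll 0.21 | rows 1 each [-1.4 -1.5  1.3]
   -1.0 -1.0 1.0 0.2
(array([ 0.44137742, -0.33575633]), 84, 164)
```

Emit:
apply_moves --increments '[30,0,0,-50,0,30,0,0,-60,0,30,0,0,-30,0]'

```text
t: 13.48
eef_pos: [0.4304, -0.3321, 0.1639]
tool_rot: [0.008, 1.0, 0.002, 0.019]
contact_force: [0.8, -1.4, -1.2]
gripper_width: 0.424
```

```bash
cat >> h.py <<'E'
def onplane(cam,uv,z):
    c=get_calibration(cam);T=np.linalg.inv(c["camera_from_world"]);K=c["mtx"]
    uv=np.atleast_2d(uv).astype(float);d=np.c_[(uv-K[[0,1],[2,2]])/K[0,0],np.ones(len(uv))]@T[:3,:3].T
    o=T[:3,3];s=(z-o[2])/d[:,2];return (o+d*s[:,None])[:,:2]
def trayfit(cam,p,lo=(.46,-.25),hi=(.72,.35)):
    hsv=cv2.cvtColor(p,cv2.COLOR_BGR2HSV)
    m=((hsv[...,0]>8)&(hsv[...,0]<24)&(hsv[...,1]>70)).astype(np.uint8)
    v,u=np.mgrid[:384,:512];W=onplane(cam,np.c_[u.ravel(),v.ravel()],.032).reshape(384,512,2)
    m[(W[...,0]<lo[0])|(W[...,0]>hi[0])|(W[...,1]<lo[1])|(W[...,1]>hi[1])]=0
    m=cv2.morphologyEx(m,cv2.MORPH_OPEN,np.ones((3,3)))
    v,u=np.nonzero(m);X=(W[v,u]*1000).astype(np.float32)
    return cv2.minAreaRect(X)
E
python3 -c "
from h import *
mz();go(.535,-.0345,.15,88)
print(trayfit('top',cv2.imread('pics/top0.png')),trayfit('top',cv2.imread('pics/top7.png')))
print(trayfit('scene',cv2.imread('pics/scene0.png')),trayfit('scene',cv2.imread('pics/scene7.png')))
"
```

```text
tilt radial 2.26 tang 0.61 deg q [ 0.633  0.296 -0.104  1.944  0.032  0.864 -1.053]
t=13.47 pos [ 430.4 -332.1  163.9] yaw 0.21 tilt 2.34 grip 36.2 q7 -1.05 F [ 0.8 -1.4 -1.2]
total tool xyz [ 105.1 -297.5   13.2] roll -87.79 | rows 10 each [ 10.5 -29.7   1.3]
   11.0 -30.0 1.0 -8.8
   15.0 -28.0 2.0 -8.8
   19.0 -25.0 2.0 -8.8
   23.0 -22.0 2.0 -8.8
   26.0 -18.0 2.0 -8.8
   28.0 -14.0 2.0 -8.8
   30.0 -10.0 2.0 -8.8
   31.0 -5.0 2.0 -8.8
   31.0 -0.0 3.0 -8.8
   31.0 5.0 3.0 -8.8
((562.2692260742188, 72.43035888671875), (530.0407104492188, 129.96694946289062), 77.17589569091797) ((562.1900634765625, 72.08251953125), (529.3272094726562, 129.96694946289062), 77.17589569091797)
((537.8880004882812, -66.54946899414062), (247.80551147460938, 99.86299896240234), 87.89273071289062) ((537.8187866210938, -66.55489349365234), (247.79420471191406, 99.77632141113281), 87.95211791992188)
```

```bash
python3 -c "
from h import *
for c in('top','scene'):
  T=np.linalg.inv(get_calibration(c)['camera_from_world']);print(T[:3,3])
  p,d,P=snap(c,c+'8')
  X=P.reshape(-1,3);m=np.hypot(X[:,0]-.535,X[:,1]-.02)<.02;print(np.nanmax(X[m,2]),np.sort(X[m,2])[-20:].round(3))
  cv2.imwrite('pics/z'+c+'.png',cv2.resize(p[130:260,160:290],None,fx=5,fy=5,interpolation=cv2.INTER_CUBIC))
  for (n,xy,zb) in (('red',(.536,.022),.016),):print(fit_bird(P,xy,zb))
"
```

```text
[ 0.49171568 -0.12171617  1.26768793]
0.10166606303996018 [0.099 0.099 0.099 0.099 0.099 0.099 0.099 0.099 0.099 0.1   0.1   0.1
 0.1   0.101 0.101 0.101 0.101 0.101 0.102 0.102]
(array([0.53346888, 0.01846346]), 81, 124, np.float64(0.0017832650116698968), np.float64(0.0010161359109191782))
[ 0.96180035 -0.69506986  0.99098973]
0.09898569018870296 [0.096 0.096 0.096 0.096 0.096 0.096 0.097 0.097 0.097 0.097 0.097 0.097
 0.097 0.097 0.098 0.098 0.098 0.099 0.099 0.099]
(array([0.53834503, 0.01974471]), 94, 105, np.float64(0.001251478400576836), np.float64(-0.00027574865148922295))
```

View pics/ztop.png

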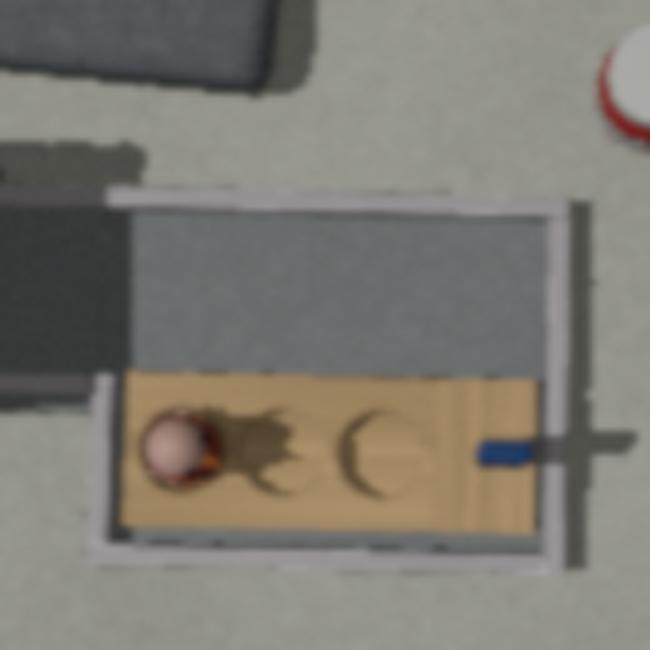

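View pics/zscene.png

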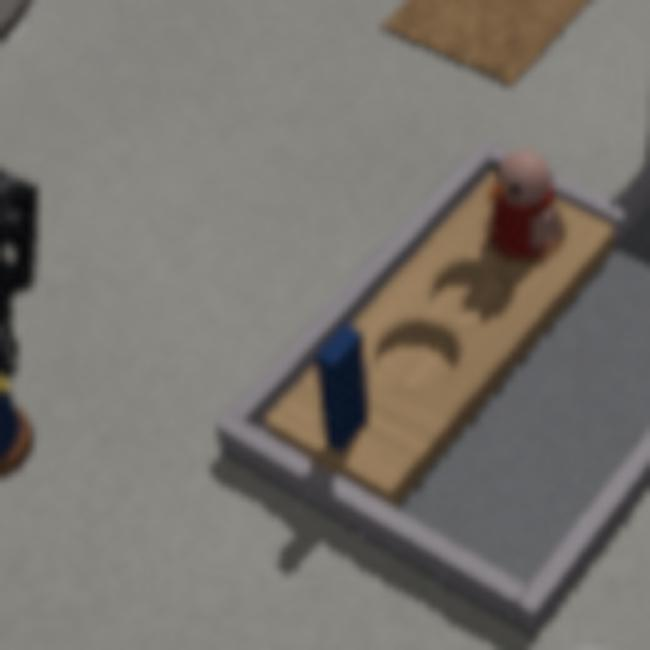

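```bash
sed -i 's/b=X\[(z>.018)&(z<.05)\]/b=X[(z>(.026 if zb>0.001 else .018))\&(z<.05)]/' h.py; python3 -c "
from h import *
for c in('top','scene'):
  p,d,P=snap(c,c+'8')
  for (n,xy,zb) in (('red',(.536,.022),.016),):print(fit_bird(P,xy,zb,.03))
# project expected socket centers on both images
t=np.array([.533,-.063]);a=np.radians(-2.1)
for c,b in (('top',(-.001,0)),('scene',(.0034,-.0005))):
  p=cv2.imread('pics/'+c+'8.png')
  p=cv2.resize(p[130:260,160:290],None,fx=5,fy=5,interpolation=cv2.INTER_CUBIC)
  for y in(-.03,.028,.086):
    th=np.linspace(0,2*np.pi,60)
    C=np.c_[t[0]+b[0]-y*np.sin(a)+.025*np.cos(th),t[1]+b[1]+y*np.cos(a)+.025*np.sin(th),np.full(60,.032)]
    uv=(proj(c,C)-[160,130]+.5)*5
    cv2.polylines(p,[uv.astype(np.int32)],True,(0,255,0),1)
  cv2.imwrite('pics/y'+c+'.png',p)
"
```

```text
(array([0.53332063, 0.01843533]), 17, 123, np.float64(0.0009915160727469955), np.float64(-0.00020034052636439675))
(array([0.5376874 , 0.01971762]), 68, 102, np.float64(0.001364490570864147), np.float64(-0.000491025959492377))
```

View pics/ytop.png

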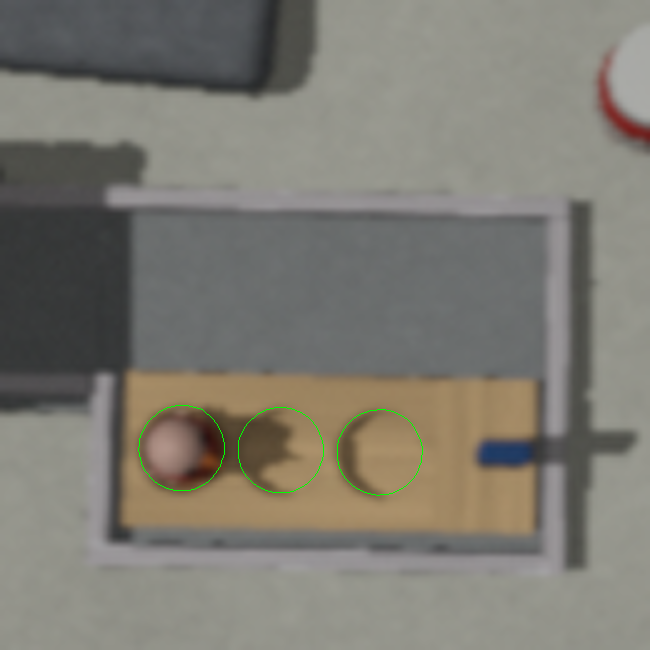

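View pics/yscene.png

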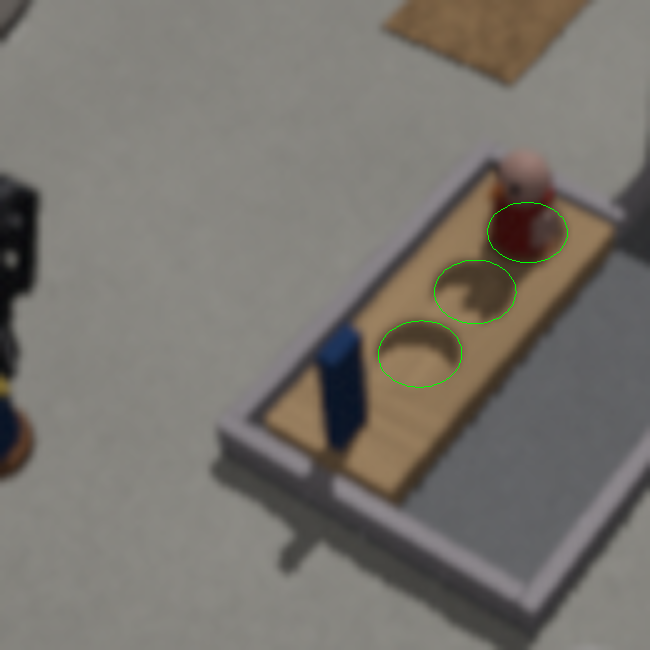

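Emit:
apply_moves --increments '[30,11,-30,0,-8.8,30,15,-28,0,-8.8,30,19,-25,0,-8.8,30,23,-22,0,-8.8,30,26,-18,0,-8.8,30,28,-14,0,-8.8,30,30,-10,0,-8.8,30,31,-5,0,-8.8,30,31,0,0,-8.8,30,31,5,0,-8.8]'

```text
t: 14.92
eef_pos: [0.5179, -0.0226, 0.1405]
tool_rot: [0.002, 0.702, 0.712, -0.0]
contact_force: [0.3, -0.5, -1.3]
gripper_width: 0.425
```

```bash
python3 -c "
from h import *
mz();go(.533,-.036,.085,88)
"
```

```text
tilt radial 0.17 tang -0.19 deg q [ 0.359  0.351 -0.528  1.969  0.232  0.877 -0.278]
t=14.93 pos [517.9 -22.6 140.5] yaw 90.81 tilt 0.25 grip 36.3 q7 -0.28 F [ 0.3 -0.5 -1.3]
total tool xyz [-13.4  14.7  55.6] roll 2.81 | rows 2 each [-6.7  7.4 27.8]
   -7.0 7.0 28.0 1.4
   -7.0 8.0 28.0 1.4
```

Emit:
apply_moves --increments '[30,-7,7,25,1.4,30,-6,7,25,1.4,30,0,0,10,0,30,0,0,0,0]'

```text
t: 15.42
eef_pos: [0.5287, -0.0312, 0.0731]
tool_rot: [-0.003, 0.717, 0.698, -0.002]
contact_force: [0.4, -0.2, -1.2]
gripper_width: 0.429
```

```bash
python3 -c "
from h import *
mz();go(.533,-.036,.065,88)
p,d,P=snap('scene','scene9');z=tcp()[0];print(z,fit_bird(P,z[:2],z[2]-.0238,.03))
hsv=cv2.cvtColor(p,cv2.COLOR_BGR2HSV);m=hsv[...,2]>45;P2=P.copy();P2[~m]=np.nan;print(fit_bird(P2,z[:2],z[2]-.0238,.03))
cv2.imwrite('pics/z.png',cv2.resize(p[130:230,200:300],None,fx=6,fy=6,interpolation=cv2.INTER_CUBIC))
"
```

```text
tilt radial -0.40 tang 0.05 deg q [ 0.326  0.465 -0.478  1.988  0.3    0.764 -0.356]
t=15.43 pos [528.7 -31.2  73.1] yaw 88.46 tilt 0.40 grip 36.7 q7 -0.36 F [ 0.4 -0.2 -1.2]
total tool xyz [-4.7  4.5  8.1] roll 0.46 | rows 1 each [-4.7  4.5  8.1]
   -5.0 5.0 8.0 0.5
[ 0.52898241 -0.03125379  0.0736701 ] (array([ 0.53093406, -0.03441627]), 73, 134, np.float64(0.001735622814712113), np.float64(0.0004785280986869568))
(array([ 0.53197551, -0.03414153]), 25, 105, np.float64(0.0020874922169175887), np.float64(3.827389052443904e-05))
```

View pics/z.png

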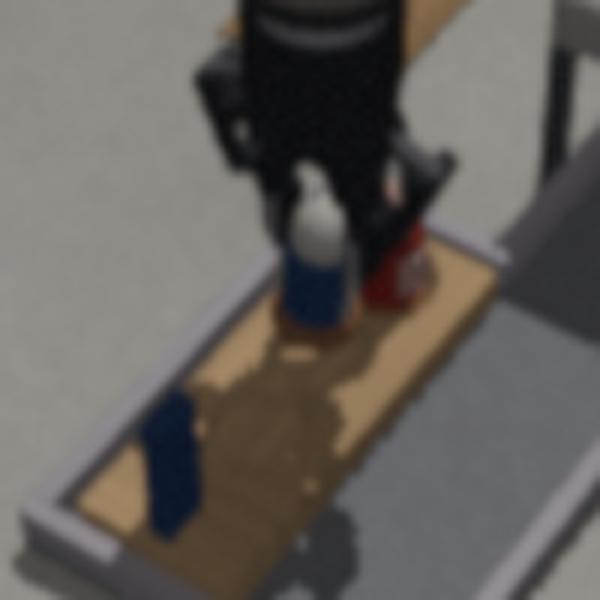

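Emit:
apply_moves --increments '[30,-4,5,5,0.4,30,0,0,5,0,30,0,0,0,0]'

```text
t: 15.85
eef_pos: [0.5351, -0.0358, 0.0646]
tool_rot: [-0.001, 0.719, 0.695, -0.001]
contact_force: [-0.8, -0.4, -1.0]
gripper_width: 0.421
```

```bash
python3 -c "
from h import *
mz();go(.5332,-.0349,.055,88)
p,d,P=snap('scene','scene9');z=tcp()[0]
hsv=cv2.cvtColor(p,cv2.COLOR_BGR2HSV);m=hsv[...,2]>45;P2=P.copy();P2[~m]=np.nan;print(z,fit_bird(P2,z[:2],z[2]-.0238,.03))
"
```

```text
tilt radial -0.19 tang 0.03 deg q [ 0.324  0.485 -0.468  1.981  0.312  0.75  -0.363]
t=15.85 pos [535.1 -35.8  64.6] yaw 88.03 tilt 0.19 grip 35.9 q7 -0.36 F [-0.8 -0.4 -1. ]
total tool xyz [ 0.8 -1.9  9.6] roll 0.03 | rows 1 each [ 0.8 -1.9  9.6]
   1.0 -2.0 10.0 0.0
[ 0.53529652 -0.03582108  0.06482224] (array([ 0.5388188 , -0.03884068]), 24, 109, np.float64(0.0018249764518825096), np.float64(8.456473523762303e-05))
```

Emit:
apply_moves --increments '[30,1,-3,8,0,30,0,-1,6,0,30,0,0,0,0]'

```text
t: 16.27
eef_pos: [0.5324, -0.0329, 0.0526]
tool_rot: [-0.0, 0.719, 0.695, 0.001]
contact_force: [-2.6, -1.2, 6.1]
gripper_width: 0.425
```

```bash
python3 -c "
from h import *
mz();go(.5327,-.0349,.04,88)
p,d,P=snap('scene','scene9');z=tcp()[0]
hsv=cv2.cvtColor(p,cv2.COLOR_BGR2HSV);m=hsv[...,2]>45;P2=P.copy();P2[~m]=np.nan;print(z,fit_bird(P2,z[:2],z[2]-.0238,.03))
"
```

```text
tilt radial 0.01 tang 0.07 deg q [ 0.313  0.498 -0.46   1.996  0.326  0.719 -0.381]
t=16.27 pos [532.4 -32.9  52.6] yaw 88.07 tilt 0.07 grip 36.3 q7 -0.38 F [-2.6 -1.2  6.1]
total tool xyz [-2.   0.4 12.5] roll 0.07 | rows 1 each [-2.   0.4 12.5]
   -2.0 0.0 13.0 0.1
[ 0.53242235 -0.03296704  0.05255348] (array([ 0.53501394, -0.03563004]), 23, 114, np.float64(0.0020318838356083863), np.float64(0.0005700773439423802))
```

Emit:
apply_moves --increments '[30,-4,1,1,0,30,0,0,4,0,30,0,0,2,0]'

```text
t: 16.7
eef_pos: [0.5349, -0.0311, 0.0502]
tool_rot: [-0.0, 0.718, 0.696, 0.003]
contact_force: [-2.8, 0.2, 11.3]
gripper_width: 0.422
```

```bash
python3 -c "
from h import *
mz();go(.5327,-.0349,.04,88)
p,d,P=snap('scene','scene9');z=tcp()[0]
hsv=cv2.cvtColor(p,cv2.COLOR_BGR2HSV);m=hsv[...,2]>45;P2=P.copy();P2[~m]=np.nan;print(z,fit_bird(P2,z[:2],z[2]-.0238,.03))
"
```

```text
tilt radial 0.20 tang 0.28 deg q [ 0.312  0.503 -0.461  1.995  0.328  0.712 -0.38 ]
t=16.70 pos [534.9 -31.1  50.2] yaw 88.25 tilt 0.34 grip 36.1 q7 -0.38 F [-2.8  0.2 11.3]
total tool xyz [-4.  -2.1 10.2] roll 0.25 | rows 1 each [-4.  -2.1 10.2]
   -4.0 -2.0 10.0 0.3
[ 0.53504187 -0.03099435  0.05018375] (array([ 0.5370507 , -0.03446001]), 25, 105, np.float64(0.002194215076991078), np.float64(0.0007791480242822068))
```

Emit:
apply_moves --increments '[30,-6,-1,-5,0,30,-3,-1,0,0]'

```text
t: 17.0
eef_pos: [0.5325, -0.0398, 0.0552]
tool_rot: [-0.0, 0.717, 0.697, 0.003]
contact_force: [0.2, -0.4, -1.5]
gripper_width: 0.421
```

```bash
python3 -c "
from h import *
mz();go(.5327,-.0349,.04,88)
p,d,P=snap('scene','scene9');z=tcp()[0]
hsv=cv2.cvtColor(p,cv2.COLOR_BGR2HSV);m=hsv[...,2]>45;P2=P.copy();P2[~m]=np.nan;print(z,fit_bird(P2,z[:2],z[2]-.0238,.03))
"
```

```text
tilt radial 0.22 tang 0.29 deg q [ 0.332  0.493 -0.464  1.997  0.321  0.718 -0.357]
t=17.00 pos [532.5 -39.8  55.2] yaw 88.32 tilt 0.36 grip 35.9 q7 -0.36 F [ 0.2 -0.4 -1.5]
total tool xyz [ 4.9 -0.  15.2] roll 0.32 | rows 1 each [ 4.9 -0.  15.2]
   5.0 -0.0 15.0 0.3
[ 0.53222979 -0.04021747  0.05491693] (array([ 0.53579255, -0.04268988]), 22, 105, np.float64(0.0016693218855808895), np.float64(0.0008431977078893794))
```

Emit:
apply_moves --increments '[30,3,0,4,0,30,0,0,5,0]'

```text
t: 17.3
eef_pos: [0.5333, -0.0334, 0.0495]
tool_rot: [-0.001, 0.717, 0.697, 0.004]
contact_force: [-12.2, 9.0, 37.9]
gripper_width: 0.424
```

```bash
python3 -c "
from h import *
mz();go(.5327,-.0349,.04,88)
p,d,P=snap('scene','scene9');z=tcp()[0]
hsv=cv2.cvtColor(p,cv2.COLOR_BGR2HSV);m=hsv[...,2]>45;P2=P.copy();P2[~m]=np.nan;print(z,fit_bird(P2,z[:2],z[2]-.0238,.03))
"
```

```text
tilt radial 0.29 tang 0.42 deg q [ 0.32   0.502 -0.463  2.     0.327  0.706 -0.373]
t=17.30 pos [533.3 -33.4  49.5] yaw 88.32 tilt 0.51 grip 36.2 q7 -0.37 F [-12.2   9.   37.9]
total tool xyz [-1.5 -0.6  9.4] roll 0.32 | rows 1 each [-1.5 -0.6  9.4]
   -2.0 -1.0 9.0 0.3
[ 0.53320234 -0.03307986  0.04922649] (array([ 0.53577077, -0.03591458]), 24, 108, np.float64(0.002204882464488974), np.float64(0.0012603764359699048))
```

```bash
python3 -c "
from h import *
for c,(r,q) in (('scene',(140,200)),('top',(170,170))):
  p,d,P=snap(c)
  a=cv2.resize(p[r:r+80,q:q+100],None,fx=8,fy=7.5,interpolation=cv2.INTER_CUBIC)
  a=cv2.convertScaleAbs(a,alpha=1.8)
  cv2.imwrite('pics/z%s.png'%c,a)
"
```

```text
(no output)
```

View pics/zscene.png

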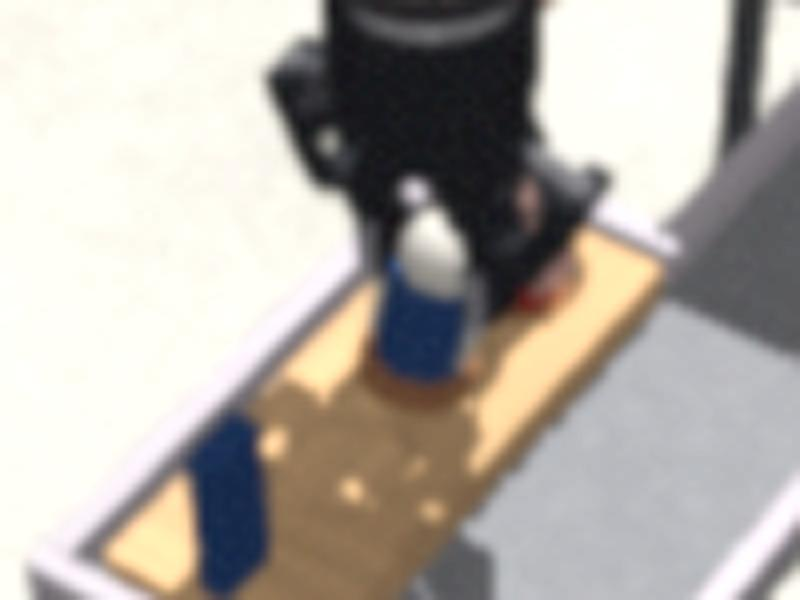

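Emit:
apply_moves --increments '[30,1,3,-3,0,30,0,0,2,0]'

```text
t: 17.7
eef_pos: [0.5365, -0.0318, 0.0506]
tool_rot: [-0.0, 0.717, 0.697, 0.005]
contact_force: [0.9, 0.9, 6.6]
gripper_width: 0.428
```

```bash
python3 -c "
from h import *
mz();go(.536,-.0325,.04,88)
"
```

```text
tilt radial 0.34 tang 0.45 deg q [ 0.316  0.504 -0.463  1.993  0.326  0.71  -0.373]
t=17.70 pos [536.5 -31.8  50.6] yaw 88.36 tilt 0.56 grip 36.6 q7 -0.37 F [0.9 0.9 6.6]
total tool xyz [-0.8 -0.5 10.6] roll 0.36 | rows 1 each [-0.8 -0.5 10.6]
   -1.0 -1.0 11.0 0.4
```

Emit:
apply_moves --increments '[30,0,0,4,0]'

```text
t: 17.82
eef_pos: [0.5372, -0.0301, 0.0472]
tool_rot: [-0.001, 0.717, 0.697, 0.006]
contact_force: [0.9, 0.9, -0.5]
gripper_width: 0.423
```

Emit:
apply_moves --increments '[30,0,1,3,0]'

```text
t: 17.95
eef_pos: [0.5376, -0.0302, 0.0434]
tool_rot: [-0.001, 0.717, 0.697, 0.006]
contact_force: [-0.4, 0.6, -0.7]
gripper_width: 0.425
```

Emit:
apply_moves --increments '[30,0,0,3,0]'

```text
t: 18.08
eef_pos: [0.5372, -0.0304, 0.0397]
tool_rot: [-0.001, 0.717, 0.697, 0.005]
contact_force: [-0.7, 1.2, -1.2]
gripper_width: 0.427
```

Emit:
apply_moves --increments '[60,0,0,1,0,65,0,0,0,0,65,0,0,0,0]'

```text
t: 18.45
eef_pos: [0.5367, -0.0314, 0.0377]
tool_rot: [-0.002, 0.717, 0.697, 0.004]
contact_force: [-0.3, -0.3, 0.4]
gripper_width: 0.763
```

```bash
python3 -c "
from h import *
mz();go(.6015,-.3758,.15,0)
p,d,P=snap('scene','scene10')
for b in ((.535,-.035),(.537,.02)): print(fit_bird(P,b,.016,.03))
"
```

```text
tilt radial 0.20 tang 0.50 deg q [ 0.307  0.525 -0.453  1.997  0.339  0.688 -0.385]
t=18.45 pos [536.7 -31.4  37.7] yaw 88.32 tilt 0.54 grip 65.1 q7 -0.39 F [-0.3 -0.3  0.4]
total tool xyz [-341.3   75.3 -114.9] roll 88.32 | rows 10 each [-34.1   7.5 -11.5]
   -34.0 8.0 -11.0 8.8
   -33.0 13.0 -11.0 8.8
   -30.0 18.0 -11.0 8.8
   -27.0 22.0 -11.0 8.8
   -24.0 26.0 -11.0 8.8
   -19.0 29.0 -11.0 8.8
   -15.0 32.0 -11.0 8.8
   -9.0 34.0 -11.0 8.8
   -4.0 35.0 -11.0 8.8
   1.0 35.0 -11.0 8.8
(array([ 0.53421816, -0.0377936 ]), 79, 134, np.float64(0.0015867167937795613), np.float64(0.0007331384928099052))
(array([0.53967187, 0.02040558]), 10, 0, np.float64(0.0007102778145011614), np.float64(-9.490500982476877e-05))
```

Emit:
apply_moves --increments '[70,0,0,-40,0,70,0,0,-60,0,70,-34,5,-20,8.8,70,-34,12,0,8.8,70,-32,18,0,8.8,70,-29,23,0,8.8,70,-25,28,0,8.8,70,-20,32,0,8.8,70,-15,34,0,8.8,70,-9,36,0,8.8,70,-4,35,0,8.8,70,0,30,0,8.8]'

```text
t: 20.0
eef_pos: [0.5985, -0.3942, 0.162]
tool_rot: [-0.004, 1.0, -0.019, 0.005]
contact_force: [0.9, -0.3, 0.2]
gripper_width: 0.821
```

```bash
python3 -c "
from h import *
mz();go(.6017,-.3758,.1,0)
for c in('top','scene'):
  p,d,P=snap(c,c+'11')
  for n,xy,zb in (('red',(.536,.022),.016),('blue',(.536,-.036),.016),('green',(.603,-.376),0)):
    try: print(c,n,fit_bird(P,xy,zb,.03)[:3])
    except Exception as e: print(n,e)
"
```

```text
tilt radial 0.20 tang 0.66 deg q [ 0.545  0.586 -0.067  1.487  0.03   1.066 -1.133]
t=20.00 pos [ 598.5 -394.2  162. ] yaw -2.13 tilt 0.69 grip 70.1 q7 -1.13 F [ 0.9 -0.3  0.2]
total tool xyz [  1.9 -18.   62.2] roll -2.13 | rows 2 each [ 1.  -9.  31.1]
   1.0 -9.0 31.0 -1.1
   1.0 -9.0 31.0 -1.1
top red (array([0.53361047, 0.01839173]), 14, 122)
top blue (array([ 0.53170277, -0.03820472]), 14, 128)
top green (array([ 0.60037973, -0.37603106]), 32, 71)
scene red (array([0.53796068, 0.01968798]), 68, 103)
scene blue (array([ 0.53595422, -0.03825577]), 77, 105)
scene green (array([ 0.60476003, -0.37552003]), 95, 158)
```

View pics/scene11.png

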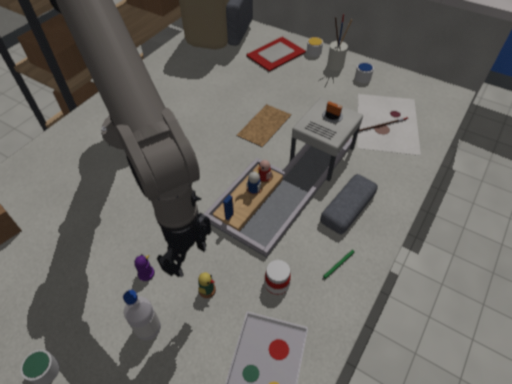

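Emit:
apply_moves --increments '[70,1,-10,25,-1,70,0,-9,25,-1,70,0,0,10,0,70,0,0,0,0]'

```text
t: 20.6
eef_pos: [0.6002, -0.376, 0.1013]
tool_rot: [-0.003, 1.0, 0.001, 0.005]
contact_force: [-0.5, -0.3, 0.5]
gripper_width: 0.82
```

```bash
python3 -c "
from h import *
mz();go(.6017,-.3758,.0225,0)
"
```

```text
tilt radial 0.32 tang 0.59 deg q [ 0.529  0.632 -0.079  1.557  0.045  0.948 -1.129]
t=20.60 pos [ 600.2 -376.   101.3] yaw 0.14 tilt 0.67 grip 70.0 q7 -1.13 F [-0.5 -0.3  0.5]
total tool xyz [ 0.7  0.2 78.8] roll 0.14 | rows 2 each [ 0.3  0.1 39.4]
   0.0 0.0 39.0 0.1
   0.0 0.0 39.0 0.1
```

Emit:
apply_moves --increments '[70,0,0,25,0,70,0,0,25,0,70,0,0,20,0,70,0,0,6,0]'

```text
t: 21.1
eef_pos: [0.6044, -0.3782, 0.0286]
tool_rot: [-0.001, 1.0, 0.001, 0.009]
contact_force: [-0.5, 1.2, -0.1]
gripper_width: 0.819
```

```bash
python3 -c "
from h import *
mz();go(.6017,-.3758,.0225,0)
"
```

```text
tilt radial 0.81 tang 0.61 deg q [ 0.527  0.718 -0.076  1.588  0.056  0.822 -1.136]
t=21.10 pos [ 604.4 -378.2   28.6] yaw 0.14 tilt 1.01 grip 69.9 q7 -1.14 F [-0.5  1.2 -0.1]
total tool xyz [-2.9 -2.4  6.1] roll 0.14 | rows 1 each [-2.9 -2.4  6.1]
   -3.0 -2.0 6.0 0.1
```

Emit:
apply_moves --increments '[70,-4,-2,6,0,30,0,0,0,0,30,0,0,0,0,30,0,0,0,0]' --squeeze 40

```text
t: 21.6
eef_pos: [0.6017, -0.3767, 0.0247]
tool_rot: [-0.0, 1.0, 0.001, 0.01]
contact_force: [0.8, -0.1, -1.0]
gripper_width: 0.419
```

```bash
python3 -c "
from h import *
mz();go(.6017,-.3758,.0225,0)
p,d,P=snap('scene');z=tcp()[0];print(fit_held('scene',p,P,[*z[:2],.0233]))
"
```

```text
tilt radial 0.99 tang 0.63 deg q [ 0.528  0.718 -0.077  1.601  0.057  0.807 -1.137]
t=21.60 pos [ 601.7 -376.7   24.7] yaw 0.14 tilt 1.18 grip 35.7 q7 -1.14 F [ 0.8 -0.1 -1. ]
total tool xyz [-0.1 -0.9  2.2] roll 0.14 | rows 1 each [-0.1 -0.9  2.2]
   -0.0 -1.0 2.0 0.1
(array([ 0.60615679, -0.37838665]), 9, 78, np.float64(0.0009088914099758087), np.float64(-0.00023387797212547773), np.int64(97))
```

Emit:
apply_moves --increments '[30,0,0,-50,0,30,0,0,-60,0,30,0,-12,-25,-8.8,30,-3,-27,0,-8.8,30,1,-30,0,-8.8,30,6,-32,0,-8.8,30,10,-32,0,-8.8,30,15,-30,0,-8.8,30,19,-26,0,-8.8,30,22,-22,0,-8.8,30,24,-18,0,-8.8]'

```text
t: 23.02
eef_pos: [0.519, -0.1236, 0.1626]
tool_rot: [0.009, 0.757, 0.653, 0.007]
contact_force: [1.1, 0.2, -0.4]
gripper_width: 0.423
```

```bash
python3 -c "
from h import *
mz();go(.531,-.094,.15,88)
"
```

```text
tilt radial 1.27 tang 0.03 deg q [ 0.513  0.327 -0.478  1.933  0.194  0.903 -0.208]
t=23.02 pos [ 519.  -123.6  162.6] yaw 81.59 tilt 1.27 grip 36.1 q7 -0.21 F [ 1.1  0.2 -0.4]
total tool xyz [31.1  7.2 12.7] roll -6.41 | rows 1 each [31.1  7.2 12.7]
   31.0 7.0 13.0 -6.4
```

Emit:
apply_moves --increments '[30,16,5,20,-6,30,16,5,30,0,30,1,1,25,0,30,0,0,6,0]'

```text
t: 23.52
eef_pos: [0.5355, -0.0894, 0.0819]
tool_rot: [0.011, 0.719, 0.695, 0.007]
contact_force: [-0.1, -0.0, -0.4]
gripper_width: 0.423
```

```bash
python3 -c "
from h import *
mz();go(.5328,-.0915,.06,88)
p,d,P=snap('scene');z=tcp()[0];print(z,fit_held('scene',p,P,z,.0247))
"
```

```text
tilt radial 1.49 tang -0.09 deg q [ 0.424  0.453 -0.469  1.979  0.303  0.751 -0.256]
t=23.52 pos [535.5 -89.4  81.9] yaw 88.08 tilt 1.50 grip 36.1 q7 -0.26 F [-0.1 -0.  -0.4]
total tool xyz [-2.1 -3.2 21.8] roll 0.08 | rows 1 each [-2.1 -3.2 21.8]
   -2.0 -3.0 22.0 0.1
[ 0.5356736  -0.0893047   0.08194981] (array([ 0.5383082 , -0.09031272]), 16, 81, np.float64(0.0011243671424284486), np.float64(0.00025646697456294804), np.int64(112))
```

Emit:
apply_moves --increments '[30,-3,-4,10,0,30,-1,-1,7,0]'

```text
t: 23.82
eef_pos: [0.5319, -0.0942, 0.0657]
tool_rot: [0.012, 0.719, 0.695, 0.008]
contact_force: [-0.6, 0.4, -2.1]
gripper_width: 0.424
```

```bash
python3 -c "
from h import *
mz();go(.5317,-.0926,.056,88)
p,d,P=snap('scene','scene12');z=tcp()[0];print(z,fit_held('scene',p,P,z,.0247))
p=cv2.resize(p[130:230,200:300],None,fx=6,fy=6,interpolation=cv2.INTER_CUBIC)
cv2.imwrite('pics/z.png',cv2.convertScaleAbs(p,alpha=1.6))
"
```

```text
tilt radial 1.70 tang -0.09 deg q [ 0.424  0.471 -0.457  1.998  0.322  0.712 -0.265]
t=23.82 pos [531.9 -94.2  65.7] yaw 88.01 tilt 1.70 grip 36.2 q7 -0.26 F [-0.6  0.4 -2.1]
total tool xyz [ 1.7 -0.6  9.7] roll 0.01 | rows 1 each [ 1.7 -0.6  9.7]
   2.0 -1.0 10.0 0.0
[ 0.53166906 -0.09428617  0.06511557] (array([ 0.53502004, -0.09516044]), 14, 78, np.float64(0.0014162938251974667), np.float64(0.0007719725762352705), np.int64(109))
```

View pics/z.png

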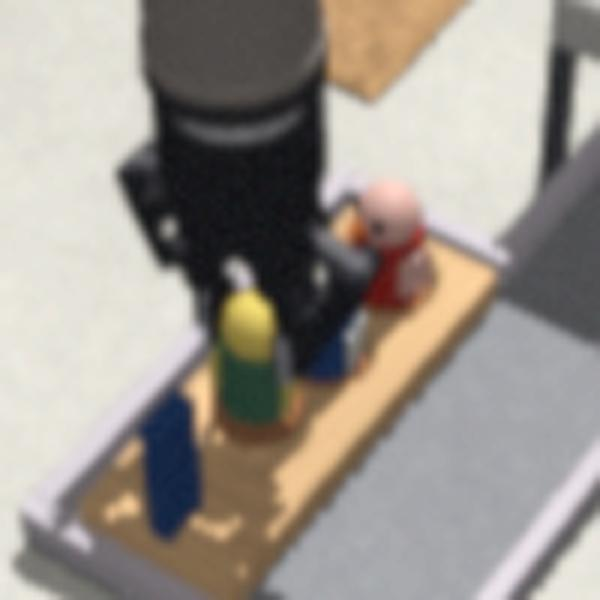

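Emit:
apply_moves --increments '[30,0,0,8,0,30,0,0,5,0]'

```text
t: 24.12
eef_pos: [0.5328, -0.0935, 0.0529]
tool_rot: [0.012, 0.719, 0.694, 0.009]
contact_force: [-8.6, 9.8, 22.4]
gripper_width: 0.425
```

Emit:
apply_moves --increments '[30,2,2,-3,0,30,0,0,2,0]'

```text
t: 24.38
eef_pos: [0.5355, -0.0916, 0.0549]
tool_rot: [0.013, 0.719, 0.695, 0.009]
contact_force: [-7.9, -1.9, 25.5]
gripper_width: 0.424
```

Emit:
apply_moves --increments '[30,0,0,3,0]'

```text
t: 24.5
eef_pos: [0.5357, -0.0926, 0.0544]
tool_rot: [0.014, 0.72, 0.694, 0.008]
contact_force: [-16.2, -0.7, 42.7]
gripper_width: 0.424
```

Emit:
apply_moves --increments '[30,0,-3,-4,0,30,0,-1,1,0]'

```text
t: 24.75
eef_pos: [0.5323, -0.0931, 0.0582]
tool_rot: [0.015, 0.72, 0.694, 0.008]
contact_force: [1.7, 0.6, -1.5]
gripper_width: 0.424
```

Emit:
apply_moves --increments '[30,0,0,3,0]'

```text
t: 24.88
eef_pos: [0.5324, -0.0932, 0.0549]
tool_rot: [0.015, 0.72, 0.694, 0.008]
contact_force: [0.7, -0.1, -1.9]
gripper_width: 0.422
```

Emit:
apply_moves --increments '[30,2,-1,2,0]'

```text
t: 25.0
eef_pos: [0.5313, -0.0913, 0.0521]
tool_rot: [0.015, 0.72, 0.694, 0.008]
contact_force: [-0.2, 0.8, -0.8]
gripper_width: 0.423
```

Emit:
apply_moves --increments '[30,0,-1,2,0]'

```text
t: 25.12
eef_pos: [0.5303, -0.0909, 0.0496]
tool_rot: [0.014, 0.72, 0.694, 0.008]
contact_force: [-0.0, -0.6, -0.2]
gripper_width: 0.423
```

Going in freely; continue.

Emit:
apply_moves --increments '[30,0,0,4,0]'

```text
t: 25.25
eef_pos: [0.5303, -0.091, 0.0452]
tool_rot: [0.014, 0.72, 0.694, 0.008]
contact_force: [-0.1, -0.3, -1.4]
gripper_width: 0.424
```

Emit:
apply_moves --increments '[30,0,0,4,0]'

```text
t: 25.38
eef_pos: [0.5304, -0.091, 0.0408]
tool_rot: [0.014, 0.72, 0.694, 0.008]
contact_force: [0.1, 0.4, -1.1]
gripper_width: 0.419
```

Emit:
apply_moves --increments '[60,0,0,1,0,65,0,0,0,0,65,0,0,0,0,60,0,0,-40,0,60,0,0,-60,0,60,-25,0,-5,0,60,-25,0,0,0,60,-20,0,0,0,60,0,0,0,0]'

```text
t: 26.5
eef_pos: [0.5257, -0.1613, 0.1503]
tool_rot: [0.016, 0.719, 0.695, 0.008]
contact_force: [-0.5, -0.7, -0.5]
gripper_width: 0.7
```

```bash
python3 -c "
from h import *
mz();go(.5285,-.1635,.081,88)
for c in('top','scene'):
  p,d,P=snap(c,c+'13')
  for n,xy,zb in (('red',(.536,.022),.016),('blue',(.536,-.036),.016),('green',(.532,-.094),.016)):
    try: print(c,n,fit_bird(P,xy,zb,.03)[:3])
    except Exception as e: print(n,e)
"
```

```text
tilt radial 2.03 tang -0.02 deg q [ 0.578  0.363 -0.486  1.918  0.226  0.877 -0.055]
t=26.50 pos [ 525.7 -161.3  150.3] yaw 88.00 tilt 2.03 grip 59.8 q7 -0.05 F [-0.5 -0.7 -0.5]
total tool xyz [-1.4  0.5 69.4] roll -0.00 | rows 2 each [-0.7  0.2 34.7]
   -1.0 0.0 35.0 -0.0
   -1.0 0.0 35.0 -0.0
top red (array([0.53392295, 0.01832749]), 16, 123)
top blue (array([ 0.5322291 , -0.03860302]), 14, 129)
top green (array([ 0.52860745, -0.09377278]), 4, 104)
scene red (array([0.53806607, 0.01950131]), 70, 103)
scene blue (array([ 0.53599407, -0.03740681]), 73, 105)
scene green (array([ 0.53236568, -0.0937213 ]), 83, 96)
```

View pics/scene13.png

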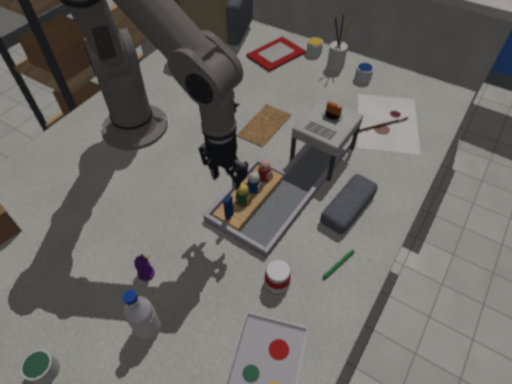

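Emit:
apply_moves --increments '[60,-1,1,25,0,60,-1,0,25,0,60,0,0,18,0,5,0,0,0,0,5,0,0,0,0,5,0,0,0,0,5,0,0,0,0,5,0,0,0,0]' --squeeze 50

```text
t: 27.6
eef_pos: [0.5305, -0.1557, 0.0821]
tool_rot: [0.015, 0.716, 0.698, 0.01]
contact_force: [-0.3, -0.8, -3.9]
gripper_width: 0.149
```

```bash
python3 -c "
from h import *
mz();go(.5285,-.1635,.081,88)
"
```

```text
tilt radial 2.07 tang 0.14 deg q [ 0.535  0.459 -0.455  1.965  0.297  0.744 -0.116]
t=27.60 pos [ 530.5 -155.7   82.1] yaw 88.59 tilt 2.08 grip 12.7 q7 -0.12 F [-0.3 -0.8 -3.9]
total tool xyz [-7.8 -1.9  1.1] roll 0.59 | rows 1 each [-7.8 -1.9  1.1]
   -8.0 -2.0 1.0 0.6
```

Emit:
apply_moves --increments '[5,0,6,0,0,5,0,11,0,0,5,0,12,0,0,5,0,12,0,0,5,0,12,0,0,5,0,10,0,0,5,0,6,0,0]'

```text
t: 28.48
eef_pos: [0.6023, -0.1572, 0.0829]
tool_rot: [0.014, 0.715, 0.699, 0.008]
contact_force: [-1.6, -0.8, -4.1]
gripper_width: 0.148
```

```bash
python3 -c "
from h import *
mz();go(.6235,-.159,.082,88)
"
```

```text
tilt radial 1.83 tang 0.02 deg q [ 0.48   0.555 -0.437  1.796  0.314  0.827 -0.13 ]
t=28.48 pos [ 602.3 -157.2   82.9] yaw 88.71 tilt 1.83 grip 12.6 q7 -0.13 F [-1.6 -0.8 -4.1]
total tool xyz [-1.3 21.2  1.6] roll 0.71 | rows 1 each [-1.3 21.2  1.6]
   -1.0 21.0 2.0 0.7
```

Emit:
apply_moves --increments '[5,0,10,0,0.4,5,0,9,0,0,5,0,0,0,0]'

```text
t: 28.85
eef_pos: [0.6232, -0.1578, 0.0835]
tool_rot: [0.014, 0.718, 0.696, 0.009]
contact_force: [-0.4, -1.0, -5.3]
gripper_width: 0.139
```

```bash
python3 -c "
from h import *
mz();go(.6225,-.159,.082,88)
snap('scene','scene14');p,d,P=snap('top','top14')
"
```

```text
tilt radial 1.86 tang 0.02 deg q [ 0.464  0.581 -0.431  1.745  0.316  0.85  -0.138]
t=28.85 pos [ 623.2 -157.8   83.5] yaw 88.26 tilt 1.86 grip 11.8 q7 -0.14 F [-0.4 -1.  -5.3]
total tool xyz [-1.2 -0.7  1.5] roll 0.26 | rows 1 each [-1.2 -0.7  1.5]
   -1.0 -1.0 2.0 0.3
```

View pics/scene14.png

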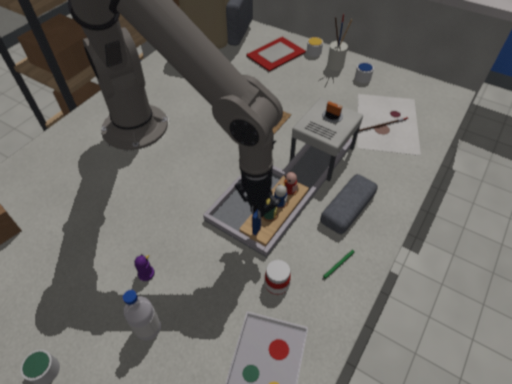

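Emit:
apply_moves --increments '[40,0,0,0,0,40,0,0,0,0,40,-8,0,-2,0,40,-6,0,-2,0,5,0,0,0,0,5,0,0,0,0,5,0,0,0,0,5,0,0,0,0]'

```text
t: 29.95
eef_pos: [0.6243, -0.174, 0.0913]
tool_rot: [0.016, 0.718, 0.695, 0.01]
contact_force: [-0.8, 0.4, 1.3]
gripper_width: 0.133
```

```bash
python3 -c "
from h import *
mz();go(.6225,-.172,.086,88)
"
```

```text
tilt radial 2.23 tang 0.07 deg q [ 0.488  0.576 -0.431  1.733  0.311  0.86  -0.111]
t=29.95 pos [ 624.3 -174.    91.3] yaw 88.12 tilt 2.23 grip 11.3 q7 -0.11 F [-0.8  0.4  1.3]
total tool xyz [ 2.  -2.   5.2] roll 0.12 | rows 1 each [ 2.  -2.   5.2]
   2.0 -2.0 5.0 0.1
```

Emit:
apply_moves --increments '[5,8,0,0,0,5,16,0,0,0,5,18,0,0,0,5,18,0,0,0,5,18,0,0,0,5,18,0,0,0,5,18,0,0,0,5,16,0,0,0,5,10,0,0,0]'

```text
t: 31.08
eef_pos: [0.6307, -0.0547, 0.0913]
tool_rot: [0.028, 0.725, 0.688, 0.001]
contact_force: [-2.4, -7.7, 4.6]
gripper_width: 0.129
```

```bash
python3 -c "
from h import *
mz();go(.6311,.085,.086,88)
p,d,P=snap('scene','scene15')
"
```

```text
tilt radial 2.44 tang -2.00 deg q [ 0.279  0.551 -0.422  1.775  0.346  0.849 -0.364]
t=31.07 pos [630.7 -54.7  91.3] yaw 87.00 tilt 3.16 grip 11.0 q7 -0.36 F [-2.4 -7.7  4.6]
total tool xyz [139.6  -6.9  -0. ] roll -1.00 | rows 3 each [46.5 -2.3 -0. ]
   47.0 -2.0 -0.0 -0.3
   47.0 -2.0 -0.0 -0.3
   47.0 -2.0 0.0 -0.3
```

View pics/scene15.png

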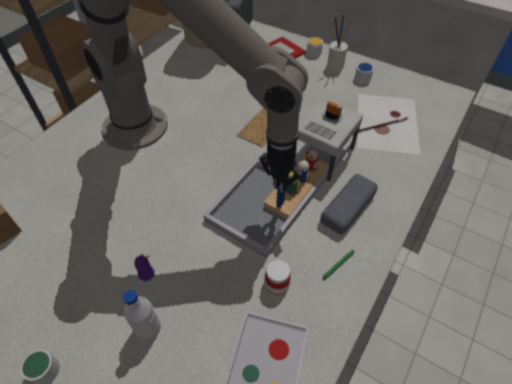

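Emit:
apply_moves --increments '[5,16,0,0,-0.5,5,18,0,0,-0.5,5,18,0,0,0,5,18,0,0,0,5,18,0,0,0,5,14,0,0,0]'

```text
t: 31.88
eef_pos: [0.633, 0.0147, 0.0914]
tool_rot: [0.04, 0.727, 0.685, -0.018]
contact_force: [-5.7, -13.3, 11.8]
gripper_width: 0.137
```

```bash
python3 -c "
from h import *
mz();go(.6311,.085,.086,88)
p,d,P=snap('scene','scene16')
"
```

```text
tilt radial 1.58 tang -4.80 deg q [ 0.127  0.558 -0.403  1.761  0.387  0.886 -0.529]
t=31.88 pos [633.   14.7  91.4] yaw 86.49 tilt 5.06 grip 11.7 q7 -0.53 F [ -5.7 -13.3  11.8]
total tool xyz [70.3 -6.2 -0.5] roll -1.51 | rows 2 each [35.1 -3.1 -0.3]
   35.0 -3.0 -0.0 -0.8
   35.0 -3.0 -0.0 -0.8
```

View pics/scene16.png

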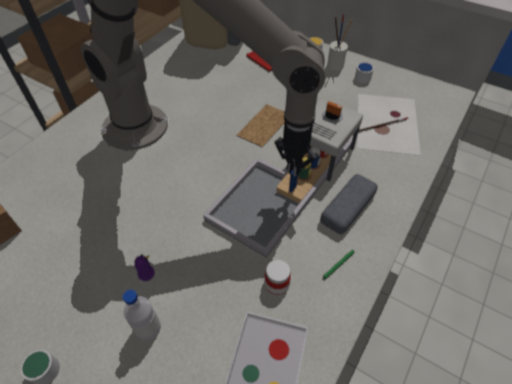

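Emit:
apply_moves --increments '[30,0,0,0,0,30,0,0,0,0,30,0,0,-1,0,5,0,0,0,0,5,0,0,0,0,5,0,0,0,0,5,0,0,0,0]'

```text
t: 32.8
eef_pos: [0.6331, 0.019, 0.0924]
tool_rot: [0.04, 0.726, 0.686, -0.016]
contact_force: [-0.5, -0.3, 2.4]
gripper_width: 0.129
```

```bash
python3 -c "
from h import *
mz();go(.6311,.085,.09,88)
for c in('top','scene'):
  p,d,P=snap(c,c+'17')
  a=cv2.resize(p[60:200,220:360] if c=='scene' else p[140:260,60:260],None,fx=4,fy=4,interpolation=cv2.INTER_CUBIC);cv2.imwrite('pics/z'+c+'.png',cv2.convertScaleAbs(a,alpha=1.5))
"
```

```text
tilt radial 1.63 tang -4.62 deg q [ 0.125  0.557 -0.406  1.761  0.385  0.886 -0.53 ]
t=32.80 pos [633.1  19.   92.4] yaw 86.67 tilt 4.91 grip 11.0 q7 -0.53 F [-0.5 -0.3  2.4]
total tool xyz [65.8 -5.8 -2.9] roll -1.33 | rows 2 each [32.9 -2.9 -1.5]
   33.0 -3.0 -1.0 -0.7
   33.0 -2.0 -1.0 -0.7
```

View pics/zscene.png

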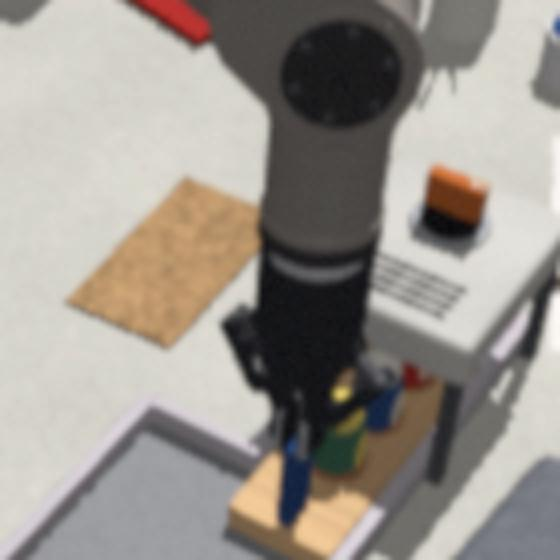

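View pics/ztop.png

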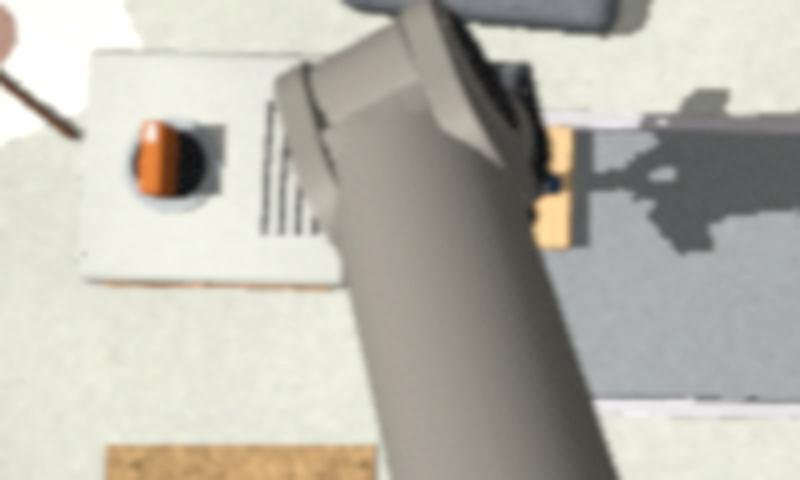

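Emit:
apply_moves --increments '[5,10,-4,0,-0.7,5,28,-2,0,-0.7,5,24,-1,0,0]'

```text
t: 33.28
eef_pos: [0.6349, 0.0645, 0.0923]
tool_rot: [0.049, 0.722, 0.689, -0.021]
contact_force: [-4.9, -13.3, 17.5]
gripper_width: 0.133
```

```bash
python3 -c "
from h import *
mz();go(.6311,.085,.09,88)
"
```

```text
tilt radial 1.61 tang -5.91 deg q [ 0.037  0.565 -0.402  1.748  0.41   0.901 -0.616]
t=33.27 pos [634.9  64.5  92.3] yaw 87.19 tilt 6.14 grip 11.4 q7 -0.62 F [ -4.9 -13.3  17.5]
total tool xyz [20.4 -4.8  0.1] roll -0.81 | rows 1 each [20.4 -4.8  0.1]
   20.0 -5.0 0.0 -0.8
```

Emit:
apply_moves --increments '[5,16,-3,-2,-0.7,5,12,-2,-1,0]'

```text
t: 33.52
eef_pos: [0.6314, 0.0872, 0.0925]
tool_rot: [0.052, 0.719, 0.692, -0.024]
contact_force: [1.9, -22.0, 5.1]
gripper_width: 0.131
```

```bash
python3 -c "
from h import *
mz();go(.6311,.085,.09,88)
p,d,P=snap('scene','scene18')
a=cv2.resize(p[60:200,220:360],None,fx=4,fy=4,interpolation=cv2.INTER_CUBIC);cv2.imwrite('pics/zscene.png',cv2.convertScaleAbs(a,alpha=1.5))
"
```

```text
tilt radial 1.27 tang -6.48 deg q [-0.003  0.567 -0.403  1.745  0.419  0.914 -0.654]
t=33.52 pos [631.4  87.2  92.5] yaw 87.67 tilt 6.62 grip 11.2 q7 -0.65 F [  1.9 -22.    5.1]
total tool xyz [-1.9 -0.3  2.7] roll -0.33 | rows 1 each [-1.9 -0.3  2.7]
   -2.0 -0.0 3.0 -0.3
```

View pics/zscene.png

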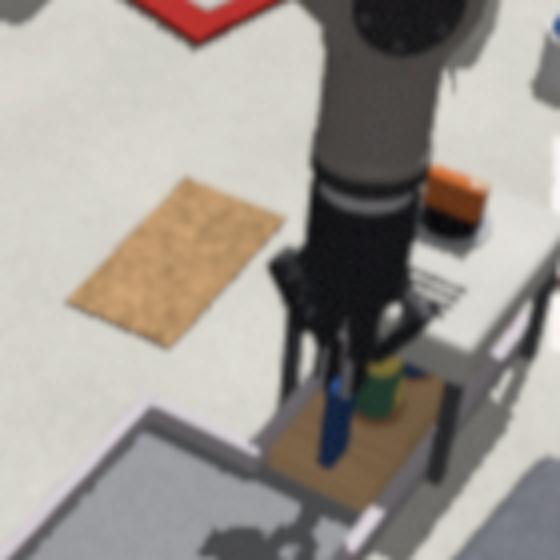

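Emit:
apply_moves --increments '[5,10,0,0,0]'

```text
t: 33.7
eef_pos: [0.6315, 0.0869, 0.0923]
tool_rot: [0.057, 0.721, 0.689, -0.031]
contact_force: [-7.5, -26.9, 22.4]
gripper_width: 0.131
```

Emit:
apply_moves --increments '[40,0,0,0,0,40,0,0,0,0,40,0,0,0,0,40,0,0,-30,0,40,0,0,-50,0,40,0,0,-30,0]'

```text
t: 34.45
eef_pos: [0.6245, 0.1048, 0.1997]
tool_rot: [0.053, 0.72, 0.691, -0.032]
contact_force: [-0.2, 0.5, 0.1]
gripper_width: 0.468
```

```bash
python3 -c "
from h import *
mz();go(.6311,.085,.15,88)
p,d,P=snap('scene','scene19')
"
```

```text
tilt radial 0.34 tang -7.05 deg q [-0.009  0.456 -0.439  1.652  0.345  1.121 -0.61 ]
t=34.45 pos [624.5 104.8 199.7] yaw 87.58 tilt 7.07 grip 40.0 q7 -0.61 F [-0.2  0.5  0.1]
total tool xyz [-13.5   5.8  51.9] roll -0.42 | rows 2 each [-6.7  2.9 26. ]
   -7.0 3.0 26.0 -0.2
   -7.0 3.0 26.0 -0.2
```

View pics/scene19.png

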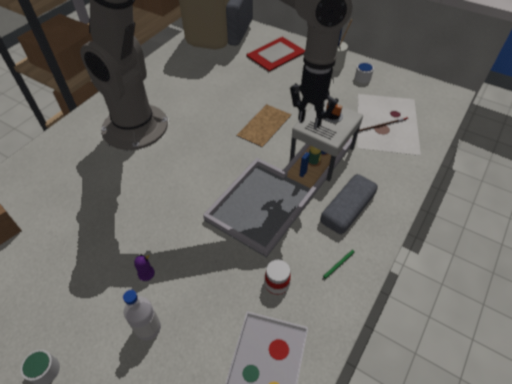

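```bash
python3 -c "
from h import *
go(.64,.365,.245,178,10)
"
```

```text
t=34.50 pos [626.  106.2 203.4] yaw 87.58 tilt 7.05 grip 39.8 q7 -0.61 F [1.5 1.9 2.3]
total tool xyz [252.5   5.6 -71.6] roll -90.42 | rows 10 each [25.2  0.6 -7.2]
   25.0 1.0 -7.0 -9.0
   25.0 5.0 -7.0 -9.0
   24.0 9.0 -7.0 -9.0
   22.0 12.0 -6.0 -9.0
   20.0 16.0 -6.0 -9.0
   17.0 19.0 -6.0 -9.0
   14.0 21.0 -5.0 -9.0
   11.0 23.0 -5.0 -9.0
   7.0 25.0 -4.0 -9.0
   3.0 26.0 -4.0 -9.0
```

Emit:
apply_moves --increments '[0,0,0,-45,0,0,25,1,-5,-9,0,25,5,-5,-9,0,24,9,-5,-9,0,22,12,-4,-9,0,20,16,-4,-9,0,18,19,-4,-9,0,15,22,-4,-9,0,12,24,-4,-9,0,8,26,-4,-9,0,4,28,-4,-9]'

```text
t: 35.88
eef_pos: [0.6319, 0.3921, 0.2603]
tool_rot: [0.014, -0.009, 0.998, -0.055]
contact_force: [0.1, 0.5, 0.2]
gripper_width: 0.002
```

```bash
python3 -c "
from h import *
mz();go(.64,.36,.13,178)
"
```

```text
tilt radial -1.89 tang -6.21 deg q [-0.259  0.695 -0.77   1.228  0.555  1.471  0.59 ]
t=35.88 pos [631.9 392.1 260.3] yaw -178.83 tilt 6.50 grip 0.2 q7 0.59 F [0.1 0.5 0.2]
total tool xyz [ -3.9 -17.7 133.2] roll 3.17 | rows 3 each [-1.3 -5.9 44.4]
   -1.0 -6.0 44.0 1.1
   -2.0 -6.0 44.0 1.1
   -2.0 -6.0 44.0 1.1
```

Emit:
apply_moves --increments '[0,0,-2,40,1,0,0,2,45,1,0,0,2,45,1]'

```text
t: 36.25
eef_pos: [0.6337, 0.3899, 0.1306]
tool_rot: [0.017, 0.012, 0.999, -0.049]
contact_force: [0.7, -0.7, 0.4]
gripper_width: -0.0
```

```bash
python3 -c "
from h import *
mz();go(.64,.36,.13,178)
snap('scene','scene20');snap('top','top20')
"
```

```text
tilt radial -1.35 tang -5.73 deg q [-0.253  0.786 -0.73   1.371  0.616  1.254  0.482]
t=36.25 pos [633.7 389.9 130.6] yaw 178.67 tilt 5.90 grip -0.0 q7 0.48 F [ 0.7 -0.7  0.4]
total tool xyz [ -6.9 -29.5   3.8] roll 0.67 | rows 1 each [ -6.9 -29.5   3.8]
   -7.0 -30.0 4.0 0.7
```

View pics/scene20.png

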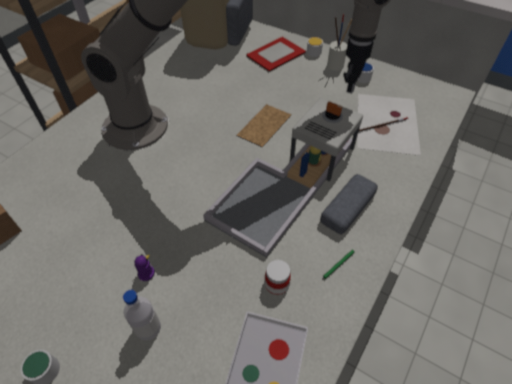

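View pics/top20.png

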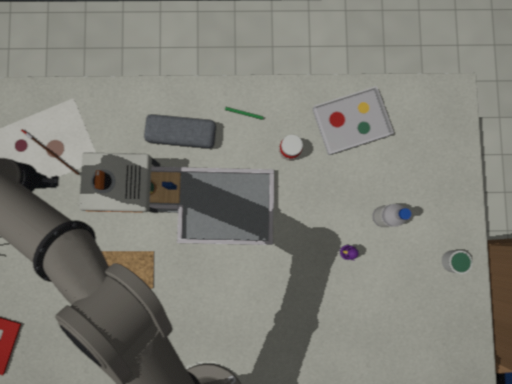

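Emit:
apply_moves --increments '[0,0,-20,0,0.5,0,0,-15,0,0,0,0,-10,0,0]'

```text
t: 36.72
eef_pos: [0.6299, 0.3442, 0.1338]
tool_rot: [0.014, 0.015, 0.999, -0.05]
contact_force: [-0.2, -0.3, 0.6]
gripper_width: 0.002
```

```bash
python3 -c "
from h import *
mz();go(.64,.33,.13,178)
"
```

```text
tilt radial -1.45 tang -5.75 deg q [-0.18   0.745 -0.739  1.443  0.604  1.228  0.513]
t=36.73 pos [629.9 344.2 133.8] yaw 178.40 tilt 5.94 grip 0.2 q7 0.51 F [-0.2 -0.3  0.6]
total tool xyz [-10.4 -13.5   5.5] roll 0.40 | rows 1 each [-10.4 -13.5   5.5]
   -10.0 -13.0 5.0 0.4
```

Emit:
apply_moves --increments '[0,0,-9,4,0,0,0,-6,0,0]'

```text
t: 36.98
eef_pos: [0.6302, 0.3284, 0.1331]
tool_rot: [0.015, 0.015, 0.999, -0.049]
contact_force: [0.2, -0.1, -0.1]
gripper_width: -0.003
```

Emit:
apply_moves --increments '[0,0,-6,0,0,0,0,-6,0,0]'

```text
t: 37.22
eef_pos: [0.6298, 0.3162, 0.1346]
tool_rot: [0.015, 0.015, 0.999, -0.049]
contact_force: [0.7, -0.9, -0.5]
gripper_width: -0.002
```

```bash
python3 -c "
from h import *
mz();go(.64,.33,.13,178)
"
```

```text
tilt radial -1.06 tang -5.76 deg q [-0.133  0.722 -0.744  1.485  0.6    1.204  0.537]
t=37.23 pos [629.8 316.2 134.6] yaw 178.42 tilt 5.86 grip -0.2 q7 0.54 F [ 0.7 -0.9 -0.5]
total tool xyz [-9.7 14.5  3.6] roll 0.42 | rows 1 each [-9.7 14.5  3.6]
   -10.0 14.0 4.0 0.4
```

Emit:
apply_moves --increments '[0,0,-6,0,0,0,0,-5,0,0]'

```text
t: 37.48
eef_pos: [0.6293, 0.3047, 0.1357]
tool_rot: [0.015, 0.014, 0.999, -0.049]
contact_force: [-0.1, 0.4, -0.1]
gripper_width: 0.001
```

```bash
python3 -c "
from h import *
mz();go(.64,.33,.13,178)
p,d,P=snap('scene','scene21')
a=cv2.resize(p[40:180,260:400],None,fx=4,fy=4,interpolation=cv2.INTER_CUBIC);cv2.imwrite('pics/zscene.png',cv2.convertScaleAbs(a,alpha=1.5))
"
```

```text
tilt radial -0.99 tang -5.77 deg q [-0.114  0.712 -0.747  1.501  0.598  1.197  0.549]
t=37.48 pos [629.3 304.7 135.7] yaw 178.44 tilt 5.86 grip 0.1 q7 0.55 F [-0.1  0.4 -0.1]
total tool xyz [-9.8 26.   3.5] roll 0.44 | rows 1 each [-9.8 26.   3.5]
   -10.0 26.0 4.0 0.4
```

View pics/zscene.png

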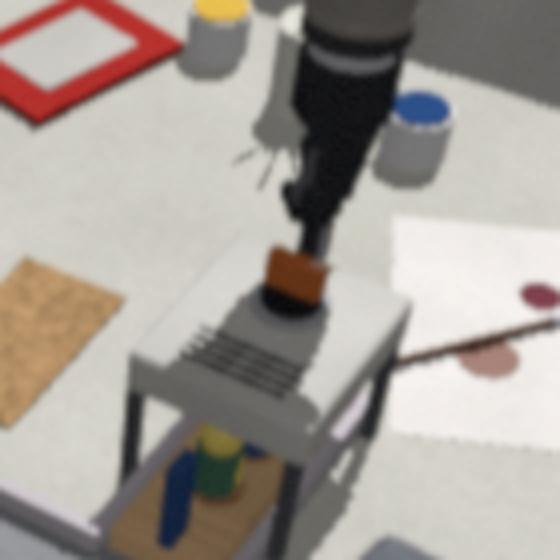

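```bash
python3 -c "
from h import *
p,d,P=snap('scene');p2,d2,P2=snap('top','top21')
print('tcp proj',proj('scene',tcp()[0]),proj('top',tcp()[0]))
for nm,Q,im in (('scene',P,p),('top',P2,p2)):
  X=Q.reshape(-1,3);I=im.reshape(-1,3).max(1)
  m=(X[:,0]>.55)&(X[:,0]<.72)&(X[:,1]>.26)&(X[:,1]<.42)&(X[:,2]>.12)&(I<60)
  Y=X[m];o=np.argsort(Y[:,2])[:25];print(nm,len(Y),np.round(Y[o],3).tolist())
  h=X[(X[:,2]>.145)&(X[:,2]<.158)&(X[:,0]>.56)&(X[:,0]<.71)&(X[:,1]>.28)&(X[:,1]<.36)&(I>80)];print(np.percentile(h[:,1],[90,98,100]))
a=cv2.resize(p2[140:240,0:200],None,fx=4,fy=4,interpolation=cv2.INTER_CUBIC);cv2.imwrite('pics/ztop.png',cv2.convertScaleAbs(a,alpha=1.5))
"
```

```text
tcp proj [[335.38366054 109.64923555]] [[ 86.40537056 184.34014153]]
scene 2452 [[0.719, 0.278, 0.121], [0.718, 0.261, 0.125], [0.611, 0.263, 0.152], [0.663, 0.26, 0.157], [0.639, 0.3, 0.166], [0.628, 0.294, 0.169], [0.638, 0.3, 0.169], [0.635, 0.292, 0.17], [0.631, 0.294, 0.17], [0.633, 0.296, 0.17], [0.627, 0.295, 0.172], [0.632, 0.297, 0.173], [0.64, 0.302, 0.173], [0.642, 0.297, 0.173], [0.639, 0.289, 0.174], [0.63, 0.294, 0.174], [0.638, 0.291, 0.175], [0.626, 0.295, 0.176], [0.629, 0.295, 0.177], [0.64, 0.3, 0.178], [0.637, 0.292, 0.178], [0.64, 0.293, 0.179], [0.638, 0.298, 0.179], [0.633, 0.294, 0.179], [0.631, 0.296, 0.181]]
[0.30943468 0.31414747 0.31943424]
top 1230 [[0.631, 0.288, 0.148], [0.639, 0.288, 0.148], [0.634, 0.287, 0.15], [0.642, 0.287, 0.15], [0.639, 0.284, 0.151], [0.631, 0.284, 0.151], [0.645, 0.313, 0.152], [0.641, 0.284, 0.152], [0.633, 0.283, 0.154], [0.628, 0.279, 0.157], [0.636, 0.282, 0.157], [0.643, 0.279, 0.158], [0.64, 0.278, 0.161], [0.629, 0.275, 0.163], [0.643, 0.275, 0.163], [0.645, 0.275, 0.164], [0.635, 0.277, 0.164], [0.635, 0.274, 0.164], [0.637, 0.274, 0.165], [0.637, 0.276, 0.166], [0.629, 0.276, 0.166], [0.632, 0.276, 0.166], [0.632, 0.273, 0.167], [0.626, 0.273, 0.167], [0.639, 0.273, 0.169]]
[0.3106376  0.31449836 0.31620139]
```

View pics/ztop.png

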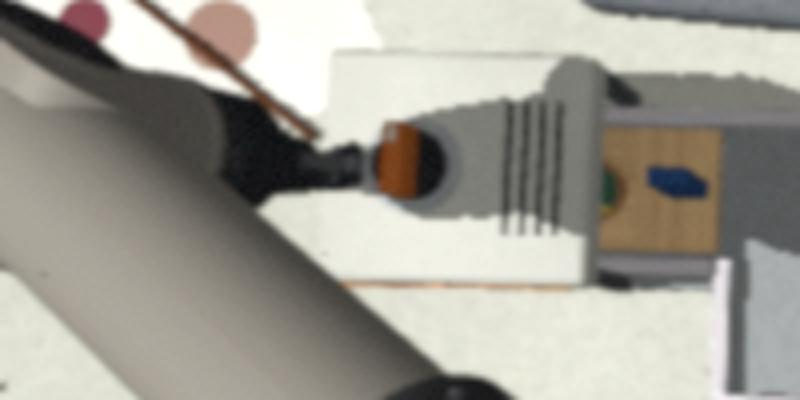

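Emit:
apply_moves --increments '[0,0,0,6,0]'

```text
t: 37.75
eef_pos: [0.6299, 0.3052, 0.1308]
tool_rot: [0.016, 0.014, 0.999, -0.048]
contact_force: [-8.0, -1.4, 37.0]
gripper_width: -0.002
```

Emit:
apply_moves --increments '[0,0,0,6,0]'

```text
t: 37.88
eef_pos: [0.6301, 0.3055, 0.1306]
tool_rot: [0.017, 0.015, 0.999, -0.049]
contact_force: [-17.1, -13.2, 54.5]
gripper_width: 0.001
```

Emit:
apply_moves --increments '[0,0,0,-15,0,0,0,5,-25,0]'

```text
t: 38.12
eef_pos: [0.6284, 0.3137, 0.1701]
tool_rot: [0.016, 0.015, 0.999, -0.049]
contact_force: [1.0, -0.6, 0.2]
gripper_width: 0.004
```

```bash
python3 -c "
from h import *
mz();go(.64,.34,.18,178)
p,d,P=snap('scene','scene22')
print('tcp',proj('scene',tcp()[0]),'grasp',proj('scene',tcp()[0]-.019*tcp()[1].as_matrix()[:,2]),'body',proj('scene',tcp()[0]-.073*tcp()[1].as_matrix()[:,2]))
a=cv2.resize(p[40:140,280:380],None,fx=6,fy=6,interpolation=cv2.INTER_CUBIC)
for k,c in ((0,(0,0,255)),(.019,(0,255,0)),(.073,(255,0,0))):
  u=(proj('scene',tcp()[0]-k*tcp()[1].as_matrix()[:,2])[0]-[280,40]+.5)*6
  cv2.circle(a,tuple(u.astype(int).tolist()),4,c,-1)
cv2.imwrite('pics/zscene.png',cv2.convertScaleAbs(a,alpha=1.5))
"
```

```text
tilt radial -0.98 tang -5.87 deg q [-0.123  0.685 -0.759  1.463  0.575  1.253  0.559]
t=38.12 pos [628.4 313.7 170.1] yaw 178.40 tilt 5.96 grip 0.3 q7 0.56 F [ 1.  -0.6  0.2]
total tool xyz [-11.2  25.5 -12.1] roll 0.40 | rows 1 each [-11.2  25.5 -12.1]
   -11.0 26.0 -12.0 0.4
tcp [[338.85761415  97.85034317]] grasp [[339.87950347  92.55867236]] body [[342.90964766  76.86761344]]
```

View pics/zscene.png

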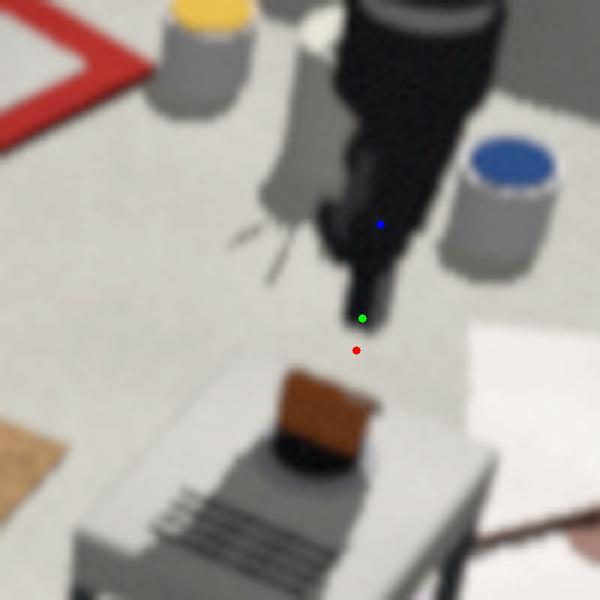

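Emit:
apply_moves --increments '[0,0,30,0,0,0,0,25,5,0,0,0,0,25,0,0,0,-2,25,0,0,0,-5,10,0]'

```text
t: 38.8
eef_pos: [0.633, 0.3634, 0.1034]
tool_rot: [0.019, 0.013, 0.999, -0.045]
contact_force: [-0.5, 0.2, 0.9]
gripper_width: 0.001
```

```bash
python3 -c "
from h import *
mz();go(.64,.345,.108,178)
"
```

```text
tilt radial -0.73 tang -5.57 deg q [-0.211  0.786 -0.726  1.442  0.633  1.182  0.48 ]
t=38.80 pos [633.  363.4 103.4] yaw 178.62 tilt 5.63 grip 0.1 q7 0.48 F [-0.5  0.2  0.9]
total tool xyz [ -7.6 -18.6  -2.6] roll 0.62 | rows 1 each [ -7.6 -18.6  -2.6]
   -8.0 -19.0 -3.0 0.6
```

Emit:
apply_moves --increments '[0,0,-12,0,0,0,0,-10,0,0]'

```text
t: 39.05
eef_pos: [0.6323, 0.3403, 0.1053]
tool_rot: [0.019, 0.013, 0.999, -0.045]
contact_force: [0.3, 0.1, -0.2]
gripper_width: -0.003
```

Emit:
apply_moves --increments '[0,0,-7,0,0,0,0,-7,0,0]'

```text
t: 39.3
eef_pos: [0.6326, 0.3298, 0.1083]
tool_rot: [0.021, 0.013, 0.999, -0.04]
contact_force: [5.3, 20.3, -14.9]
gripper_width: -0.003
```

Emit:
apply_moves --increments '[0,0,-7,1,0,0,0,-7,1,0]'

```text
t: 39.55
eef_pos: [0.632, 0.331, 0.1093]
tool_rot: [0.024, 0.008, 0.999, -0.026]
contact_force: [4.4, 15.9, -8.5]
gripper_width: 0.003
```

```bash
python3 -c "
from h import *
mz()
"
```

```text
tilt radial 1.00 tang -3.91 deg q [-0.128  0.744 -0.749  1.514  0.62   1.12   0.524]
```

Emit:
apply_moves --increments '[0,0,-7,0,0,0,0,-7,0,0,0,0,-7,0,0]'

```text
t: 39.92
eef_pos: [0.6294, 0.3325, 0.1135]
tool_rot: [0.027, 0.001, 1.0, -0.007]
contact_force: [3.6, 15.6, -8.8]
gripper_width: 0.002
```

```bash
cat >> h.py <<'E'
def lean():
    M=tcp()[1].as_matrix();print("lean x %.2f y %.2f deg"%tuple(np.degrees(M[:2,2])))
E
python3 -c "
from h import *
mz();lean()
"
```

```text
tilt radial 2.38 tang -2.11 deg q [-0.098  0.73  -0.771  1.538  0.608  1.082  0.545]
lean x 3.10 y -0.75 deg
```

Emit:
apply_moves --increments '[0,0,20,0,0,0,30,15,0,0,0,45,0,0,0,0,45,-20,0,0,0,10,-45,0,0,0,0,-35,0,0]'

```text
t: 40.67
eef_pos: [0.4949, 0.2748, 0.1102]
tool_rot: [0.03, -0.002, 1.0, -0.004]
contact_force: [1.5, 0.0, -0.0]
gripper_width: 0.0
```

```bash
python3 -c "
from h import *
mz();lean();go(.54,.27,.108,178)
"
```

```text
tilt radial 2.76 tang -2.01 deg q [ 0.009  0.53  -0.843  1.907  0.563  0.904  0.459]
lean x 3.39 y -0.42 deg
t=40.67 pos [494.9 274.8 110.2] yaw -179.75 tilt 3.41 grip 0.0 q7 0.46 F [ 1.5  0.  -0. ]
total tool xyz [-44.9  -5.    4.9] roll 2.25 | rows 1 each [-44.9  -5.    4.9]
   -45.0 -5.0 5.0 2.2
```

Emit:
apply_moves --increments '[0,-25,0,1,1,0,-15,0,1,0,0,-8,0,0,0]'

```text
t: 41.05
eef_pos: [0.5443, 0.2724, 0.1126]
tool_rot: [0.031, 0.007, 0.999, -0.005]
contact_force: [-0.5, -0.0, -0.6]
gripper_width: -0.001
```

Emit:
apply_moves --increments '[0,-7,0,1,0,0,-7,0,0,0]'

```text
t: 41.3
eef_pos: [0.5492, 0.2733, 0.1115]
tool_rot: [0.023, 0.005, 1.0, -0.008]
contact_force: [-28.5, -6.2, 17.1]
gripper_width: 0.001
```

```bash
python3 -c "
from h import *
mz();lean()
"
```

```text
tilt radial 1.91 tang -1.97 deg q [ 0.008  0.601 -0.813  1.783  0.572  0.975  0.516]
lean x 2.59 y -0.92 deg
```

Emit:
apply_moves --increments '[0,-5,0,0,0,0,-5,0,0,0,0,-4,0,0,0]'

```text
t: 41.68
eef_pos: [0.5483, 0.2744, 0.11]
tool_rot: [0.011, 0.001, 1.0, -0.013]
contact_force: [-8.4, -3.2, 6.0]
gripper_width: 0.008
```

```bash
python3 -c "
from h import *
mz();lean();go(.5,.25,.2,178)
"
```

```text
tilt radial 0.47 tang -1.89 deg q [ 0.003  0.616 -0.814  1.763  0.564  1.005  0.533]
lean x 1.27 y -1.48 deg
t=41.67 pos [548.3 274.4 110. ] yaw 179.94 tilt 1.95 grip 0.7 q7 0.53 F [-8.4 -3.2  6. ]
total tool xyz [ 46.3 -26.7 -90.4] roll 1.94 | rows 3 each [ 15.4  -8.9 -30.1]
   15.0 -9.0 -30.0 0.6
   15.0 -9.0 -30.0 0.6
   15.0 -9.0 -30.0 0.6
```

Emit:
apply_moves --increments '[50,10,0,0,0,50,0,0,-40,0,50,0,0,-55,1,50,-30,-6,-5,1,50,-40,-10,0,0,50,-22,-6,0,0,50,0,0,0,0]'

```text
t: 42.55
eef_pos: [0.6253, 0.2568, 0.2155]
tool_rot: [0.012, 0.014, 1.0, -0.012]
contact_force: [-0.2, 0.5, 0.2]
gripper_width: 0.585
```

```bash
python3 -c "
from h import *
mz();lean();go(.637,.252,.15,178)
p,d,P=snap('scene','scene23')
a=cv2.resize(p[40:180,260:400],None,fx=4,fy=4,interpolation=cv2.INTER_CUBIC);cv2.imwrite('pics/zscene.png',cv2.convertScaleAbs(a,alpha=1.5))
"
```

```text
tilt radial 0.70 tang -1.80 deg q [ 0.052  0.6   -0.832  1.514  0.494  1.234  0.683]
lean x 1.34 y -1.40 deg
t=42.55 pos [625.3 256.8 215.5] yaw 178.40 tilt 1.94 grip 50.0 q7 0.68 F [-0.2  0.5  0.2]
total tool xyz [-10.2  -2.9  65.8] roll 0.40 | rows 2 each [-5.1 -1.5 32.9]
   -5.0 -1.0 33.0 0.2
   -5.0 -1.0 33.0 0.2
```

View pics/zscene.png

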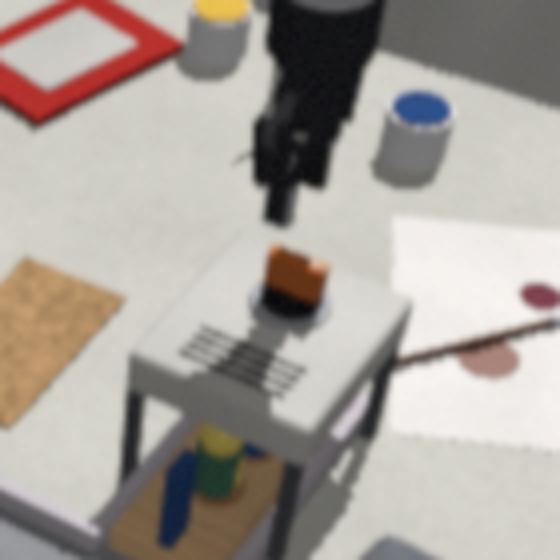

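Emit:
apply_moves --increments '[50,-6,-3,22,0.3,50,-5,-2,22,0,50,0,0,12,0]'

```text
t: 42.98
eef_pos: [0.6339, 0.2522, 0.1561]
tool_rot: [0.011, 0.014, 1.0, -0.012]
contact_force: [0.2, -0.5, 0.2]
gripper_width: 0.585
```

```bash
python3 -c "
from h import *
mz();lean();go(.637,.252,.15,178)
p,d,P=snap('scene','scene24')
a=cv2.resize(p[40:180,260:400],None,fx=4,fy=4,interpolation=cv2.INTER_CUBIC);cv2.imwrite('pics/zscene.png',cv2.convertScaleAbs(a,alpha=1.5))
"
```

```text
tilt radial 0.65 tang -1.77 deg q [ 0.042  0.662 -0.802  1.555  0.543  1.147  0.66 ]
lean x 1.26 y -1.40 deg
t=42.98 pos [633.9 252.2 156.1] yaw 178.39 tilt 1.88 grip 50.0 q7 0.66 F [ 0.2 -0.5  0.2]
total tool xyz [-2.9  0.1  6.2] roll 0.39 | rows 1 each [-2.9  0.1  6.2]
   -3.0 0.0 6.0 0.4
```

View pics/zscene.png

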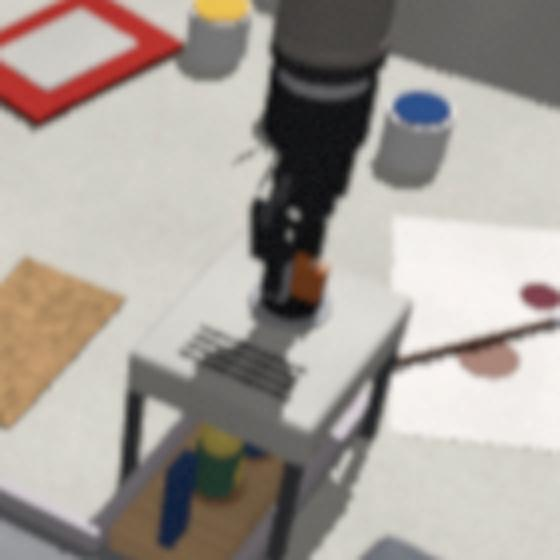

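Emit:
apply_moves --increments '[50,-3,0,1,0,5,0,0,0,0,5,0,0,0,0,5,0,0,0,0,5,0,0,0,0]' --squeeze 60

```text
t: 43.65
eef_pos: [0.636, 0.2555, 0.1541]
tool_rot: [0.011, 0.013, 1.0, -0.009]
contact_force: [1.0, 2.2, -3.8]
gripper_width: 0.165
```

```bash
python3 -c "
from h import *
mz();lean();go(.637,.252,.154,178)
"
```

```text
tilt radial 0.70 tang -1.46 deg q [ 0.04   0.669 -0.802  1.55   0.543  1.145  0.661]
lean x 1.20 y -1.10 deg
t=43.65 pos [636.  255.5 154.1] yaw 178.50 tilt 1.62 grip 14.1 q7 0.66 F [ 1.   2.2 -3.8]
total tool xyz [-1.1 -3.5  0.2] roll 0.50 | rows 1 each [-1.1 -3.5  0.2]
   -1.0 -4.0 0.0 0.5
```

Emit:
apply_moves --increments '[5,0,0,0,10,5,0,0,0,10,5,0,0,0,10,5,0,0,0,10,5,0,0,0,10,5,0,0,0,8]'

```text
t: 44.4
eef_pos: [0.6359, 0.2561, 0.1542]
tool_rot: [0.014, 0.509, 0.861, -0.002]
contact_force: [2.4, 0.4, -4.8]
gripper_width: 0.161
```

```bash
python3 -c "
from h import *
mz();lean();go(.637,.252,.154,178-68.75);print(tcp()[2]['torque'])
"
```

```text
tilt radial 0.74 tang -1.40 deg q [-0.095  0.604 -0.579  1.56   0.39   1.083 -0.274]
lean x 1.21 y -1.02 deg
t=44.40 pos [635.9 256.1 154.2] yaw 118.79 tilt 1.58 grip 13.7 q7 -0.27 F [ 2.4  0.4 -4.8]
total tool xyz [-4.1 -1.   0.3] roll 9.54 | rows 2 each [-2.  -0.5  0.2]
   -2.0 -1.0 0.0 4.8
   -2.0 -0.0 0.0 4.8
[0.36158645 0.10737633 0.23550147]
```

Now the last ~10° to the stop and hold.

Emit:
apply_moves --increments '[5,0,0,0,6,5,0,0,0,6,5,0,0,0,5,5,0,0,0,4]'

```text
t: 44.9
eef_pos: [0.636, 0.2568, 0.1544]
tool_rot: [0.015, 0.657, 0.753, 0.0]
contact_force: [-0.0, 17.8, -6.9]
gripper_width: 0.165
```

```bash
python3 -c "
from h import *
mz();lean();go(.637,.252,.154,178-68.75);print(tcp()[2]['torque'])
p,d,P=snap('top','top25');a=cv2.resize(p[140:240,60:200],None,fx=5,fy=5,interpolation=cv2.INTER_CUBIC);cv2.imwrite('pics/z.png',cv2.convertScaleAbs(a,alpha=1.5))
p,d,P=snap('scene','scene25');a=cv2.resize(p[60:180,270:400],None,fx=5,fy=5,interpolation=cv2.INTER_CUBIC);cv2.imwrite('pics/zscene.png',cv2.convertScaleAbs(a,alpha=1.5))
"
```

```text
tilt radial 0.82 tang -1.51 deg q [-0.149  0.587 -0.498  1.564  0.34   1.065 -0.606]
lean x 1.33 y -1.10 deg
t=44.90 pos [636.  256.8 154.4] yaw 97.76 tilt 1.72 grip 14.1 q7 -0.61 F [-0.  17.8 -6.9]
total tool xyz [-4.9  0.3  0.5] roll -11.49 | rows 2 each [-2.4  0.1  0.2]
   -2.0 0.0 0.0 -5.7
   -2.0 -0.0 0.0 -5.7
[4.67274061 0.95014799 2.12812243]
```

View pics/zscene.png

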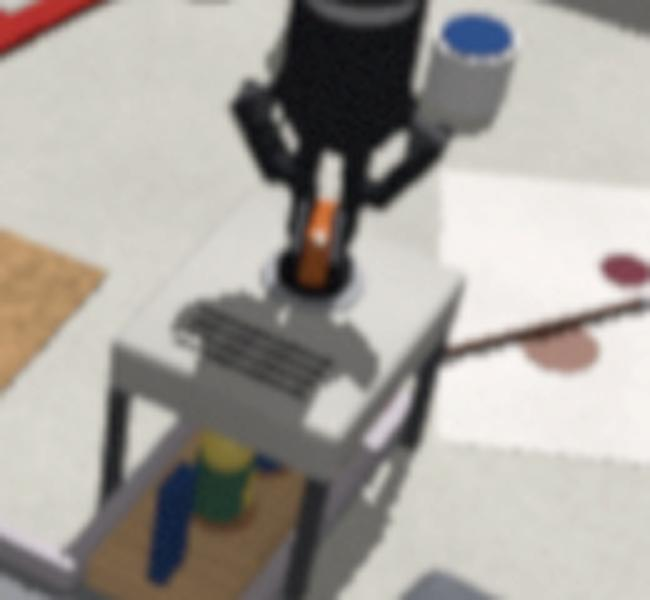

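Emit:
apply_moves --increments '[5,0,0,0,-9,5,0,0,0,-10,5,0,0,0,-10,5,0,0,0,-10,5,0,0,0,-10,5,0,0,0,-10,5,0,0,0,-10,5,0,0,0,-5,60,0,0,0,0,60,0,0,0,0,60,0,0,0,0]'

```text
t: 46.38
eef_pos: [0.6368, 0.2546, 0.155]
tool_rot: [0.012, 0.052, 0.999, -0.009]
contact_force: [0.8, -0.5, -0.4]
gripper_width: 0.703
```

```bash
python3 -c "
from h import *
mz();lean();go(.63,.085,.22,88)
"
```

```text
tilt radial 0.81 tang -1.49 deg q [ 0.032  0.662 -0.786  1.55   0.531  1.139  0.593]
lean x 1.30 y -1.08 deg
t=46.38 pos [636.8 254.6 155. ] yaw 174.03 tilt 1.69 grip 60.1 q7 0.59 F [ 0.8 -0.5 -0.4]
total tool xyz [ -12.5 -170.4  -61.9] roll 86.03 | rows 10 each [ -1.2 -17.   -6.2]
   -1.0 -17.0 -6.0 8.6
   -4.0 -17.0 -6.0 8.6
   -6.0 -16.0 -6.0 8.6
   -9.0 -15.0 -6.0 8.6
   -11.0 -13.0 -6.0 8.6
   -13.0 -12.0 -6.0 8.6
   -14.0 -10.0 -6.0 8.6
   -15.0 -8.0 -6.0 8.6
   -16.0 -5.0 -6.0 8.6
   -17.0 -3.0 -6.0 8.6
```

Emit:
apply_moves --increments '[60,0,0,-30,0,60,0,0,-35,0,50,-1,-18,0,8.6,50,-4,-18,0,8.6,50,-6,-17,0,8.6,50,-9,-16,0,8.6,50,-11,-14,0,8.6,50,-13,-12,0,8.6,50,-14,-10,0,8.6,50,-15,-8,0,8.6,50,-16,-5,0,8.6,50,-16,-3,0,8.6]'

```text
t: 47.88
eef_pos: [0.6215, 0.0777, 0.2295]
tool_rot: [0.016, 0.738, 0.674, 0.004]
contact_force: [-0.4, 0.5, 0.0]
gripper_width: 0.585
```

```bash
python3 -c "
from h import *
mz();lean();go(.6305,.085,.1,88)
p,d,P=snap('top','top26');a=cv2.resize(p[140:240,60:200],None,fx=5,fy=5,interpolation=cv2.INTER_CUBIC);cv2.imwrite('pics/z.png',cv2.convertScaleAbs(a,alpha=1.5))
p,d,P=snap('scene','scene26');a=cv2.resize(p[60:200,240:400],None,fx=4,fy=4,interpolation=cv2.INTER_CUBIC);cv2.imwrite('pics/zscene.png',cv2.convertScaleAbs(a,alpha=1.5))
X=P.reshape(-1,3);k=X[(X[:,0]>.58)&(X[:,0]<.69)&(X[:,1]>.2)&(X[:,1]<.31)&(X[:,2]>.18)&(X[:,2]<.2)]
print(cv2.minAreaRect(k[:,:2].astype(np.float32)*1000))
"
```

```text
tilt radial 1.43 tang -1.28 deg q [ 0.134  0.411 -0.496  1.651  0.243  1.116 -0.52 ]
lean x 1.58 y -1.10 deg
t=47.88 pos [621.5  77.7 229.5] yaw 84.81 tilt 1.93 grip 49.9 q7 -0.52 F [-0.4  0.5  0. ]
total tool xyz [ 10.2   4.5 129.6] roll -3.19 | rows 3 each [ 3.4  1.5 43.2]
   3.0 2.0 43.0 -1.1
   3.0 2.0 43.0 -1.1
   3.0 2.0 43.0 -1.1
((645.548095703125, 252.96981811523438), (38.08271408081055, 18.530563354492188), 1.1896404027938843)
```

View pics/zscene.png

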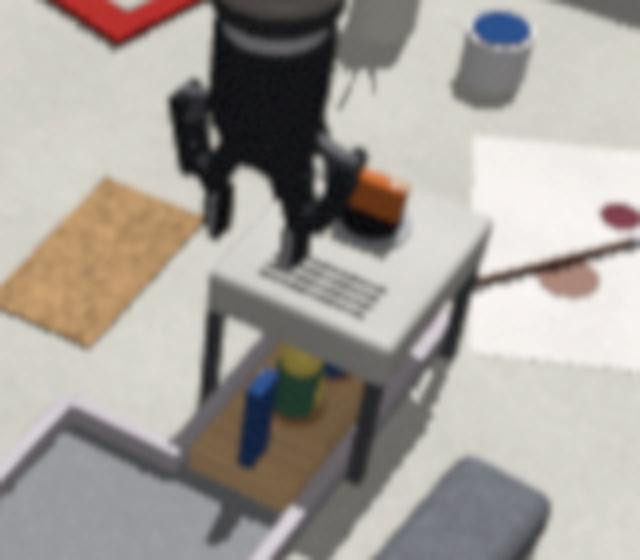

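```bash
python3 -c "
from h import *
p,d,P=snap('scene')
hsv=cv2.cvtColor(p,cv2.COLOR_BGR2HSV)
m=(hsv[...,0]>105)&(hsv[...,0]<130)&(hsv[...,1]>120)&(P[...,0]>.59)&(P[...,0]<.67)&(P[...,1]>.03)&(P[...,1]<.125)&(P[...,2]>.05)
X=P[m];print(m.sum(),np.percentile(X,[2,50,98],axis=0).round(4))
"
```

```text
106 [[0.6317 0.0761 0.0521]
 [0.639  0.0827 0.0968]
 [0.6431 0.1036 0.1174]]
```

Emit:
apply_moves --increments '[50,4,2,40,-1,50,4,2,45,-1,50,3,2,40,-1]'

```text
t: 48.4
eef_pos: [0.636, 0.0908, 0.1067]
tool_rot: [0.019, 0.713, 0.701, 0.008]
contact_force: [0.9, -0.5, -0.2]
gripper_width: 0.586
```

```bash
python3 -c "
from h import *
mz();lean();go(.6305,.085,.062,88)
"
```

```text
tilt radial 2.04 tang -1.20 deg q [ 0.091  0.557 -0.471  1.733  0.346  0.899 -0.546]
lean x 2.19 y -0.90 deg
t=48.40 pos [636.   90.8 106.7] yaw 88.99 tilt 2.37 grip 50.1 q7 -0.55 F [ 0.9 -0.5 -0.2]
total tool xyz [-5.2 -7.1 44.5] roll 0.99 | rows 1 each [-5.2 -7.1 44.5]
   -5.0 -7.0 45.0 1.0
```

Emit:
apply_moves --increments '[50,-4,-3,20,0.5,50,-3,-2,20,0.3,50,0,0,4,0]'

```text
t: 48.78
eef_pos: [0.6302, 0.0878, 0.0579]
tool_rot: [0.016, 0.713, 0.701, 0.007]
contact_force: [0.3, 0.4, 1.5]
gripper_width: 0.584
```

Emit:
apply_moves --increments '[5,0,0,0,0,5,0,0,0,0,5,0,0,0,0,5,0,0,0,0]' --squeeze 60

```text
t: 49.28
eef_pos: [0.6311, 0.0895, 0.0603]
tool_rot: [0.016, 0.712, 0.702, 0.008]
contact_force: [0.3, 0.4, -3.0]
gripper_width: 0.156
```

```bash
python3 -c "
from h import *
mz();lean();go(.622,-.165,.062,88)
"
```

```text
tilt radial 1.86 tang -0.95 deg q [ 0.08   0.609 -0.451  1.77   0.379  0.817 -0.572]
lean x 1.97 y -0.68 deg
t=49.27 pos [631.1  89.5  60.3] yaw 89.11 tilt 2.09 grip 13.3 q7 -0.57 F [ 0.3  0.4 -3. ]
total tool xyz [-254.6   -5.2    1. ] roll 1.11 | rows 6 each [-42.4  -0.9   0.2]
   -42.0 -1.0 0.0 0.2
   -42.0 -1.0 0.0 0.2
   -42.0 -1.0 0.0 0.2
   -42.0 -0.0 0.0 0.2
   -42.0 -0.0 0.0 0.2
   -42.0 -0.0 0.0 0.2
```

Emit:
apply_moves --increments '[5,-15,0,0,0.5,5,-28,-1,0,0.3,5,-30,-1,0,0.2,5,-30,-1,0,0,5,-30,-1,0,0,5,-20,0,0,0]'

```text
t: 50.02
eef_pos: [0.6215, -0.0664, 0.0604]
tool_rot: [0.015, 0.716, 0.697, 0.009]
contact_force: [-0.6, 2.3, -3.9]
gripper_width: 0.155
```

```bash
python3 -c "
from h import *
mz();lean();go(.622,-.170,.062,88)
p,d,P=snap('scene','scene27');a=cv2.resize(p[100:240,200:360],None,fx=4,fy=4,interpolation=cv2.INTER_CUBIC);cv2.imwrite('pics/zscene.png',cv2.convertScaleAbs(a,alpha=1.5))
"
```

```text
tilt radial 1.99 tang -0.26 deg q [ 0.335  0.59  -0.448  1.803  0.359  0.793 -0.321]
lean x 1.95 y -0.47 deg
t=50.02 pos [621.5 -66.4  60.4] yaw 88.45 tilt 2.01 grip 13.3 q7 -0.32 F [-0.6  2.3 -3.9]
total tool xyz [-103.5    3.3   -0.7] roll 0.45 | rows 3 each [-34.5   1.1  -0.2]
   -35.0 1.0 -0.0 0.1
   -35.0 1.0 -0.0 0.1
   -35.0 1.0 -0.0 0.1
```

View pics/zscene.png

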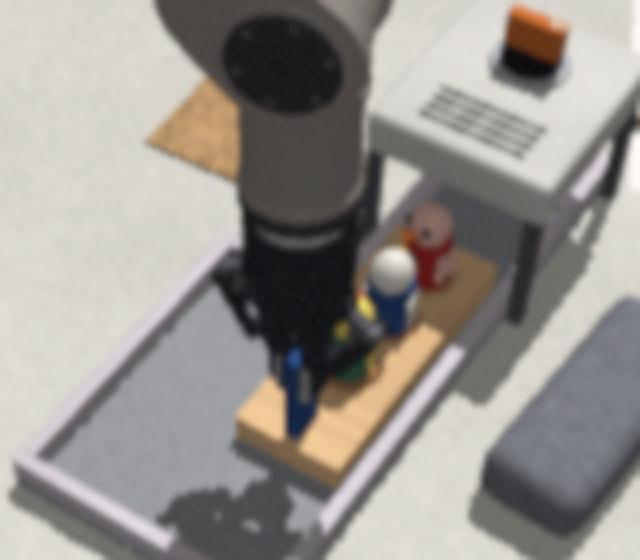

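Emit:
apply_moves --increments '[5,-18,1,0,0,5,-26,1,0,0,5,-26,1,0,0,5,-18,0,0,0,5,-8,0,0,0]'

```text
t: 50.7
eef_pos: [0.6213, -0.1666, 0.0603]
tool_rot: [0.014, 0.716, 0.698, 0.009]
contact_force: [0.1, 2.3, -2.4]
gripper_width: 0.155
```

```bash
python3 -c "
from h import *
mz();lean();go(.622,-.1705,.062,88)
"
```

```text
tilt radial 1.90 tang 0.05 deg q [ 0.485  0.615 -0.442  1.757  0.351  0.814 -0.146]
lean x 1.85 y -0.44 deg
t=50.70 pos [ 621.3 -166.6   60.3] yaw 88.59 tilt 1.90 grip 13.3 q7 -0.15 F [ 0.1  2.3 -2.4]
total tool xyz [-3.9  0.8 -1.6] roll 0.59 | rows 1 each [-3.9  0.8 -1.6]
   -4.0 1.0 -2.0 0.6
```

Emit:
apply_moves --increments '[5,-4,-2,0,0,5,0,-14,0,0,5,1,-18,0,0,5,1,-20,0,0,5,1,-20,0,0,5,0,-14,0,0,5,0,-6,0,0]'

```text
t: 51.58
eef_pos: [0.531, -0.1643, 0.0612]
tool_rot: [0.021, 0.715, 0.699, 0.015]
contact_force: [1.2, 0.3, -3.0]
gripper_width: 0.157
```

```bash
python3 -c "
from h import *
mz();lean();go(.524,-.168,.062,88)
p,d,P=snap('scene','scene28');a=cv2.resize(p[130:270,180:340],None,fx=4,fy=4,interpolation=cv2.INTER_CUBIC);cv2.imwrite('pics/zscene.png',cv2.convertScaleAbs(a,alpha=1.5))
"
```

```text
tilt radial 2.93 tang 0.30 deg q [ 0.557  0.491 -0.464  1.981  0.342  0.691 -0.138]
lean x 2.89 y -0.58 deg
t=51.58 pos [ 531.  -164.3   61.2] yaw 88.65 tilt 2.95 grip 13.4 q7 -0.14 F [ 1.2  0.3 -3. ]
total tool xyz [-3.9 -6.9 -1.1] roll 0.65 | rows 1 each [-3.9 -6.9 -1.1]
   -4.0 -7.0 -1.0 0.7
```

View pics/zscene.png

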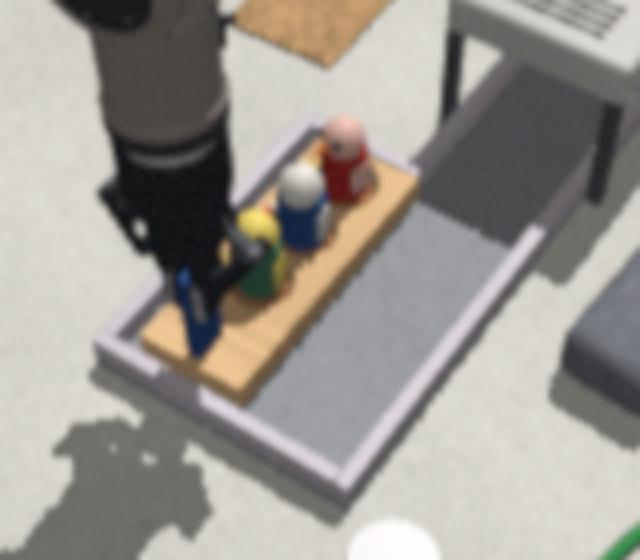

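Emit:
apply_moves --increments '[5,-2,-7,0,0,5,-3,-5,0,0,5,-2,-2,0,0]'

```text
t: 52.0
eef_pos: [0.518, -0.1697, 0.0612]
tool_rot: [0.022, 0.715, 0.699, 0.016]
contact_force: [2.7, 3.2, 0.3]
gripper_width: 0.156
```

```bash
python3 -c "
from h import *
mz();lean();go(.524,-.168,.062,88)
"
```

```text
tilt radial 3.06 tang 0.49 deg q [ 0.58   0.476 -0.468  2.008  0.337  0.675 -0.119]
lean x 3.06 y -0.48 deg
t=52.00 pos [ 518.  -169.7   61.2] yaw 88.73 tilt 3.10 grip 13.3 q7 -0.12 F [2.7 3.2 0.3]
total tool xyz [ 1.8  6.  -0.5] roll 0.73 | rows 1 each [ 1.8  6.  -0.5]
   2.0 6.0 -0.0 0.7
```

Emit:
apply_moves --increments '[60,0,0,0,0,60,0,0,0,0,60,0,0,-40,0,60,0,0,-55,0,60,0,0,-10,0]'

```text
t: 52.62
eef_pos: [0.5082, -0.1701, 0.1659]
tool_rot: [0.018, 0.714, 0.7, 0.012]
contact_force: [0.3, 0.2, -0.6]
gripper_width: 0.701
```

```bash
python3 -c "
from h import *
mz();lean()
for c in('top','scene'):
  p,d,P=snap(c,c+'29')
  for n,xy,zb in (('red',(.522,.014),.016),('blue',(.52,-.043),.016),('green',(.518,-.1),.016)):
    try: print(c,n,fit_bird(P,xy,zb,.03))
    except Exception as e: print(n,e)
go(.52,-.1,.1,88)
p=cv2.imread('pics/scene29.png');a=cv2.resize(p[130:270,180:340],None,fx=4,fy=4,interpolation=cv2.INTER_CUBIC);cv2.imwrite('pics/zscene.png',cv2.convertScaleAbs(a,alpha=1.5))
p=cv2.imread('pics/top29.png');a=cv2.resize(p[150:260,150:310],None,fx=4,fy=4,interpolation=cv2.INTER_CUBIC);cv2.imwrite('pics/ztop.png',cv2.convertScaleAbs(a,alpha=1.5))
"
```

```text
tilt radial 2.46 tang 0.30 deg q [ 0.656  0.324 -0.539  1.938  0.215  0.89  -0.01 ]
lean x 2.43 y -0.49 deg
top red (array([0.52479901, 0.01653584]), 13, 130, np.float64(0.0010264518543258265), np.float64(-6.294106517714185e-05))
top blue (array([ 0.52265374, -0.04010144]), 13, 129, np.float64(0.0009283406042479639), np.float64(4.0525319302776516e-05))
top green (array([ 0.5189276 , -0.09560067]), 9, 129, np.float64(0.001002442146795634), np.float64(0.00012974825386318986))
scene red (array([0.52918652, 0.01785995]), 63, 98, np.float64(0.0013908951024996404), np.float64(-0.0005870902779529785))
scene blue (array([ 0.52671082, -0.03960054]), 71, 107, np.float64(0.0011664594752591583), np.float64(-0.0003454473460451357))
scene green (array([ 0.52254145, -0.09519097]), 78, 110, np.float64(0.0010972767123749675), np.float64(-0.0002576771641691414))
t=52.73 pos [ 506.9 -170.1  163.5] yaw 88.77 tilt 2.29 grip 59.9 q7 -0.01 F [ 0.1  0.1 -0.7]
total tool xyz [70.8  9.1 63.4] roll 0.77 | rows 2 each [35.4  4.6 31.7]
   35.0 5.0 32.0 0.4
   35.0 4.0 32.0 0.4
```

View pics/zscene.png

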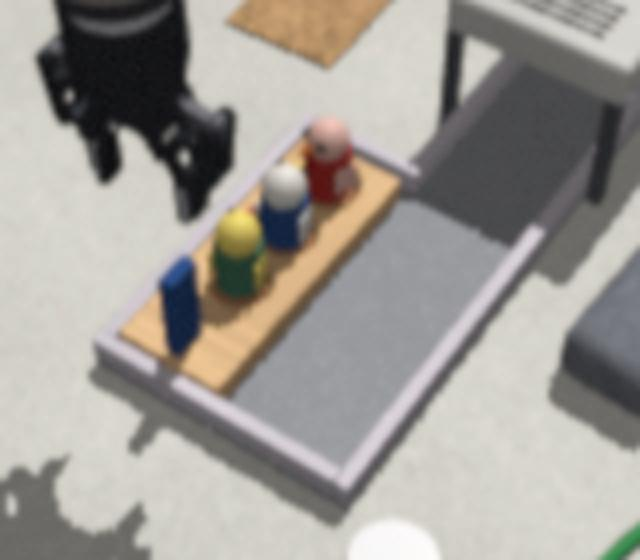

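View pics/ztop.png

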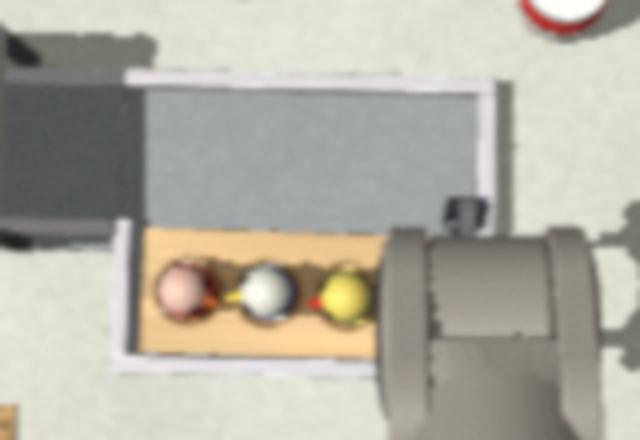

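Emit:
apply_moves --increments '[70,30,3,0,0.4,70,45,4,0,0.3,70,45,4,0,0,70,45,4,10,0,70,20,2,15,0,70,0,0,10,0]'

```text
t: 53.48
eef_pos: [0.5248, 0.0167, 0.1168]
tool_rot: [0.011, 0.72, 0.694, 0.006]
contact_force: [-0.0, -0.4, 0.2]
gripper_width: 0.822
```

```bash
python3 -c "
from h import *
mz();lean();go(.5258,.0176,.028,88)
"
```

```text
tilt radial 1.32 tang -0.49 deg q [ 0.316  0.394 -0.578  1.987  0.309  0.822 -0.472]
lean x 1.33 y -0.45 deg
t=53.48 pos [524.8  16.7 116.8] yaw 87.92 tilt 1.41 grip 70.2 q7 -0.47 F [-0.  -0.4  0.2]
total tool xyz [ 1.5 -1.1 88.8] roll -0.08 | rows 2 each [ 0.8 -0.6 44.4]
   1.0 -1.0 44.0 -0.0
   1.0 -1.0 44.0 -0.0
```

Emit:
apply_moves --increments '[70,0,0,30,0,70,0,0,30,0,70,0,0,20,0,70,0,0,6,0]'

```text
t: 53.98
eef_pos: [0.5227, 0.0093, 0.0233]
tool_rot: [0.009, 0.721, 0.693, 0.001]
contact_force: [-0.0, 0.1, 0.2]
gripper_width: 0.824
```

```bash
python3 -c "
from h import *
mz();lean();go(.5258,.0176,.03,88)
"
```

```text
tilt radial 0.81 tang -0.68 deg q [ 0.252  0.535 -0.496  2.043  0.436  0.652 -0.576]
lean x 0.82 y -0.66 deg
t=53.98 pos [522.7   9.3  23.3] yaw 87.67 tilt 1.06 grip 70.4 q7 -0.58 F [-0.   0.1  0.2]
total tool xyz [ 8.3  2.8 -6.7] roll -0.33 | rows 1 each [ 8.3  2.8 -6.7]
   8.0 3.0 -7.0 -0.3
```

Emit:
apply_moves --increments '[70,8,3,-3,0,70,1,0,0,0]'

```text
t: 54.22
eef_pos: [0.5262, 0.0176, 0.0264]
tool_rot: [0.009, 0.722, 0.692, 0.001]
contact_force: [1.1, 1.0, 1.1]
gripper_width: 0.819
```

```bash
python3 -c "
from h import *
mz();lean();go(.5258,.0176,.028,88)
"
```

```text
tilt radial 0.76 tang -0.71 deg q [ 0.238  0.535 -0.499  2.033  0.432  0.664 -0.588]
lean x 0.79 y -0.69 deg
t=54.23 pos [526.2  17.6  26.4] yaw 87.58 tilt 1.04 grip 69.9 q7 -0.59 F [1.1 1.  1.1]
total tool xyz [ 0.  -0.3 -1.6] roll -0.42 | rows 1 each [ 0.  -0.3 -1.6]
   0.0 -0.0 -2.0 -0.4
```

Emit:
apply_moves --increments '[30,0,0,0,0,30,0,0,0,0,30,0,0,0,0,30,0,0,0,0,30,0,0,-12,0,30,0,0,-25,0,30,0,0,-45,0,30,0,0,-45,0]' --squeeze 40

```text
t: 55.22
eef_pos: [0.5221, 0.0188, 0.157]
tool_rot: [0.007, 0.721, 0.692, -0.001]
contact_force: [0.0, -0.1, -1.8]
gripper_width: 0.433
```

```bash
python3 -c "
from h import *
mz();lean();go(.405,.307,.15,88)
p,d,P=snap('scene','scene30')
"
```

```text
tilt radial 0.47 tang -0.72 deg q [ 0.336  0.345 -0.604  1.946  0.262  0.919 -0.441]
lean x 0.49 y -0.70 deg
t=55.23 pos [522.1  18.8 157. ] yaw 87.64 tilt 0.86 grip 37.0 q7 -0.44 F [ 0.  -0.1 -1.8]
total tool xyz [ 283.2 -128.9    2.5] roll -0.36 | rows 7 each [ 40.5 -18.4   0.4]
   40.0 -18.0 0.0 -0.1
   40.0 -18.0 0.0 -0.1
   40.0 -18.0 0.0 -0.1
   40.0 -18.0 0.0 -0.1
   41.0 -18.0 0.0 -0.1
   41.0 -18.0 0.0 -0.1
   41.0 -18.0 0.0 -0.1
```

View pics/scene30.png

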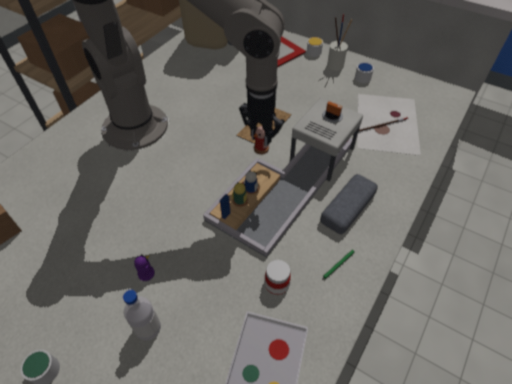

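Emit:
apply_moves --increments '[30,25,-18,0,0,30,40,-20,0,0,30,42,-20,0,0,30,42,-20,0,0,30,42,-18,10,0,30,42,-16,20,0,30,35,-10,20,0,30,12,-4,10,0]'

```text
t: 56.28
eef_pos: [0.4138, 0.3124, 0.1033]
tool_rot: [0.014, 0.723, 0.69, 0.008]
contact_force: [0.1, -0.3, -0.8]
gripper_width: 0.433
```

```bash
python3 -c "
from h import *
mz();lean();go(.405,.307,.05,88)
p,d,P=snap('scene','scene31');a=cv2.resize(p[60:180,190:350],None,fx=4,fy=4,interpolation=cv2.INTER_CUBIC);cv2.imwrite('pics/zscene.png',cv2.convertScaleAbs(a,alpha=1.5))
"
```

```text
tilt radial 1.10 tang -1.51 deg q [-0.231  0.431 -0.681  2.004  0.409  0.824 -1.195]
lean x 1.79 y -0.55 deg
t=56.27 pos [413.8 312.4 103.3] yaw 87.34 tilt 1.87 grip 36.9 q7 -1.19 F [ 0.1 -0.3 -0.8]
total tool xyz [ -5.3 -10.2  53.1] roll -0.66 | rows 2 each [-2.7 -5.1 26.5]
   -3.0 -5.0 27.0 -0.3
   -3.0 -5.0 27.0 -0.3
```

View pics/zscene.png

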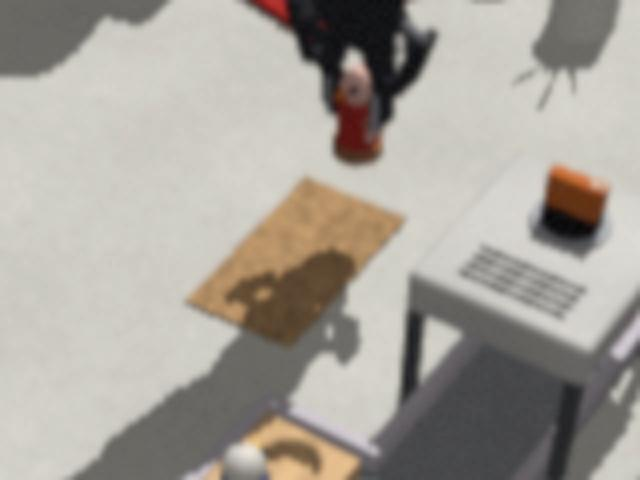

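Emit:
apply_moves --increments '[30,-3,-5,25,-0.3,30,-3,-5,25,0,30,0,0,15,0,30,0,0,4,0]'

```text
t: 56.82
eef_pos: [0.4066, 0.3068, 0.034]
tool_rot: [0.014, 0.721, 0.693, 0.009]
contact_force: [-0.0, 0.7, -0.7]
gripper_width: 0.432
```

```bash
python3 -c "
from h import *
mz();lean();go(.405,.307,.0155,88)
"
```

```text
tilt radial 1.25 tang -1.52 deg q [-0.294  0.522 -0.612  2.07   0.523  0.683 -1.296]
lean x 1.91 y -0.46 deg
t=56.83 pos [406.6 306.8  34. ] yaw 87.68 tilt 1.97 grip 36.9 q7 -1.30 F [-0.   0.7 -0.7]
total tool xyz [ 0.3 -2.3 18.4] roll -0.32 | rows 1 each [ 0.3 -2.3 18.4]
   0.0 -2.0 18.0 -0.3
```

Emit:
apply_moves --increments '[30,0,-1,10,0,30,0,0,5,0]'

```text
t: 57.08
eef_pos: [0.4075, 0.3072, 0.0193]
tool_rot: [0.015, 0.722, 0.692, 0.01]
contact_force: [-0.2, -0.3, -2.1]
gripper_width: 0.431
```

Emit:
apply_moves --increments '[30,0,0,3,0]'

```text
t: 57.2
eef_pos: [0.4079, 0.3074, 0.0163]
tool_rot: [0.015, 0.722, 0.692, 0.011]
contact_force: [-0.2, 0.6, 0.2]
gripper_width: 0.43
```

Emit:
apply_moves --increments '[30,0,0,3,0,55,0,0,0,0,60,0,0,0,0,60,0,0,0,0,60,0,0,-20,0,60,0,0,-50,0,60,0,0,-55,0]'

```text
t: 58.08
eef_pos: [0.4022, 0.3082, 0.1432]
tool_rot: [0.015, 0.721, 0.693, 0.009]
contact_force: [1.3, -0.2, -0.2]
gripper_width: 0.699
```

```bash
python3 -c "
from h import *
mz();lean()
for c in('top','scene'):
  p,d,P=snap(c,c+'32')
  for n,xy,zb in (('red',(.407,.307),.004),('blue',(.5235,-.04),.016),('green',(.52,-.095),.016)):
    try: print(c,n,fit_bird(P,xy,zb,.03)[:3])
    except Exception as e: print(n,e)
go(.5235,-.0395,.15,88)
"
```

```text
tilt radial 1.18 tang -1.57 deg q [-0.19   0.359 -0.727  1.996  0.347  0.888 -1.146]
lean x 1.89 y -0.53 deg
top red (array([0.40832432, 0.3069182 ]), 45, 130)
top blue (array([ 0.5226738, -0.0400042]), 14, 128)
top green (array([ 0.51842742, -0.09583721]), 8, 131)
scene red (array([0.41251144, 0.30786251]), 61, 73)
scene blue (array([ 0.52719805, -0.03971339]), 73, 104)
scene green (array([ 0.52287535, -0.09534266]), 79, 109)
t=58.17 pos [405.2 311.7 147.9] yaw 87.67 tilt 2.44 grip 59.7 q7 -1.15 F [-0.7  0.8  0.1]
total tool xyz [-346.1  132.4    3.8] roll -0.33 | rows 8 each [-43.3  16.6   0.5]
   -43.0 17.0 0.0 -0.0
   -43.0 17.0 0.0 -0.0
   -43.0 16.0 0.0 -0.0
   -43.0 16.0 0.0 -0.0
   -43.0 16.0 0.0 -0.0
   -43.0 16.0 0.0 -0.0
   -43.0 16.0 0.0 -0.0
   -43.0 16.0 0.0 -0.0
```

View pics/scene32.png

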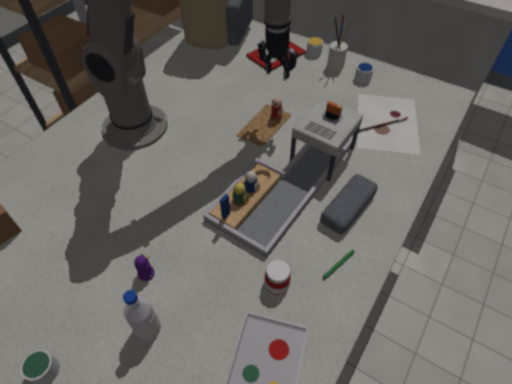

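Emit:
apply_moves --increments '[70,-25,12,-10,0,70,-43,18,0,0,70,-45,18,0,0,70,-45,18,0,0,70,-45,17,0,0,70,-45,17,0,0,70,-45,16,0,0,70,-35,12,10,0,70,-15,4,20,0]'

```text
t: 59.3
eef_pos: [0.5291, -0.043, 0.1429]
tool_rot: [0.018, 0.719, 0.695, 0.02]
contact_force: [0.0, 0.3, -0.1]
gripper_width: 0.817
```

```bash
python3 -c "
from h import *
mz();lean()
go(.5237,-.0397,.1,88)
"
```

```text
tilt radial 3.07 tang 0.34 deg q [ 0.45   0.35  -0.585  1.976  0.264  0.833 -0.309]
lean x 3.08 y 0.09 deg
t=59.30 pos [529.1 -43.  142.9] yaw 88.08 tilt 3.08 grip 69.8 q7 -0.31 F [ 0.   0.3 -0.1]
total tool xyz [ 3.  -7.8 42.6] roll 0.08 | rows 1 each [ 3.  -7.8 42.6]
   3.0 -8.0 43.0 0.1
```

Emit:
apply_moves --increments '[70,2,-4,30,0,70,2,-4,32,0,70,2,-1,30,0,70,1,0,15,0,70,1,0,4,0]'

```text
t: 59.92
eef_pos: [0.5232, -0.0304, 0.0258]
tool_rot: [0.015, 0.718, 0.696, 0.02]
contact_force: [0.2, 0.7, 0.8]
gripper_width: 0.818
```

```bash
python3 -c "
from h import *
mz();lean()
go(.5237,-.0397,.028,88)
"
```

```text
tilt radial 2.82 tang 0.47 deg q [ 0.339  0.517 -0.492  2.068  0.425  0.6   -0.473]
lean x 2.85 y 0.31 deg
t=59.92 pos [523.2 -30.4  25.8] yaw 88.27 tilt 2.86 grip 69.9 q7 -0.47 F [0.2 0.7 0.8]
total tool xyz [-9.3  0.9 -2.2] roll 0.27 | rows 1 each [-9.3  0.9 -2.2]
   -9.0 1.0 -2.0 0.3
```

Emit:
apply_moves --increments '[70,-8,1,-2,0,70,-2,0,0,0]'

```text
t: 60.18
eef_pos: [0.5248, -0.0404, 0.0291]
tool_rot: [0.016, 0.717, 0.696, 0.02]
contact_force: [0.1, -0.4, -0.5]
gripper_width: 0.818
```

```bash
python3 -c "
from h import *
go(.5237,-.0397,.028,88)
"
```

```text
t=60.17 pos [524.8 -40.4  29.1] yaw 88.33 tilt 2.96 grip 69.9 q7 -0.45 F [ 0.1 -0.4 -0.5]
total tool xyz [ 0.7 -1.2  1. ] roll 0.33 | rows 1 each [ 0.7 -1.2  1. ]
   1.0 -1.0 1.0 0.3
```

Emit:
apply_moves --increments '[30,0,-1,1,0,30,0,0,0,0,30,0,0,0,0,30,0,0,0,0]'

```text
t: 60.68
eef_pos: [0.5247, -0.0412, 0.0297]
tool_rot: [0.017, 0.718, 0.696, 0.021]
contact_force: [-0.6, -0.5, -1.6]
gripper_width: 0.435
```

Emit:
apply_moves --increments '[30,0,0,-12,0,30,0,0,-25,0,30,0,0,-45,0,30,0,0,-45,0,30,25,-14,0,0,30,42,-18,0,0,30,44,-18,0,0,30,44,-18,0,0,30,44,-18,0,0,30,42,-16,8,0,30,30,-12,15,0,30,14,-4,15,0]'

```text
t: 62.18
eef_pos: [0.4103, 0.2563, 0.1267]
tool_rot: [0.02, 0.718, 0.695, 0.026]
contact_force: [0.5, -0.2, -2.1]
gripper_width: 0.431
```

```bash
python3 -c "
from h import *
mz();lean()
go(.407,.251,.05,88)
p,d,P=snap('scene','scene33')
"
```

```text
tilt radial 3.44 tang -1.66 deg q [-0.078  0.326 -0.74   2.09   0.37   0.789 -1.079]
lean x 3.79 y 0.41 deg
t=62.17 pos [410.3 256.3 126.7] yaw 88.12 tilt 3.82 grip 36.8 q7 -1.08 F [ 0.5 -0.2 -2.1]
total tool xyz [-6.2 -8.1 76.3] roll 0.12 | rows 2 each [-3.1 -4.1 38.1]
   -3.0 -4.0 38.0 0.1
   -3.0 -4.0 38.0 0.1
```

View pics/scene33.png

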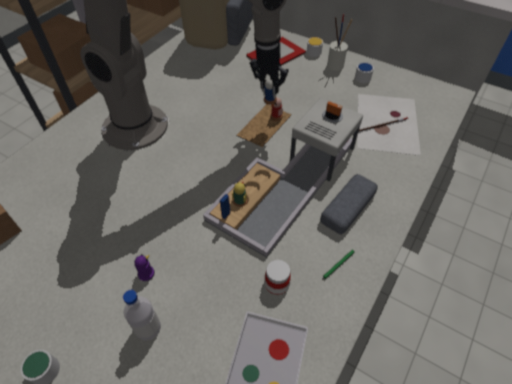

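Emit:
apply_moves --increments '[30,-5,-4,25,0,30,-4,-4,25,0,30,-1,0,20,0,30,0,0,6,0]'

```text
t: 62.72
eef_pos: [0.4072, 0.2476, 0.0499]
tool_rot: [0.021, 0.718, 0.696, 0.027]
contact_force: [0.1, -0.4, -1.0]
gripper_width: 0.433
```

```bash
python3 -c "
from h import *
lean()
go(.407,.249,.019,88)
"
```

```text
lean x 3.86 y 0.45 deg
t=62.73 pos [407.2 247.6  49.9] yaw 88.23 tilt 3.89 grip 36.9 q7 -1.22 F [ 0.1 -0.4 -1. ]
total tool xyz [ 1.1 -2.3 30.8] roll 0.23 | rows 1 each [ 1.1 -2.3 30.8]
   1.0 -2.0 31.0 0.2
```

Emit:
apply_moves --increments '[30,1,-1,12,0,30,0,-1,11,0,30,0,0,5,0]'

```text
t: 63.1
eef_pos: [0.4086, 0.2492, 0.0219]
tool_rot: [0.021, 0.718, 0.695, 0.028]
contact_force: [0.2, 0.2, -1.1]
gripper_width: 0.431
```

Emit:
apply_moves --increments '[30,0,0,3,0]'

```text
t: 63.22
eef_pos: [0.4088, 0.2494, 0.0187]
tool_rot: [0.021, 0.718, 0.695, 0.028]
contact_force: [0.3, 0.1, -1.4]
gripper_width: 0.432
```

Emit:
apply_moves --increments '[30,0,0,2,0,55,0,0,0,0,60,0,0,0,0,60,0,0,0,0,60,0,0,-20,0,60,0,0,-50,0,60,0,0,-60,0]'

```text
t: 64.1
eef_pos: [0.3981, 0.2474, 0.1471]
tool_rot: [0.02, 0.718, 0.696, 0.025]
contact_force: [1.8, -1.0, 1.3]
gripper_width: 0.703
```

```bash
python3 -c "
from h import *
mz();lean()
for c in('top','scene'):
  p,d,P=snap(c,c+'34')
  for n,xy,zb in (('red',(.407,.307),.004),('blue',(.408,.25),.004),('green',(.52,-.095),.016)):
    try: print(c,n,fit_bird(P,xy,zb,.03)[:3])
    except Exception as e: print(n,e)
go(.5195,-.0952,.15,88)
"
```

```text
tilt radial 3.28 tang -1.63 deg q [-0.03   0.274 -0.78   2.099  0.32   0.821 -1.034]
lean x 3.64 y 0.34 deg
top red (array([0.40829715, 0.30690891]), 14, 1)
top blue (array([0.40767755, 0.25006403]), 42, 133)
top green (array([ 0.51881841, -0.09600546]), 7, 129)
scene red (array([0.4121382 , 0.30729608]), 51, 76)
scene blue (array([0.41157247, 0.25099397]), 65, 73)
scene green (array([ 0.52241563, -0.09518726]), 79, 109)
t=64.20 pos [401.5 250.6 151.9] yaw 88.22 tilt 4.33 grip 59.9 q7 -1.03 F [ 0.7  0.8 -0.6]
total tool xyz [-342.   128.5    6.8] roll 0.22 | rows 8 each [-42.7  16.1   0.9]
   -43.0 16.0 1.0 0.0
   -43.0 16.0 1.0 0.0
   -43.0 16.0 1.0 0.0
   -43.0 16.0 1.0 0.0
   -43.0 16.0 1.0 0.0
   -43.0 16.0 1.0 0.0
   -43.0 16.0 1.0 0.0
   -43.0 16.0 1.0 0.0
```

View pics/scene34.png

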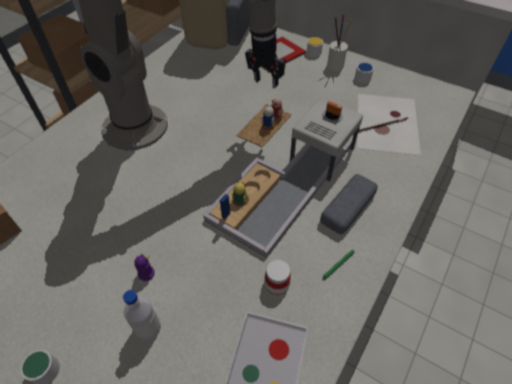

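Emit:
apply_moves --increments '[70,-25,10,-8,0,70,-43,17,0,0,70,-45,17,0,0,70,-45,17,0,0,70,-45,17,0,0,70,-45,17,0,0,70,-45,16,0,0,70,-35,10,10,0,70,-12,3,20,0]'

```text
t: 65.32
eef_pos: [0.521, -0.1037, 0.1345]
tool_rot: [0.024, 0.717, 0.696, 0.033]
contact_force: [-0.2, 0.3, 0.7]
gripper_width: 0.815
```

```bash
python3 -c "
from h import *
mz();lean()
go(.5195,-.0953,.028,88)
"
```

```text
tilt radial 4.40 tang 1.51 deg q [ 0.58   0.351 -0.585  2.001  0.254  0.779 -0.173]
lean x 4.61 y 0.62 deg
t=65.33 pos [ 521.  -103.7  134.5] yaw 88.35 tilt 4.66 grip 69.6 q7 -0.17 F [-0.2  0.3  0.7]
total tool xyz [  7.  -10.3 106.2] roll 0.35 | rows 3 each [ 2.3 -3.4 35.4]
   2.0 -3.0 35.0 0.1
   2.0 -3.0 35.0 0.1
   2.0 -3.0 35.0 0.1
```

Emit:
apply_moves --increments '[70,2,-3,30,0,70,2,-3,32,0,70,1,-3,26,0,70,-1,0,12,0,70,-2,0,3,0]'

```text
t: 65.95
eef_pos: [0.5189, -0.103, 0.0252]
tool_rot: [0.023, 0.718, 0.695, 0.031]
contact_force: [-0.6, 0.1, 0.5]
gripper_width: 0.819
```

```bash
python3 -c "
from h import *
mz();lean()
go(.5195,-.0953,.028,88)
"
```

```text
tilt radial 4.21 tang 1.45 deg q [ 0.482  0.513 -0.484  2.076  0.412  0.563 -0.317]
lean x 4.41 y 0.61 deg
t=65.95 pos [ 518.9 -103.    25.2] yaw 88.11 tilt 4.45 grip 69.9 q7 -0.32 F [-0.6  0.1  0.5]
total tool xyz [ 7.7  0.5 -2.6] roll 0.11 | rows 1 each [ 7.7  0.5 -2.6]
   8.0 1.0 -3.0 0.1
```

Emit:
apply_moves --increments '[70,7,2,-2,0,70,1,1,0,0]'

```text
t: 66.2
eef_pos: [0.5233, -0.0949, 0.029]
tool_rot: [0.024, 0.718, 0.694, 0.032]
contact_force: [-0.3, -0.1, 0.7]
gripper_width: 0.818
```

```bash
python3 -c "
from h import *
go(.5210,-.0953,.028,88)
"
```

```text
t=66.20 pos [523.3 -94.9  29. ] yaw 88.08 tilt 4.57 grip 69.9 q7 -0.33 F [-0.3 -0.1  0.7]
total tool xyz [-0.5 -2.3  0.8] roll 0.08 | rows 1 each [-0.5 -2.3  0.8]
   -0.0 -2.0 1.0 0.1
```

Close on green, then lift clear of the handle.

Emit:
apply_moves --increments '[30,0,-2,1,0,30,0,0,0,0,30,0,0,0,0,30,0,0,0,0]'

```text
t: 66.7
eef_pos: [0.5215, -0.0949, 0.0295]
tool_rot: [0.025, 0.718, 0.694, 0.032]
contact_force: [-1.1, 0.8, -1.1]
gripper_width: 0.438
```

Emit:
apply_moves --increments '[30,0,0,-12,0,30,0,0,-25,0,30,0,0,-45,0,30,0,0,-50,0,30,25,-14,0,0,30,42,-17,0,0,30,44,-17,0,0,30,44,-17,0,0,30,44,-17,0,0,30,44,-16,5,0,30,30,-14,5,0,30,12,-6,5,0]'

```text
t: 68.2
eef_pos: [0.4035, 0.2002, 0.1519]
tool_rot: [0.029, 0.72, 0.693, 0.036]
contact_force: [0.4, 0.2, -0.9]
gripper_width: 0.432
```

```bash
python3 -c "
from h import *
mz();lean()
go(.412,.193,.05,88)
p,d,P=snap('scene','scene35')
"
```

```text
tilt radial 4.93 tang -1.92 deg q [ 0.093  0.217 -0.801  2.152  0.296  0.782 -0.933]
lean x 5.27 y 0.47 deg
t=68.20 pos [403.5 200.2 151.9] yaw 87.85 tilt 5.30 grip 36.9 q7 -0.93 F [ 0.4  0.2 -0.9]
total tool xyz [ -8.   -0.6 102.2] roll -0.15 | rows 3 each [-2.7 -0.2 34.1]
   -3.0 -0.0 34.0 -0.1
   -3.0 -0.0 34.0 -0.1
   -3.0 -0.0 34.0 -0.1
```

View pics/scene35.png

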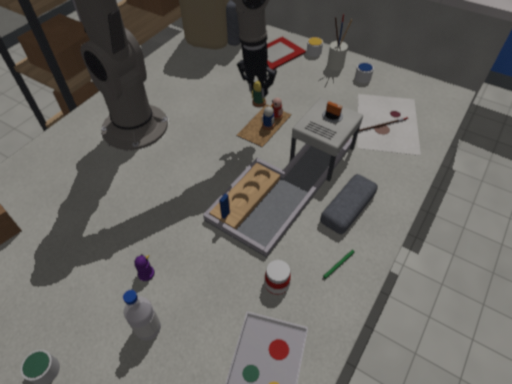

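Emit:
apply_moves --increments '[30,-3,0,30,0,30,-3,0,32,0,30,-2,0,28,0,30,-1,0,15,0,30,0,0,5,0]'

```text
t: 68.88
eef_pos: [0.4158, 0.1912, 0.0421]
tool_rot: [0.031, 0.72, 0.692, 0.038]
contact_force: [1.0, -0.7, -1.6]
gripper_width: 0.43
```

```bash
python3 -c "
from h import *
lean()
go(.412,.193,.0185,88)
"
```

```text
lean x 5.53 y 0.44 deg
t=68.88 pos [415.8 191.2  42.1] yaw 87.82 tilt 5.56 grip 36.8 q7 -1.18 F [ 1.  -0.7 -1.6]
total tool xyz [ 1.4 -6.1 23.1] roll -0.18 | rows 1 each [ 1.4 -6.1 23.1]
   1.0 -6.0 23.0 -0.2
```

Emit:
apply_moves --increments '[30,1,-4,11,0,30,0,-3,8,0]'

```text
t: 69.12
eef_pos: [0.4123, 0.1924, 0.0235]
tool_rot: [0.031, 0.72, 0.692, 0.039]
contact_force: [-0.4, 0.9, -0.8]
gripper_width: 0.435
```

Emit:
apply_moves --increments '[30,0,-1,3,0]'

```text
t: 69.25
eef_pos: [0.4118, 0.1923, 0.0205]
tool_rot: [0.032, 0.72, 0.692, 0.039]
contact_force: [0.6, 1.0, -1.2]
gripper_width: 0.436
```

Emit:
apply_moves --increments '[30,0,0,2,0]'

```text
t: 69.38
eef_pos: [0.4122, 0.1924, 0.0188]
tool_rot: [0.032, 0.72, 0.692, 0.039]
contact_force: [0.5, 0.1, -1.5]
gripper_width: 0.431
```

Emit:
apply_moves --increments '[30,0,0,1,0,50,0,0,0,0,60,0,0,0,0,60,0,0,0,0]'

```text
t: 69.88
eef_pos: [0.4134, 0.1929, 0.0186]
tool_rot: [0.032, 0.72, 0.692, 0.04]
contact_force: [-0.2, 0.2, -0.1]
gripper_width: 0.697
```

Emit:
apply_moves --increments '[60,0,0,-20,0,60,0,0,-50,0,60,0,0,-60,0]'

```text
t: 70.25
eef_pos: [0.3973, 0.1906, 0.1475]
tool_rot: [0.03, 0.72, 0.692, 0.036]
contact_force: [1.7, -0.5, 0.9]
gripper_width: 0.704
```

```bash
python3 -c "
from h import *
mz();lean()
for c in('top','scene'):
  p,d,P=snap(c,c+'36')
  for n,xy,zb in (('red',(.407,.307),.004),('blue',(.408,.25),.004),('green',(.412,.193),.004)):
    try: print(c,n,fit_bird(P,xy,zb,.03)[:3])
    except Exception as e: print(n,e)
"
```

```text
tilt radial 4.95 tang -1.96 deg q [ 0.128  0.21  -0.824  2.175  0.3    0.768 -0.929]
lean x 5.31 y 0.37 deg
top red (array([0.40838331, 0.30698094]), 39, 131)
top blue (array([0.40449841, 0.25359491]), 0, 18)
top green (array([0.41054773, 0.19081024]), 39, 134)
scene red (array([0.41219877, 0.30796807]), 50, 72)
scene blue (array([0.4121893 , 0.25060457]), 48, 75)
scene green (array([0.41447441, 0.19154964]), 73, 80)
```

View pics/scene36.png

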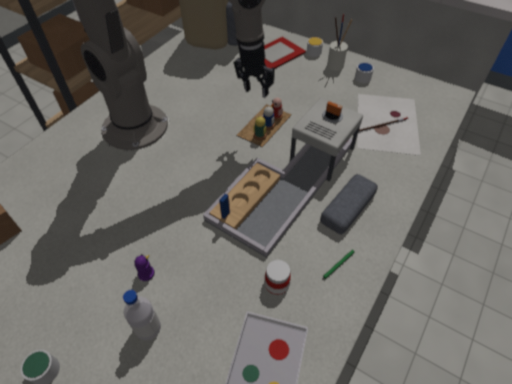

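Emit:
apply_moves --increments '[60,0,0,-50,0,60,0,0,-50,0,60,-40,20,-30,0,60,-50,20,0,0,60,-50,10,0,0,60,-50,10,0,0,60,-50,0,0,0,60,-50,0,0,0,60,-30,0,0,0,60,0,0,0,0,60,0,0,0,0]'

```text
t: 71.72
eef_pos: [0.435, -0.1409, 0.2865]
tool_rot: [0.034, 0.72, 0.692, 0.041]
contact_force: [0.4, 1.2, -0.1]
gripper_width: 0.702
```

```bash
python3 -c "
from h import *
mz();lean();go(.5,0,.3,88)
for c in('top','scene'):
  p,d,P=snap(c,c+'37')
  for n,xy,zb in (('red',(.409,.307),.004),('blue',(.409,.25),.004),('green',(.412,.192),.004)):
    try: print(c,n,fit_bird(P,xy,zb,.03)[:3])
    except Exception as e: print(n,e)
  r=outline_of(c,'board')[:1]
  for x in r: print(x['p'],x['extent'])
p=cv2.imread('pics/top37.png');a=cv2.resize(p[140:300,60:300],None,fx=3.2,fy=3.2,interpolation=cv2.INTER_CUBIC);cv2.imwrite('pics/ztop.png',cv2.convertScaleAbs(a,alpha=1.5))
p=cv2.imread('pics/scene37.png');a=cv2.resize(p[60:260,190:390],None,fx=3,fy=3,interpolation=cv2.INTER_CUBIC);cv2.imwrite('pics/zscene.png',cv2.convertScaleAbs(a,alpha=1.5))
"
```

```text
tilt radial 5.68 tang 2.28 deg q [ 0.642  0.003 -0.438  1.995 -0.032  1.041  0.18 ]
lean x 6.10 y 0.42 deg
t=71.72 pos [ 435.  -140.9  286.5] yaw 87.83 tilt 6.13 grip 60.0 q7 0.18 F [ 0.4  1.2 -0.1]
total tool xyz [143.4  60.6  -5.5] roll -0.17 | rows 4 each [35.8 15.1 -1.4]
   36.0 15.0 -1.0 -0.0
   36.0 15.0 -1.0 -0.0
   36.0 15.0 -1.0 -0.0
   36.0 15.0 -1.0 -0.0
top red (array([0.40825278, 0.3066639 ]), 47, 132)
top blue (array([0.40810466, 0.25013797]), 40, 133)
top green (array([0.41052476, 0.19132024]), 35, 137)
0.65 [118.9, 271.9, 66.3, 32.1]
scene red (array([0.41238631, 0.30774982]), 49, 76)
scene blue (array([0.41232245, 0.25070953]), 51, 74)
scene green (array([0.4139149 , 0.19158457]), 68, 80)
0.72 [265.5, 127.5, 56.2, 39.9]
```

View pics/zscene.png

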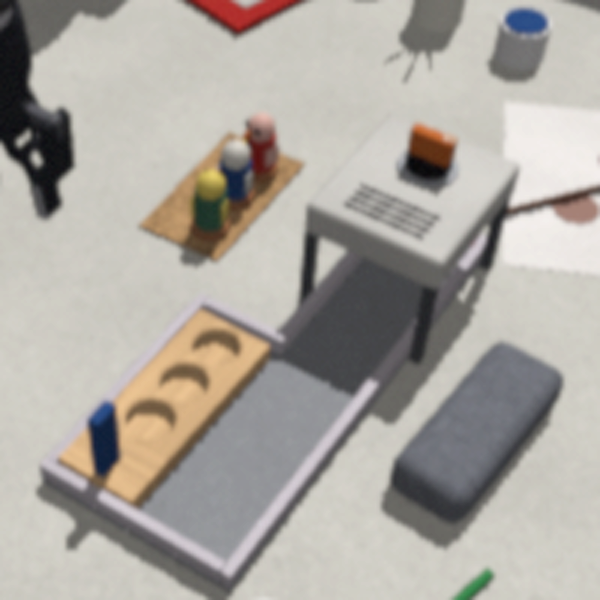

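View pics/ztop.png

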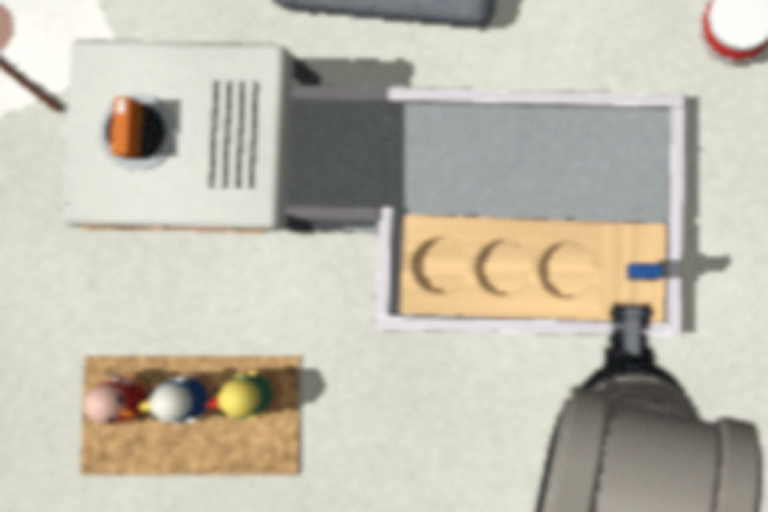

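```bash
python3 -c "
from h import *
print(hand_in(),get_obs()['t'])"
```

```text
the job is handed in; nothing more can be done
the job is handed in; nothing more can be done
```

The full sequence is done and handed in at about 72 s of the 210 s allowed; the hand-in itself reports no verdict.

**What I did:** I put the red, blue and green birds in the three tray sockets and pushed the tray by its handle along the track until it stopped against the end stop. I then twisted the knob clockwise to its stop, turned it back and let it go. After that I pulled the tray back to the front of the bay and stood each bird on the cork board.

**Last checks:**
- **Birds:** Both cameras show all three upright on the cork. Their feet are about 16–18 mm from the board centre in x (limit 35 mm) and within about 61 mm in y (limit 80 mm).
- **Tray and knob:** The tray lies against the bay's inner fence, at roughly x −50 and y −97 mm in the station's axes. The knob is back in line at rest, and the gripper is clear of everything.
- **Other objects:** The bottle, paint pot, pencil case and purple look-alike were not touched.

**What disagreed or went wrong:**
- **Cameras:** The two cameras differed by 4–5 mm in x, so I checked positions against the arm.
- **Fingertips:** They ended about 20 mm short of the reported TCP. I noticed only when the closed fingertips pressed on the hood top with about 54 N. I judged that to be the fingers rather than the gripper's body, to which the 40 N limit applies.
- **Tool tilt:** The tool drifted to about 7° while pushing the tray. I corrected most of it by pressing the fingertips lightly against the hood. It was back to about 6° at the end, but the birds stand level.

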